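# Level, load and clamp the drilling jig

### The arm

A 6-joint arm with a two-finger parallel gripper is mounted at the origin on a cart in front of the work surface, level with it; the furniture and walls round the work are solid. World frame = base frame: x ahead of the robot, y to its left, z up, the work surface at z = 0. Lengths are in mm, angles in rad, forces in N, time in s.
With the tool pointing down it reaches from about 325 to 875 mm from the base axis. Payload 4.4 kg.
Tool frame: the origin (TCP) lies on the centre line of the jaws, within the pads' length; the fingertips stand 8 mm ahead of it and the grasp point (between the pads) lies 11 mm behind it (arm.tcp_to_tips is the distance from the TCP to the fingertips, in mm); z points along the fingers, y is the direction in which the jaws open and shut (so a half turn about z gives the same grasp; the last joint's range is limited). The gripper opens to 85 mm and grips with 20 to 120 N. Pads are 22 mm wide; open, the fingers measure 114 mm over their backs; the gripper's body (76 mm by 85 mm) begins 54 mm behind the grasp point. The pads swing forward as they close: fully open they stand 13 mm farther back than shut.
Start: joints at [0.952, 0.207, 1.542, -0, 1.393, -0.15], TCP at [259.804, 512.961, 239.282] pointing down, gripper open.
Joint ranges: [-2.73, 2.73], [-0.86, 2.22], [0.23, 2.46], [-1.11, 4.25], [0.08, 2.63], [-2.82, 2.82]. Speed limits (rad/s): [2.79, 2.79, 3.14, 3.14, 3.14, 3.14].

### API

Orientations are given as a rotation vector (axis times angle).
In Python, from station import arm gives the robot as it stands.
- The arm moves only by the tool send_rows, never from a script. Its argument "motion" is a list of rows, each an object with "slide": the shift along the tool's x, y, z normalised to -1 to 1, where 1 is 40 cm, a list of three; "angular": the turn, a rotation vector about the tool's x, y, z normalised to -1 to 1, where 1 is 180 degrees, a list of three; "hand": the closure, from 0 (fully open) to 1 (shut). A call has 1 to 10 rows; each row is the pose to reach, as a shift and turn from the pose commanded when the call began, along the tool's axes at that moment, turning the shorter way round; what a row does not reach only later rows make up. A row lasts 1/8 s, in which the tool goes at most 62.5 mm and 10.7 degrees, less where a joint would pass 70% of its speed; a pose out of reach is approached as far as the arm can. A call with a number of a shift or a turn outside -1 to 1 is refused whole. A call with a gripper value outside its range is refused whole. The fingers move at their own pace and stop on an object; "grip_force" is the grip in N (left out, the last holds). Time passes only in rows, so rows that repeat a pose let the fingers close. It gives the time, the measured TCP pose, the force and the opening at its end, in the units of the state.
- arm.read_state(): the state, without advancing time (a new reading comes with each control period).
- arm.camera(name): name is "scene" or "top"; returns a dict with "image" (400x640x3 uint8, red, green, blue), "z_map" (400x640 float32, mm along the optical axis (not along the pixel's ray), 0 where there is no reading), "fov_y" (degrees; the focal length in pixels is half the picture's height over the tangent of half this angle, whatever the lens; pixels are square), "cx", "cy" (the principal point, pixels), "R" (3x3) and "t" (3): a world point X has camera coordinates R X + t. Camera axes: x right, y down, z forward; pixel columns grow to the right and rows downward; lengths in mm; the calibration is good to about 2 mm. A picture is of the moment at which its call begins.
- arm.hand_in(): hands the job in, once; it reports no verdict.
The state is a dict: "time_s": time; "qpos": joint angles; "qd": joint speeds; "effort": joint torques, N m; "position": TCP position; "tool_rot": TCP orientation; "ft_force": force on the tool from outside, world axes, zero at the start; "moment": the same for the moment, N m; "opening": finger opening in mm.
Only numpy, scipy, OpenCV 4.12 (cv2) and the standard library are available. Lean on these libraries where they do the work, as an engineer would, in place of code of your own. Each camera call takes 0.05 s, during which the arm holds its last target.

### The job

Set up the tilting drilling jig: drive the wooden wedge, thin end first, under the middle of the table's sagging free edge until the table is level, then lay every pine blank that is there flat in a station of its own, square between fence and pad. Fit the loose square-bored lever right down on the cam's square shaft and turn it clockwise to the stop, so that the sprung pads grip every blank, then take the lever off again, out of the drill's way, and lay it flat on the bench top. The wedge stays in, the table level and the blanks clamped; do not disturb the other things on the bench.

Things in the scene. Friction and masses are not known exactly. Their poses are not given: they have to be found in the camera images.
- table (a joint): tilt of the jig's table about its hinge, rad: 0 = level, negative = the free edge hangs low. It starts hanging at -0.07 on its rest studs (range -0.07 to 0.06) and rises only while something lifts the free edge. The small spirit level near that edge shows the same: its bubble is between the two rings when level
- jig_base: grey cast base of the jig, bolted to the bench; origin on the bench under the jig's middle. Axes: x along the fence and hinge, y from the free edge to the hinge (hinge axis at y = 105, z = 36 mm), z up. The aluminium table is 236 mm wide (x), 203 mm deep, 12 mm thick, its top 42 mm up when level. Under it the bench is clear for x within 95 mm, from the free edge 160 mm deep
- station_2 (a point): the middle station: point on the table's top face. Axes (the same at all stations and at free_edge): x along the fence, y to the fence, z out of the table. Fence (dark steel, 24 mm high): face at y = +45 mm; opposite, with the cam at 0, the rubber-faced sprung pad (54 mm wide, 23 mm high) at y = -55 mm, so there is room for 90 mm with 10 mm to spare
- station_1 (a point): point on the table top in the middle of the station 72 mm to -x of the middle one, between fence and pad_1; pairs of scribed lines mark the stations
- station_3 (a point): point on the table top in the middle of the station 72 mm to +x of the middle one, between fence and pad_3
- free_edge (a point): middle of the lowest line of the round steel bearing bar (12 mm thick, 170 mm long, along x) under the table's free edge; 26 mm above the bench when level, 11.5 mm when hanging. The edge of the table itself is 8 mm farther out (-y)
- wedge: hardwood wedge 175 mm long (x), 42 mm wide (y); origin in the middle of its flat underside; +x points to the thin end. Height 40 mm at the butt (x = -87 mm), falling evenly (1 in 5) to 5 mm at the tip (x = +87 mm); 0.11 kg. It takes up to about 15 N to drive it and it stays where it is left
- pad_1: sprung clamping pad of station_1 (54 x 12 x 22 mm), slides along the table's y with the jaw bar; gives up to 6 mm, 1.8 N per mm
- pad_2: sprung clamping pad of station_2, as pad_1
- pad_3: sprung clamping pad of station_3, as pad_1
- cam (a joint): angle of the clamping cam, rad: 0 = pads fully open, grows clockwise seen from above, stop at 1.3 = pads fully closed (they come 14 mm forward). It starts somewhere from 0 to 0.25 and stays where it is left (0.4 N m of friction)
- shaft_seat (a point): on the axis of the cam's upright shaft, where the middle of the lever's bore is when the lever is fully down: 40 mm above the table top, 100 mm from station_2 to the free edge. Axes turn with the cam (at 0 parallel to the station's). The square, 16 mm across flats, sides along x and y, runs from the shoulder (20 mm radius) 12 mm below this point to a tapered tip 14 mm above it
- lever: clamping lever, the same both ways up: round steel hub 42 mm wide and 24 mm thick with a square through bore of 18.4 mm (sides along x and y), origin in the middle of the bore; a steel arm 14 x 14 mm runs along +x from the hub to x = 68 mm, then a round black grip (24 mm thick) to x = 129 mm; 0.17 kg. It fits the shaft in four positions
- blank_1: pine blank, 35 mm wide (x), 90 mm long (y), 36 mm high, 0.06 kg; origin in the middle of its underside; two or three of blank_1 to blank_4 are there, the others absent
- blank_2: pine blank, 35 mm wide (x), 90 mm long (y), 36 mm high, 0.06 kg; origin in the middle of its underside; may be absent
- blank_3: pine blank, 35 mm wide (x), 90 mm long (y), 36 mm high, 0.06 kg; origin in the middle of its underside; may be absent
- blank_4: pine blank, 35 mm wide (x), 90 mm long (y), 36 mm high, 0.06 kg; origin in the middle of its underside; may be absent
- blue_tape: small roll of dark tape, 53 mm wide, 19 mm high, bystander
- sanding_block: cork sanding block, 62 x 115 x 34 mm, bystander
- spring_clamp: black spring clamp, 67 x 127 mm, bystander
- caliper: sliding caliper, 72 x 230 mm, bystander
Mind the look-alikes: they are no part of the job. Leave any orange or purple look-alike of the blank_1 alone.

How it is judged (in metres and radians):
On the way, in this order (a step that is already met when the one before it is completed fails the run):
1. the wedge is under the free edge and the table is level (value of joint table between -0.01 and 0.01 rad and x of wedge in the frame of free_edge between -0.045 and 0.045 m and horizontal distance between wedge and free_edge below 0.09 m and angle between the x axis of wedge and the y axis of free_edge, either way round below 0.45 rad), for 0.3 s.
2. every blank lies in a station with the pads still open (value of joint cam below 0.45 rad and angle between the y axis of each of blank_1, blank_2, blank_3, blank_4 and the y axis of station_2, either way round below 0.09 rad and ((x of blank_1 in the frame of station_1 between -0.032 and 0.032 m and y of blank_1 in the frame of station_1 between -0.012 and 0.012 m and z of blank_1 in the frame of station_1 between -0.004 and 0.041 m) or (x of blank_1 in the frame of station_2 between -0.032 and 0.032 m and y of blank_1 in the frame of station_2 between -0.012 and 0.012 m and z of blank_1 in the frame of station_2 between -0.004 and 0.041 m) or (x of blank_1 in the frame of station_3 between -0.032 and 0.032 m and y of blank_1 in the frame of station_3 between -0.012 and 0.012 m and z of blank_1 in the frame of station_3 between -0.004 and 0.041 m)) and ((x of blank_2 in the frame of station_1 between -0.032 and 0.032 m and y of blank_2 in the frame of station_1 between -0.012 and 0.012 m and z of blank_2 in the frame of station_1 between -0.004 and 0.041 m) or (x of blank_2 in the frame of station_2 between -0.032 and 0.032 m and y of blank_2 in the frame of station_2 between -0.012 and 0.012 m and z of blank_2 in the frame of station_2 between -0.004 and 0.041 m) or (x of blank_2 in the frame of station_3 between -0.032 and 0.032 m and y of blank_2 in the frame of station_3 between -0.012 and 0.012 m and z of blank_2 in the frame of station_3 between -0.004 and 0.041 m)) and ((x of blank_3 in the frame of station_1 between -0.032 and 0.032 m and y of blank_3 in the frame of station_1 between -0.012 and 0.012 m and z of blank_3 in the frame of station_1 between -0.004 and 0.041 m) or (x of blank_3 in the frame of station_2 between -0.032 and 0.032 m and y of blank_3 in the frame of station_2 between -0.012 and 0.012 m and z of blank_3 in the frame of station_2 between -0.004 and 0.041 m) or (x of blank_3 in the frame of station_3 between -0.032 and 0.032 m and y of blank_3 in the frame of station_3 between -0.012 and 0.012 m and z of blank_3 in the frame of station_3 between -0.004 and 0.041 m)) and ((x of blank_4 in the frame of station_1 between -0.032 and 0.032 m and y of blank_4 in the frame of station_1 between -0.012 and 0.012 m and z of blank_4 in the frame of station_1 between -0.004 and 0.041 m) or (x of blank_4 in the frame of station_2 between -0.032 and 0.032 m and y of blank_4 in the frame of station_2 between -0.012 and 0.012 m and z of blank_4 in the frame of station_2 between -0.004 and 0.041 m) or (x of blank_4 in the frame of station_3 between -0.032 and 0.032 m and y of blank_4 in the frame of station_3 between -0.012 and 0.012 m and z of blank_4 in the frame of station_3 between -0.004 and 0.041 m))), for 0.3 s.
3. the lever is fully down on the shaft, the cam is turned to its stop and every blank is gripped (distance between lever and shaft_seat below 0.006 m and angle between the z axis of lever and the z axis of station_2, either way round below 0.09 rad and value of joint cam above 1.15 rad and angle between the y axis of each of blank_1, blank_2, blank_3, blank_4 and the y axis of station_2, either way round below 0.09 rad and ((x of blank_1 in the frame of station_1 between -0.032 and 0.032 m and y of blank_1 in the frame of station_1 between -0.005 and 0.005 m and z of blank_1 in the frame of station_1 between -0.004 and 0.041 m and contact force between blank_1 and pad_1 above 2 N) or (x of blank_1 in the frame of station_2 between -0.032 and 0.032 m and y of blank_1 in the frame of station_2 between -0.005 and 0.005 m and z of blank_1 in the frame of station_2 between -0.004 and 0.041 m and contact force between blank_1 and pad_2 above 2 N) or (x of blank_1 in the frame of station_3 between -0.032 and 0.032 m and y of blank_1 in the frame of station_3 between -0.005 and 0.005 m and z of blank_1 in the frame of station_3 between -0.004 and 0.041 m and contact force between blank_1 and pad_3 above 2 N)) and ((x of blank_2 in the frame of station_1 between -0.032 and 0.032 m and y of blank_2 in the frame of station_1 between -0.005 and 0.005 m and z of blank_2 in the frame of station_1 between -0.004 and 0.041 m and contact force between blank_2 and pad_1 above 2 N) or (x of blank_2 in the frame of station_2 between -0.032 and 0.032 m and y of blank_2 in the frame of station_2 between -0.005 and 0.005 m and z of blank_2 in the frame of station_2 between -0.004 and 0.041 m and contact force between blank_2 and pad_2 above 2 N) or (x of blank_2 in the frame of station_3 between -0.032 and 0.032 m and y of blank_2 in the frame of station_3 between -0.005 and 0.005 m and z of blank_2 in the frame of station_3 between -0.004 and 0.041 m and contact force between blank_2 and pad_3 above 2 N)) and ((x of blank_3 in the frame of station_1 between -0.032 and 0.032 m and y of blank_3 in the frame of station_1 between -0.005 and 0.005 m and z of blank_3 in the frame of station_1 between -0.004 and 0.041 m and contact force between blank_3 and pad_1 above 2 N) or (x of blank_3 in the frame of station_2 between -0.032 and 0.032 m and y of blank_3 in the frame of station_2 between -0.005 and 0.005 m and z of blank_3 in the frame of station_2 between -0.004 and 0.041 m and contact force between blank_3 and pad_2 above 2 N) or (x of blank_3 in the frame of station_3 between -0.032 and 0.032 m and y of blank_3 in the frame of station_3 between -0.005 and 0.005 m and z of blank_3 in the frame of station_3 between -0.004 and 0.041 m and contact force between blank_3 and pad_3 above 2 N)) and ((x of blank_4 in the frame of station_1 between -0.032 and 0.032 m and y of blank_4 in the frame of station_1 between -0.005 and 0.005 m and z of blank_4 in the frame of station_1 between -0.004 and 0.041 m and contact force between blank_4 and pad_1 above 2 N) or (x of blank_4 in the frame of station_2 between -0.032 and 0.032 m and y of blank_4 in the frame of station_2 between -0.005 and 0.005 m and z of blank_4 in the frame of station_2 between -0.004 and 0.041 m and contact force between blank_4 and pad_2 above 2 N) or (x of blank_4 in the frame of station_3 between -0.032 and 0.032 m and y of blank_4 in the frame of station_3 between -0.005 and 0.005 m and z of blank_4 in the frame of station_3 between -0.004 and 0.041 m and contact force between blank_4 and pad_3 above 2 N))), for 0.2 s.
At the end, for the whole second after the job is handed in: Table level within 0.010 rad, wedge under its free edge within 45 mm of the middle; cam past 1.15 rad; each blank present flat in a station, square within 0.09 rad, within 5 mm of the fence, its pad pressing with over 2 N; the lever off the shaft, lying flat on the bench; all at rest (all of step 1 and value of joint cam above 1.15 rad and angle between the y axis of each of blank_1, blank_2, blank_3, blank_4 and the y axis of station_2, either way round below 0.09 rad and ((x of blank_1 in the frame of station_1 between -0.032 and 0.032 m and y of blank_1 in the frame of station_1 between -0.005 and 0.005 m and z of blank_1 in the frame of station_1 between -0.004 and 0.041 m and contact force between blank_1 and pad_1 above 2 N) or (x of blank_1 in the frame of station_2 between -0.032 and 0.032 m and y of blank_1 in the frame of station_2 between -0.005 and 0.005 m and z of blank_1 in the frame of station_2 between -0.004 and 0.041 m and contact force between blank_1 and pad_2 above 2 N) or (x of blank_1 in the frame of station_3 between -0.032 and 0.032 m and y of blank_1 in the frame of station_3 between -0.005 and 0.005 m and z of blank_1 in the frame of station_3 between -0.004 and 0.041 m and contact force between blank_1 and pad_3 above 2 N)) and ((x of blank_2 in the frame of station_1 between -0.032 and 0.032 m and y of blank_2 in the frame of station_1 between -0.005 and 0.005 m and z of blank_2 in the frame of station_1 between -0.004 and 0.041 m and contact force between blank_2 and pad_1 above 2 N) or (x of blank_2 in the frame of station_2 between -0.032 and 0.032 m and y of blank_2 in the frame of station_2 between -0.005 and 0.005 m and z of blank_2 in the frame of station_2 between -0.004 and 0.041 m and contact force between blank_2 and pad_2 above 2 N) or (x of blank_2 in the frame of station_3 between -0.032 and 0.032 m and y of blank_2 in the frame of station_3 between -0.005 and 0.005 m and z of blank_2 in the frame of station_3 between -0.004 and 0.041 m and contact force between blank_2 and pad_3 above 2 N)) and ((x of blank_3 in the frame of station_1 between -0.032 and 0.032 m and y of blank_3 in the frame of station_1 between -0.005 and 0.005 m and z of blank_3 in the frame of station_1 between -0.004 and 0.041 m and contact force between blank_3 and pad_1 above 2 N) or (x of blank_3 in the frame of station_2 between -0.032 and 0.032 m and y of blank_3 in the frame of station_2 between -0.005 and 0.005 m and z of blank_3 in the frame of station_2 between -0.004 and 0.041 m and contact force between blank_3 and pad_2 above 2 N) or (x of blank_3 in the frame of station_3 between -0.032 and 0.032 m and y of blank_3 in the frame of station_3 between -0.005 and 0.005 m and z of blank_3 in the frame of station_3 between -0.004 and 0.041 m and contact force between blank_3 and pad_3 above 2 N)) and ((x of blank_4 in the frame of station_1 between -0.032 and 0.032 m and y of blank_4 in the frame of station_1 between -0.005 and 0.005 m and z of blank_4 in the frame of station_1 between -0.004 and 0.041 m and contact force between blank_4 and pad_1 above 2 N) or (x of blank_4 in the frame of station_2 between -0.032 and 0.032 m and y of blank_4 in the frame of station_2 between -0.005 and 0.005 m and z of blank_4 in the frame of station_2 between -0.004 and 0.041 m and contact force between blank_4 and pad_2 above 2 N) or (x of blank_4 in the frame of station_3 between -0.032 and 0.032 m and y of blank_4 in the frame of station_3 between -0.005 and 0.005 m and z of blank_4 in the frame of station_3 between -0.004 and 0.041 m and contact force between blank_4 and pad_3 above 2 N)) and height (world z) of lever below 0.019 m and (angle between lever's own z axis and vertical below 0.15 rad or angle between lever's own z axis and vertical above 2.99 rad) and linear speed of each of blank_1, blank_2, blank_3, blank_4, wedge, lever below 0.02 m/s); the robot touches nothing.
It fails at once if the small roll of tape is moved by more than 4 cm (distance of blue_tape from where it was at the start of the episode above 0.04 m).
It fails at once if the sanding block is moved by more than 4 cm (distance of sanding_block from where it was at the start of the episode above 0.04 m).
It fails at once if the spring clamp is moved by more than 4 cm (distance of spring_clamp from where it was at the start of the episode above 0.04 m).
It fails at once if the caliper is moved by more than 4 cm (distance of caliper from where it was at the start of the episode above 0.04 m).
Of blank_1, blank_2, blank_3, blank_4 only 2 to 3 are there at a start; the rules pass over those that are not, and their reading is None.
At some moment in a run one of blank_1, blank_2, blank_3, blank_4, lever may be knocked a few centimetres aside while the robot is not near it.
Once in a run the grip may slacken for a moment while it holds something.
It also fails if it takes over 210 s, if anything falls off the work surface, if the arm or the gripper's body presses on something with over 40 N, if the wrist force passes 120 N, or if a joint passes its speed limit or range.

## Working session

There is one attempt and no reset: what is moved stays moved. The work goes in short steps, Python scripts to look and compute and a tool call to move; the robot and the scene stay as the last step left them, time stands still between calls to the robot, and variables do not carry over. Pictures are saved under pics/ and viewed, and the job is handed in when it is done.

Besides the shell and the picture viewer there is one more tool, called after "Request:" as name([rows], argument=value, ...), one row to a line, values as JSON. send_rows: Moves the arm, as the interface text tells. Its arguments: {"type":"object","properties":{"motion":{"type":"array"},"grip_force":{"type":"number"}},"required":["motion"]}

```bash
mkdir -p pics; ls
python3 - <<'E'
from station import arm
import cv2
print(arm.read_state())
for n in("scene","top"):
    c=arm.camera(n)
    print(n,c["fov_y"],c["cx"],c["cy"],c["R"],c["t"])
    cv2.imwrite(f"pics/{n}0.png",c["image"][:,:,::-1])
E
```

```text
pics
{'time_s': 0.0, 'qpos': array([ 9.51526741e-01,  2.07424144e-01,  1.54294928e+00,  6.86896054e-06,
        1.39351999e+00, -1.50504531e-01]), 'qd': array([ 6.58993273e-05, -2.82141024e-04,  2.43884682e-04, -8.07362495e-04,
        7.16114231e-04,  1.02938401e-03]), 'effort': array([-2.28646122e-04, -3.83025384e+01, -2.91598499e+01, -4.06211666e-05,
        1.06268300e-02,  2.76787898e-05]), 'position': array([259.35204124, 512.35762229, 238.12561459]), 'tool_rot': array([-0.72941052, -3.05484652,  0.00334472]), 'ft_force': array([ 0.42570667, -0.44269826, -0.63205807]), 'moment': array([ 0.00283999, -0.03451141,  0.02905636]), 'opening': 84.94322435977631}
scene 44.042173395818516 316.3523719365499 194.63039209955483 [[ 0.68198701 -0.73116565 -0.01704442]
 [-0.48755495 -0.43714362 -0.75577485]
 [ 0.54514575  0.52373872 -0.6546097 ]] [-318.46985349  337.20042697 1384.70518786]
top 44.03359667353367 321.16702078916757 196.73357871852363 [[-0.00242837 -0.9999475   0.00995487]
 [-0.99704778  0.00165709 -0.07676569]
 [ 0.07674516 -0.01011189 -0.99699946]] [  60.24981963  533.63170079 1751.29085854]
```

View pics/scene0.png

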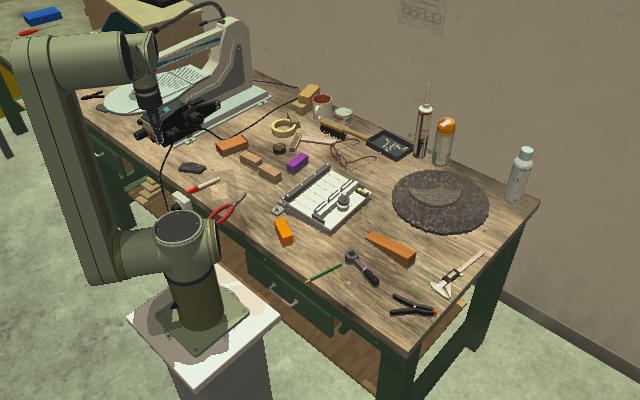

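View pics/top0.png

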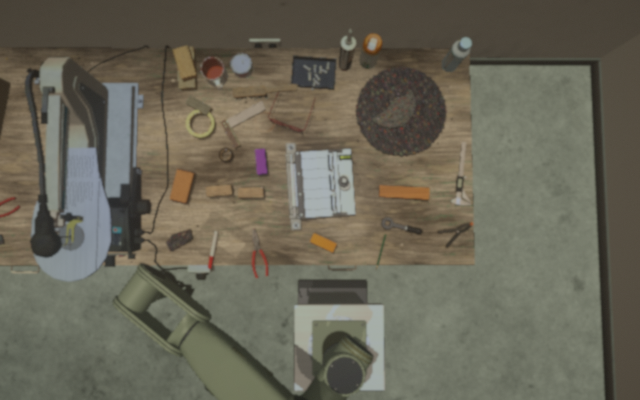

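```bash
cat > h.py <<'E'
import numpy as np, cv2
def P(c,u,v,z=None):
    """pixel->world; z given: intersect plane, else depth"""
    f=200/np.tan(np.radians(c["fov_y"]/2)); R=c["R"];t=np.array(c["t"])
    r=R.T@np.array([(u-c["cx"])/f,(v-c["cy"])/f,1.]); o=-R.T@t
    if z is None:
        d=c["z_map"][int(round(v)),int(round(u))]; return o+r*d
    return o+r*(z-o[2])/r[2]
def cloud(c):
    f=200/np.tan(np.radians(c["fov_y"]/2)); R=c["R"];t=np.array(c["t"])
    v,u=np.mgrid[:400,:640]; d=c["z_map"]
    p=np.stack([(u-c["cx"])/f*d,(v-c["cy"])/f*d,d],-1)
    w=(p-t)@R; w[d==0]=np.nan; return w
def proj(c,X):
    f=200/np.tan(np.radians(c["fov_y"]/2)); q=np.asarray(X)@c["R"].T+c["t"]
    return np.stack([q[...,0]/q[...,2]*f+c["cx"],q[...,1]/q[...,2]*f+c["cy"]],-1)
def crop(c,u0,v0,u1,v1,s,name):
    cv2.imwrite(name,cv2.resize(c["image"][v0:v1,u0:u1,::-1],None,fx=s,fy=s,interpolation=cv2.INTER_CUBIC))
def snap(): 
    from station import arm
    return arm.camera("scene"),arm.camera("top")
E
python3 - <<'E'
from h import *
import pickle
s,t=snap(); pickle.dump((s,t),open("c0.pkl","wb"))
crop(s,180,70,420,290,3,"pics/s1.png"); crop(t,160,100,420,260,3,"pics/t1.png")
crop(s,280,160,500,320,3.5,"pics/s2.png")
E
```

```text
(no output)
```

View pics/s1.png

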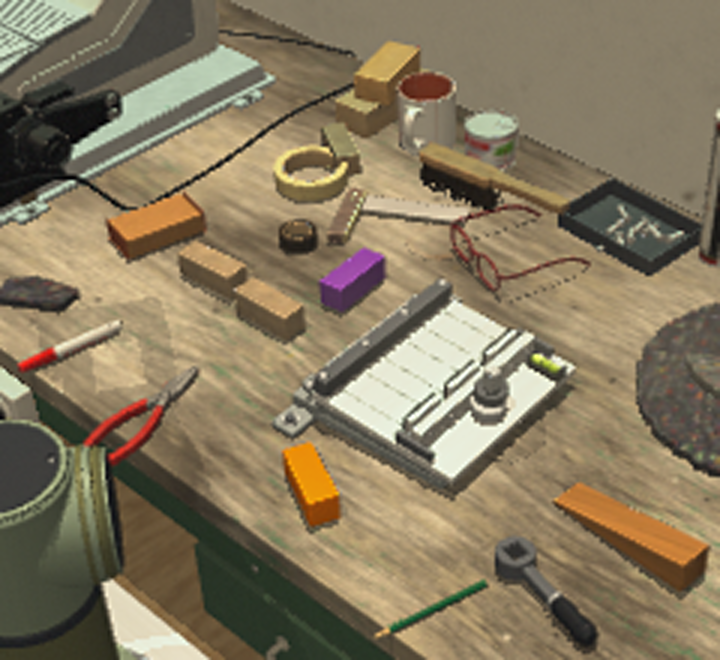

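View pics/t1.png

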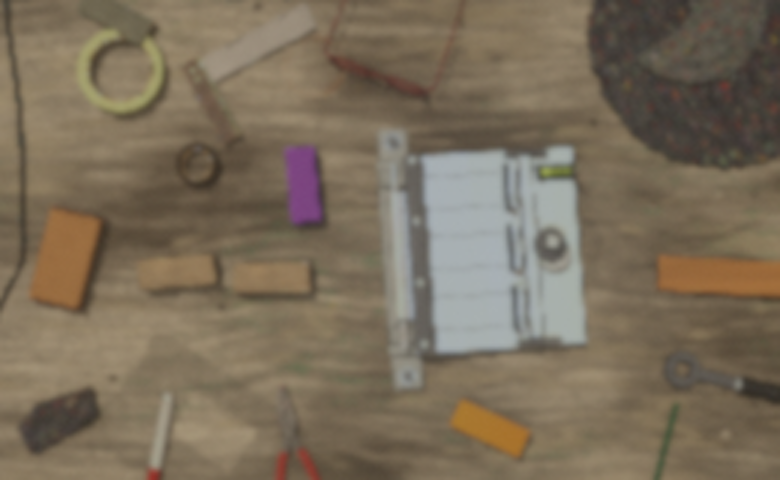

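View pics/s2.png

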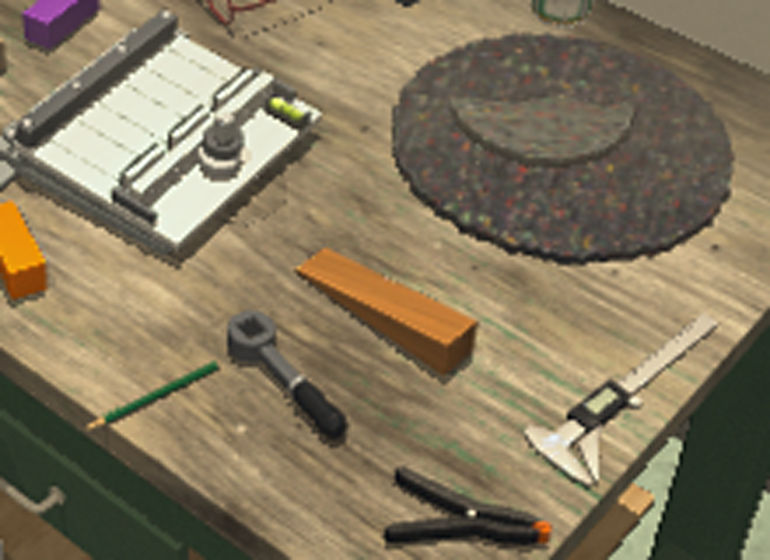

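Run:
```python
from h import *
import pickle
s,t=pickle.load(open("c0.pkl","rb"))
for n,c in(("s",s),("t",t)):
    w=cloud(c)
    for u,v in ([(400,330),(220,200)] if n=="s" else [(430,210),(230,215)]): print(n,(u,v),w[v,u])
    # jig corners etc
for n,c,pts in (("s",s,[(280,208),(331,234),(372,190),(329,166),(343,199),(381,233),(410,262)]),("t",t,[(301,152),(353,150),(355,215),(304,217),(344,182),(430,188),(380,188)])):
    w=cloud(c)
    for u,v in pts: print(n,(u,v),w[v,u].round(1))
```

```text
s (400, 330) [ 332.68344263 -435.10399104   -1.96317518]
s (220, 200) [ 3.40058836e+02  3.48732908e+02 -1.01361398e-01]
t (430, 210) [ 486.81368552 -336.97901034   -7.41201994]
t (230, 215) [470.13341652 389.31305202  -8.36047362]
s (280, 208) [449.6 155.4   5.2]
s (331, 234) [478.  -55.2  -0.6]
s (372, 190) [742.6 -17.   -1. ]
s (329, 166) [680.6 135.3  65.5]
s (343, 199) [580.3 -17.4  62.5]
s (381, 233) [ 587.3 -175.8    3.6]
s (410, 262) [ 539.8 -321.4   13.1]
t (301, 152) [693.1 131.   35.4]
t (353, 150) [707.3 -58.1  -5.7]
t (355, 215) [468.8 -63.    2.1]
t (304, 217) [460.7 120.2  37.5]
t (344, 182) [580.4 -19.6  79.3]
t (430, 188) [ 566.2 -336.2    2.6]
t (380, 188) [ 565.5 -153.1   13.3]
```

```bash
cat >> h.py <<'E'
def ortho(c,x0,x1,y0,y1,z,s=2.0):
    """image: rows = x descending (far at top), cols = y descending (left = +y); s px/mm; z plane (num or func)"""
    H=int((x1-x0)*s);W=int((y1-y0)*s)
    r,q=np.mgrid[:H,:W]; X=x1-r/s; Y=y1-q/s
    Z=z(X,Y) if callable(z) else np.full_like(X,float(z))
    p=proj(c,np.stack([X,Y,Z],-1)).astype(np.float32)
    return cv2.remap(c["image"][:,:,::-1].copy(),p[...,0],p[...,1],cv2.INTER_CUBIC)
E
python3 - <<'E'
from h import *
import pickle
s,t=pickle.load(open("c0.pkl","rb"))
for n,c in(("s",s),("t",t)):
    o=ortho(c,440,740,-120,160,28,2.)
    for i in range(0,600,100): cv2.line(o,(0,i),(560,i),(0,0,255),1); 
    for i in range(20,560,100): cv2.line(o,(i,0),(i,600),(0,0,255),1)
    cv2.imwrite(f"pics/o{n}1.png",o)
E
```

```text
(no output)
```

View pics/os1.png

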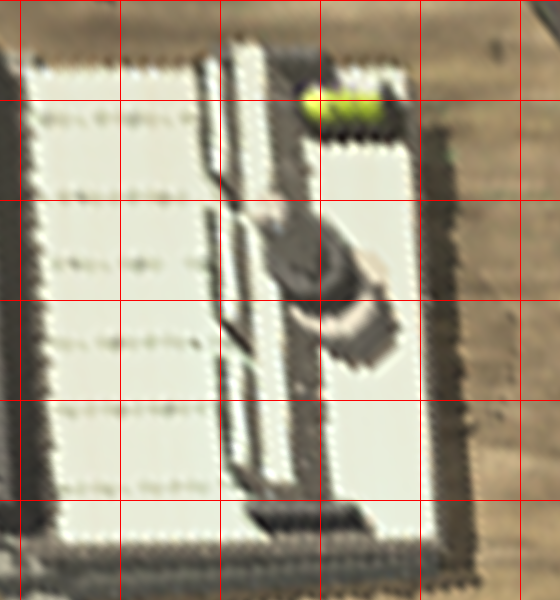

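View pics/ot1.png

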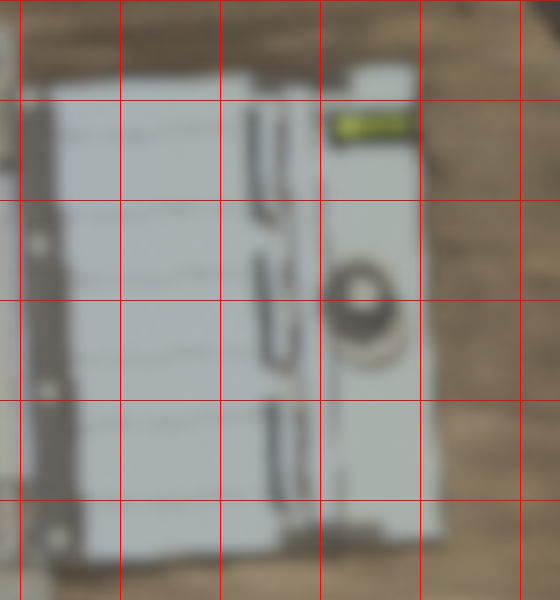

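```bash
cat >> h.py <<'E'
def jigpt(j,p,tilt):
    """j=(ox,oy,yaw); p in jig-level coords (x,y,z); tilt about hinge y=105,z=36"""
    p=np.atleast_2d(p).astype(float).copy(); dy=p[:,1]-105; dz=p[:,2]-36
    c,s_=np.cos(tilt),np.sin(tilt)   # negative tilt: free edge (dy<0) goes low
    y=105+c*dy+s_*dz; z=36-s_*dy+c*dz
    y2=y;  ox,oy,a=j
    return np.stack([ox+np.cos(a)*p[:,0]-np.sin(a)*y2, oy+np.sin(a)*p[:,0]+np.cos(a)*y2, z],1)
E
python3 - <<'E'
from h import *
# sign check
print(jigpt((0,0,0),[[0,-102,26]],-0.07))
import pickle
s,t=pickle.load(open("c0.pkl","rb"))
j=(581.4,57.4,.052)
def over(c,tilt,name,u0,v0,u1,v1,k,ys=4):
    im=cv2.resize(c["image"][v0:v1,u0:u1,::-1],None,fx=k,fy=k,interpolation=cv2.INTER_CUBIC)
    def L(pts,col,closed=True):
        q=(proj(c,jigpt(j,pts,tilt))-[u0,v0]+.5)*k-.5
        cv2.polylines(im,[np.round(q).astype(int)],closed,col,1)
    L([[-118,-110,42],[118,-110,42],[118,93,42],[-118,93,42]],(0,0,255))
    L([[-118,ys+45,66],[118,ys+45,66]],(255,0,0),False)
    L([[-118,ys+45,42],[118,ys+45,42]],(255,0,255),False)
    for x in(-72,0,72): L([[x-27,ys-55,64],[x+27,ys-55,64]],(0,200,0),False)
    L([[0,ys-100,42],[0,ys-100,96]],(0,0,255),False)
    cv2.imwrite(name,im)
over(s,-.07,"pics/ov_s.png",270,155,390,245,6); over(t,-.07,"pics/ov_t.png",280,135,370,235,6)
E
```

```text
[[   0.         -100.79362858   11.5463206 ]]
```

View pics/ov_s.png

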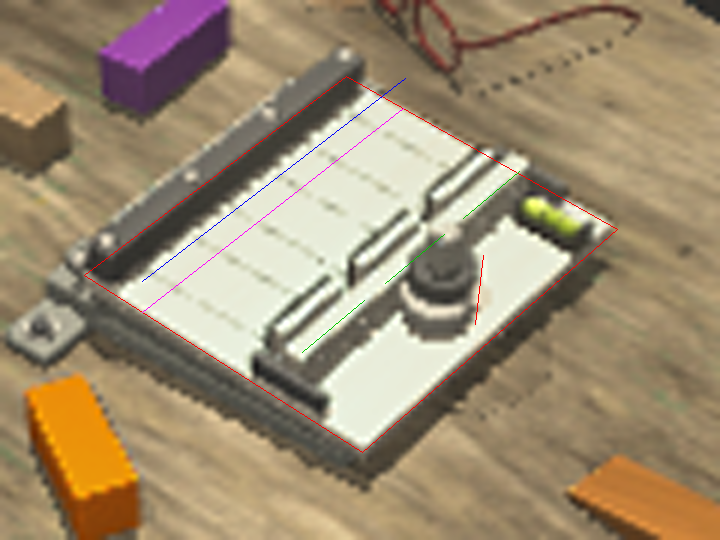

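View pics/ov_t.png

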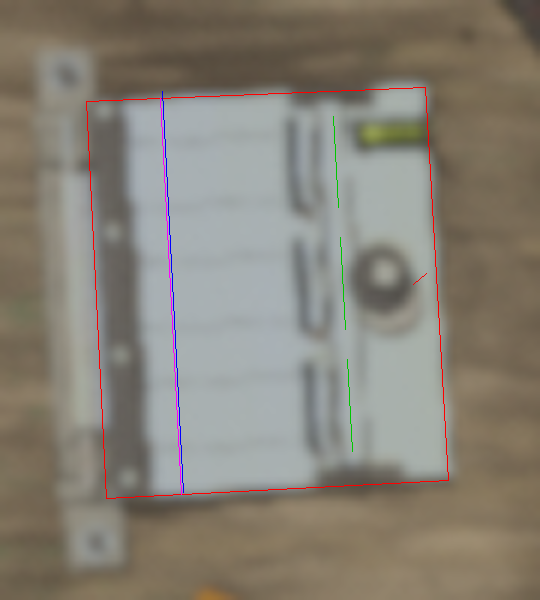

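```bash
cat >> h.py <<'E'
J=(581.4,57.4,.053); YS=26
def over(c,tilt,name,u0,v0,u1,v1,k,j=J,ys=YS,extra=[]):
    im=cv2.resize(c["image"][v0:v1,u0:u1,::-1],None,fx=k,fy=k,interpolation=cv2.INTER_CUBIC)
    def L(pts,col,closed=True,raw=False):
        q=(proj(c,np.array(pts) if raw else jigpt(j,pts,tilt))-[u0,v0]+.5)*k-.5
        cv2.polylines(im,[np.round(q).astype(int)],closed,col,1)
    L([[-118,-110,42],[118,-110,42],[118,93,42],[-118,93,42]],(0,0,255))
    L([[-118,ys+45,66],[118,ys+45,66]],(255,0,0),False)
    L([[-118,ys+45,42],[118,ys+45,42]],(255,0,255),False)
    for x in(-72,0,72): L([[x-27,ys-55,65],[x+27,ys-55,65]],(0,200,0),False)
    L([[0,ys-100,42],[0,ys-100,96]],(0,0,255),False)
    a=np.linspace(0,6.28,24)
    L(np.stack([20*np.cos(a),ys-100+20*np.sin(a),70+0*a],1),(0,0,255))
    for p in extra: L(p,(255,255,0),True,True)
    cv2.imwrite(name,im)
E
python3 - <<'E'
from h import *
import pickle
s,t=pickle.load(open("c0.pkl","rb"))
over(s,-.07,"pics/ov_s2.png",270,155,390,245,6); over(t,-.07,"pics/ov_t2.png",280,135,370,235,6)
E
```

```text
(no output)
```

View pics/ov_s2.png

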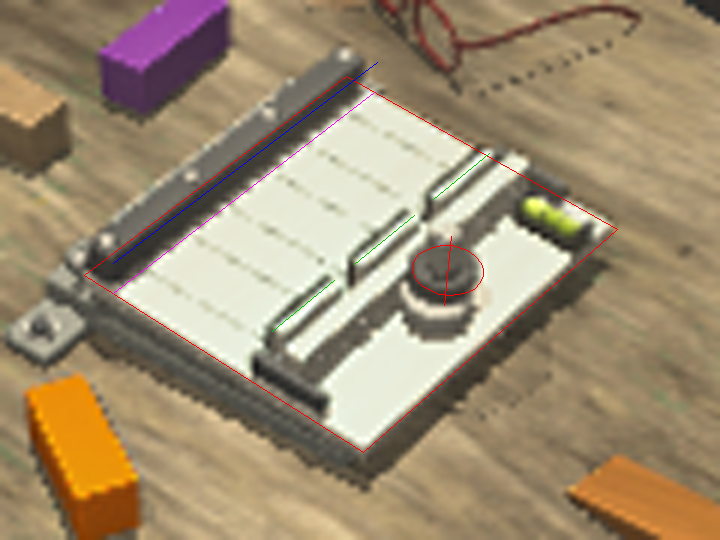

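View pics/ov_t2.png

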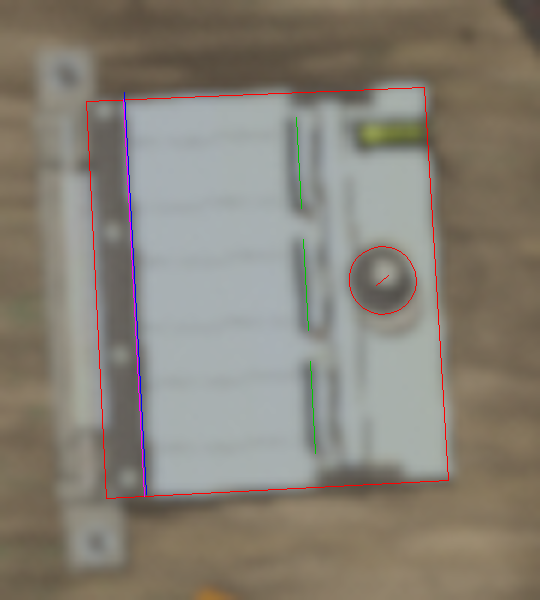

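Run:
```python
from h import *
import pickle
s,t=pickle.load(open("c0.pkl","rb"))
A=[ortho(c,480,620,180,380,36,3.) for c in (s,t)]
cv2.imwrite("pics/ob.png",np.vstack(A)[:, :])
B=[ortho(c,360,610,-360,-120,z,1.6) for c,z in ((s,17),(t,17))]
cv2.imwrite("pics/ol.png",np.hstack(B))
```

```text
(no output)
```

View pics/ob.png

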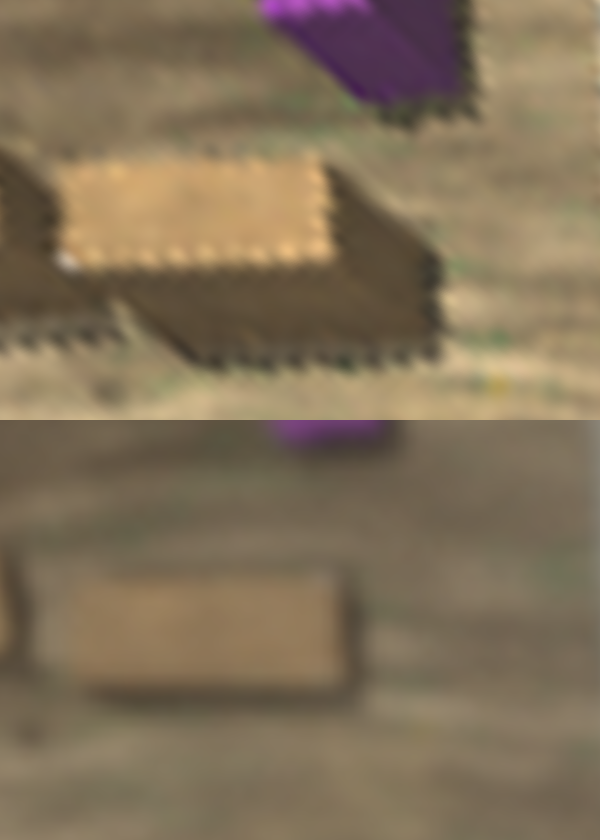

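View pics/ol.png

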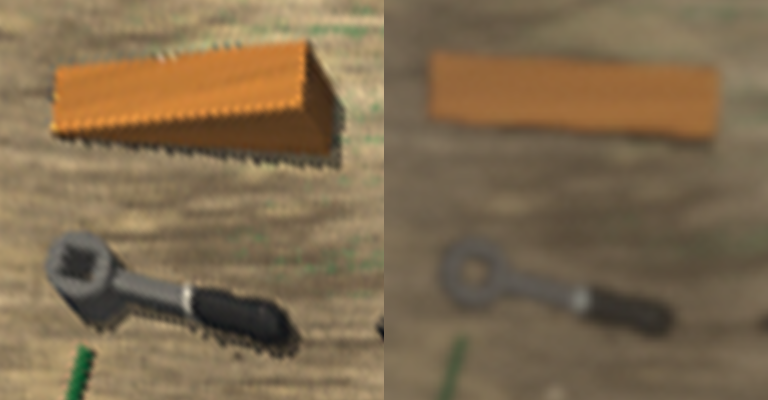

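```bash
cat >> h.py <<'E'
def silfit(c,mask,verts,x0,roi):
    """fit (x,y,yaw) of convex body verts (body frame mm) to mask in image (roi u0,v0,u1,v1), supersampled"""
    from scipy.optimize import minimize
    u0,v0,u1,v1=roi;k=4
    m=cv2.resize(mask[v0:v1,u0:u1].astype(np.float32),None,fx=k,fy=k,interpolation=cv2.INTER_LINEAR)
    def cost(p):
        x,y,a=p; V=verts.copy(); ca,sa=np.cos(a),np.sin(a)
        W=np.stack([x+ca*V[:,0]-sa*V[:,1],y+sa*V[:,0]+ca*V[:,1],V[:,2]],1)
        q=(proj(c,W)-[u0,v0]+.5)*k-.5
        h=cv2.convexHull(q.astype(np.float32))
        r=np.zeros(m.shape,np.uint8); cv2.fillConvexPoly(r,np.round(h*16).astype(np.int32),1,shift=4)
        return np.abs(r-m).sum()/k/k
    best=None
    for da in(-.1,0,.1):
        sx=np.array([x0]+[np.array(x0)+d for d in([12,0,0],[0,12,0],[0,0,.15])]); sx[:,2]+=da
        r=minimize(cost,sx[0],method="Nelder-Mead",options=dict(initial_simplex=sx,xatol=.05,fatol=.1,maxiter=400))
        if best is None or r.fun<best.fun: best=r
    return best.x,best.fun,m.sum()/k/k
WEDGE=np.array([[-87.5,s*21,z] for s in(-1,1) for z in(0,40)]+[[87.5,s*21,z] for s in(-1,1) for z in(0,5)],float)
BTOP=np.array([[x,y,36.] for x in(-17.5,17.5) for y in(-45,45)])
E
python3 - <<'E'
from h import *
import pickle
s,t=pickle.load(open("c0.pkl","rb"))
for n,c,roi in(("s",s,(355,220,425,275)),("t",t,(370,178,438,205))):
    hsv=cv2.cvtColor(c["image"],cv2.COLOR_RGB2HSV)
    u0,v0,u1,v1=roi
    m=(hsv[...,0]<16)&(hsv[...,1]>135)&(hsv[...,2]>50)
    mm=np.zeros_like(m); mm[v0:v1,u0:u1]=m[v0:v1,u0:u1]
    print(n,silfit(c,mm,WEDGE,(553,-240,1.57),roi))
    cv2.imwrite(f"pics/m{n}.png",cv2.resize(mm[v0:v1,u0:u1].astype(np.uint8)*255,None,fx=5,fy=5))
    for v,u in ([(172,268),(162,250)] if n=="s" else [(193,250),(190,220)]): print(hsv[v,u])
E
```

```text
s (array([ 552.6571297 , -233.28506815,    1.48953631]), np.float64(76.890625), np.float32(725.0))
[ 18 111 173]
[ 18 105  95]
t (array([ 550.74330371, -236.13345039,    1.49764282]), np.float64(79.501953125), np.float32(557.0))
[ 17  99 142]
[ 17  99 144]
```

View pics/ms.png

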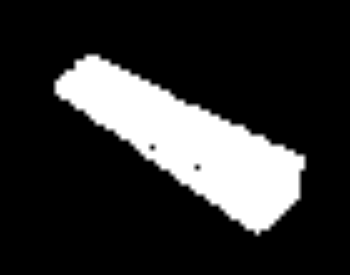

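View pics/mt.png

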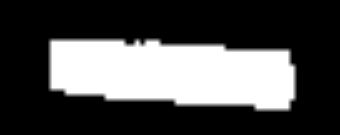

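```bash
cat > plan.py <<'E'
import numpy as np, sys
from scipy.spatial.transform import Rotation as Ro
from station import arm
def down(deg):
    a=np.radians(deg); x=np.array([np.cos(a),np.sin(a),0]); z=np.array([0,0,-1.]); return np.stack([x,np.cross(z,x),z],1)
def plan(targets):
    """targets: list of (x,y,z,xangle_deg); printed relative to the current measured pose"""
    s=arm.read_state(); p=s["position"]; R=Ro.from_rotvec(s["tool_rot"]).as_matrix()
    xa=np.degrees(np.arctan2(R[1,0],R[0,0])); print("at",p.round(1),"xang",round(xa,2),"tilt",np.degrees(np.arccos(-R[2,2])).round(2),"open",round(s["opening"],1),"t",round(s["time_s"],2),"F",s["ft_force"].round(1),"q",s["qpos"].round(2))
    for x,y,z,a in targets:
        d=R.T@(np.array([x,y,z])-p); r=Ro.from_matrix(R.T@down(a)).as_rotvec()
        print("slide",(d/400).round(4).tolist(),"angular",(r/np.pi).round(4).tolist(), "rows>=",max(np.linalg.norm(d)/62.5,np.degrees(np.linalg.norm(r))/10.7).round(1))
if __name__=="__main__":
    plan([tuple(map(float,a.split(","))) for a in sys.argv[1:]])
E
python3 plan.py 546.6,-299.5,150,85.5
```

```text
at [259.5 512.6 238.5] xang 153.14 tilt 0.08 open 85.4 t 0.2 F [ 0.1  0.1 -0.1] q [ 0.95  0.21  1.54 -0.    1.39 -0.15]
slide [-1.5575, -1.4865, 0.2232] angular [-0.0004, 0.0002, 0.3758] rows>= 13.9
```

Request:
send_rows([
  {"slide": [-0.78, -0.74, 0], "angular": [0, 0, 0.188], "hand": 0},
  {"slide": [-0.78, -0.74, 0], "angular": [0, 0, 0.188], "hand": 0},
  {"slide": [-0.78, -0.74, 0], "angular": [0, 0, 0.188], "hand": 0},
  {"slide": [-0.78, -0.74, 0], "angular": [0, 0, 0.188], "hand": 0},
  {"slide": [-0.78, -0.74, 0], "angular": [0, 0, 0.188], "hand": 0},
  {"slide": [-0.78, -0.74, 0], "angular": [0, 0, 0.188], "hand": 0},
  {"slide": [-0.78, -0.74, 0], "angular": [0, 0, 0.188], "hand": 0},
  {"slide": [-0.78, -0.74, 0], "angular": [0, 0, 0.188], "hand": 0},
])

```text
time_s: 1.2
position: [405.5, 104.6, 239.4]
tool_rot: [1.597, 2.705, -0.001]
ft_force: [-1.1, 1.0, -0.7]
opening: 85.1
```

```bash
python3 plan.py 546.6,-299.5,150,85.5
```

```text
at [405.5 104.6 239.4] xang 118.88 tilt 0.05 open 85.1 t 1.2 F [-1.1  1.  -0.7] q [ 0.05 -0.14  1.9  -0.    1.38 -0.46]
slide [-1.0549, -0.1791, 0.2245] angular [0.0001, 0.0003, 0.1855] rows>= 7.0
```

Request:
send_rows([
  {"slide": [-0.99, -0.17, 0.1], "angular": [0, 0, 0.1855], "hand": 0},
  {"slide": [-0.99, -0.17, 0.1], "angular": [0, 0, 0.1855], "hand": 0},
  {"slide": [-0.99, -0.17, 0.1], "angular": [0, 0, 0.1855], "hand": 0},
  {"slide": [-0.99, -0.17, 0.1], "angular": [0, 0, 0.1855], "hand": 0},
  {"slide": [-0.99, -0.17, 0.1], "angular": [0, 0, 0.1855], "hand": 0},
  {"slide": [-0.99, -0.17, 0.1], "angular": [0, 0, 0.1855], "hand": 0},
  {"slide": [-0.99, -0.17, 0.1], "angular": [0, 0, 0.1855], "hand": 0},
  {"slide": [-0.99, -0.17, 0.1], "angular": [0, 0, 0.1855], "hand": 0},
])

```text
time_s: 2.2
position: [539.4, -271.2, 198.2]
tool_rot: [-2.3, -2.138, -0.0]
ft_force: [0.3, 0.2, -0.7]
opening: 85.4
```

```bash
python3 - <<'E'
from h import *
s,t=snap()
crop(s,330,160,500,320,4,"pics/s3.png"); crop(s,150,60,350,210,4,"pics/s3b.png")
cv2.imwrite("pics/s3c.png",s["image"][:,:,::-1])
E
python3 plan.py 546.6,-299.5,60,85.5 546.6,-299.5,18,85.5
```

```text
at [ 538.9 -269.1  198.7] xang 85.97 tilt 0.11 open 85.5 t 2.3 F [ 0.1  0.4 -0.1] q [-0.61  0.3   1.51  0.    1.33 -0.54]
slide [-0.0751, 0.0249, 0.3466] angular [-0.0004, -0.0005, 0.0026] rows>= 2.3
slide [-0.0752, 0.0251, 0.4516] angular [-0.0004, -0.0005, 0.0026] rows>= 2.9
```

View pics/s3c.png

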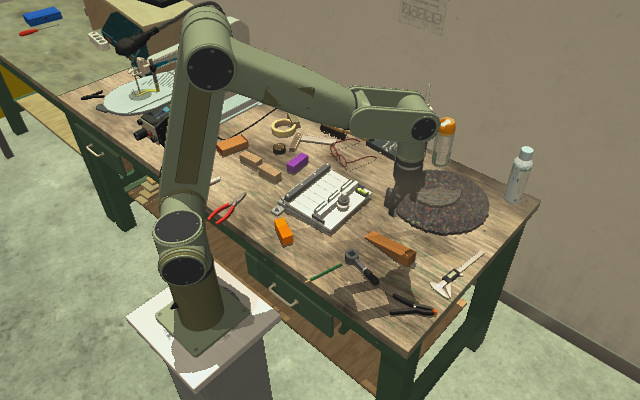

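View pics/s3.png

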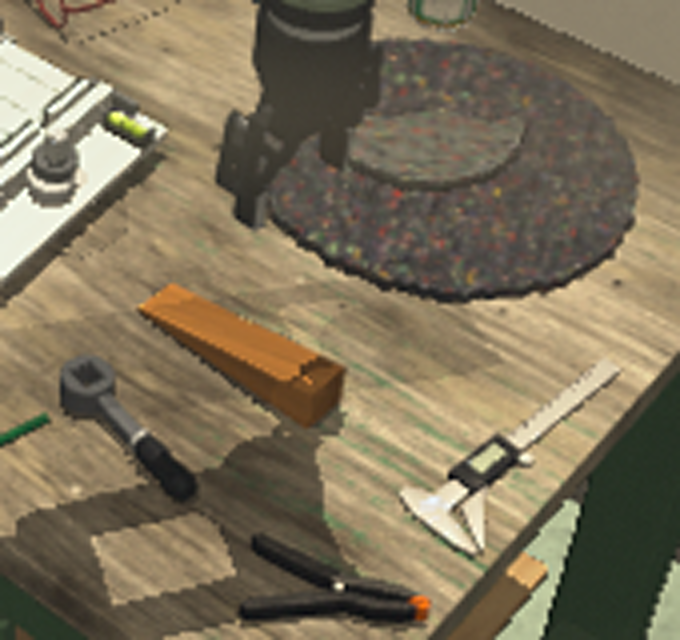

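View pics/s3b.png

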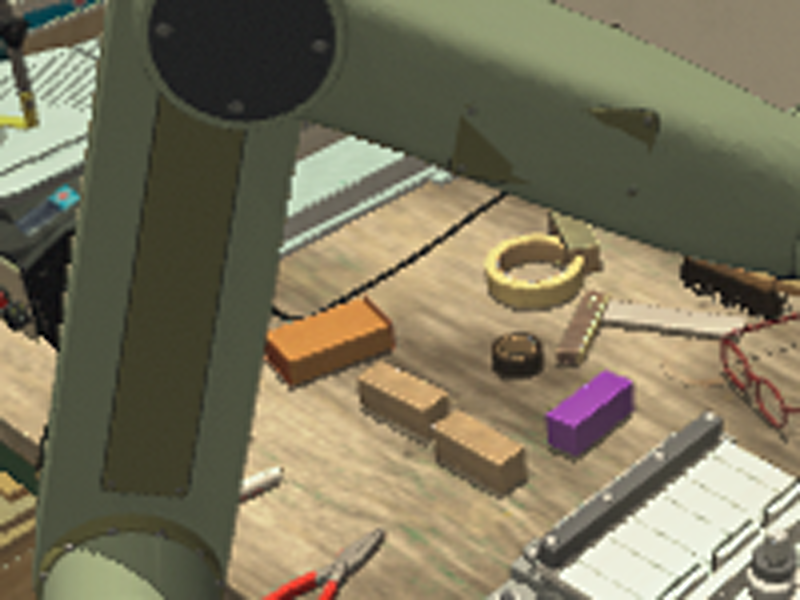

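Request:
send_rows([
  {"slide": [-0.075, 0.025, 0.34], "angular": [0, 0, 0.0026], "hand": 0},
  {"slide": [-0.075, 0.025, 0.34], "angular": [0, 0, 0.0026], "hand": 0},
  {"slide": [-0.075, 0.025, 0.34], "angular": [0, 0, 0.0026], "hand": 0},
  {"slide": [-0.075, 0.025, 0.4], "angular": [0, 0, 0.0026], "hand": 0},
  {"slide": [-0.075, 0.025, 0.45], "angular": [0, 0, 0.0026], "hand": 0},
  {"slide": [-0.075, 0.025, 0.45], "angular": [0, 0, 0.0026], "hand": 0},
])

```text
time_s: 3.05
position: [546.2, -299.9, 18.7]
tool_rot: [-2.305, -2.131, 0.0]
ft_force: [-0.2, 0.4, -0.4]
opening: 85.1
```

```bash
python3 - <<'E'
from h import *
s,t=snap()
crop(s,330,190,480,300,5,"pics/s4.png"); crop(t,340,150,480,250,5,"pics/t4.png")
E
python3 plan.py 546.6,-299.5,18,85.5
```

```text
at [ 547.5 -301.3   20.5] xang 85.47 tilt 0.1 open 85.5 t 3.15 F [-0.2 -0.1  0.2] q [-0.64  0.56  1.56  0.    1.02 -0.56]
slide [0.0044, -0.0027, 0.0063] angular [0.0005, 0.0003, -0.0001] rows>= 0.1
```

View pics/s4.png

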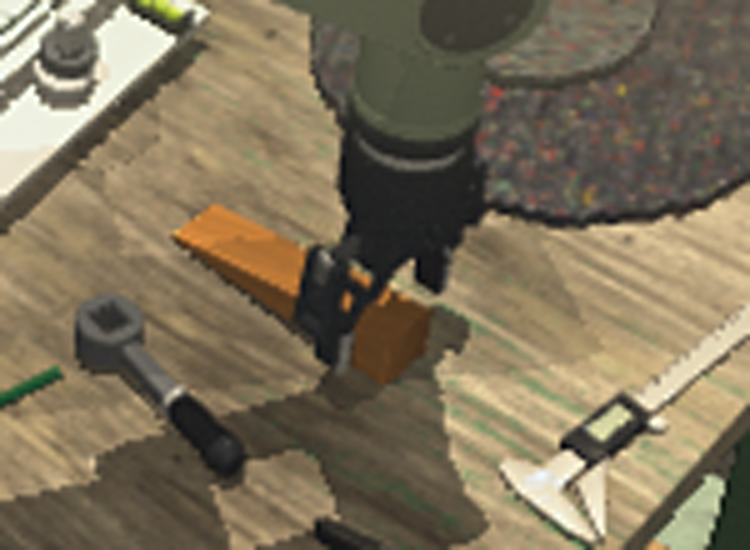

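View pics/t4.png

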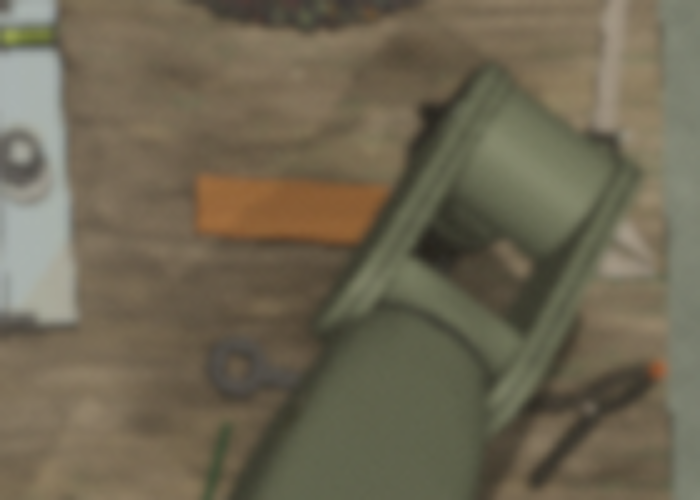

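Request:
send_rows([
  {"slide": [0, 0, 0], "angular": [0, 0, 0], "hand": 1},
  {"slide": [0, 0, 0], "angular": [0, 0, 0], "hand": 1},
  {"slide": [0, 0, 0], "angular": [0, 0, 0], "hand": 1},
  {"slide": [0, 0, 0], "angular": [0, 0, 0], "hand": 1},
  {"slide": [0, 0, 0], "angular": [0, 0, 0], "hand": 1},
  {"slide": [0, 0, 0], "angular": [0, 0, 0], "hand": 1},
], grip_force=60)

```text
time_s: 3.9
position: [547.6, -302.1, 20.5]
tool_rot: [2.307, 2.13, 0.001]
ft_force: [-0.1, -0.3, 5.3]
opening: 41.1
```

```bash
python3 - <<'E'
from station import arm
import numpy as np
for i in range(3): arm.camera("top"); s=arm.read_state(); print(s["position"].round(1),s["ft_force"].round(1),s["opening"])
E
python3 plan.py 546.6,-299.5,24,85.5
```

```text
[ 547.6 -302.1   20.5] [-0.1 -0.2  6.5] 40.85091405426019
[ 547.6 -302.1   20.5] [ 0.5 -0.3  6.3] 40.627541049708455
[ 547.6 -302.1   20.5] [0.3 0.3 5.5] 40.94119348689755
at [ 547.6 -302.1   20.5] xang 85.43 tilt 0.13 open 40.9 t 4.05 F [0.3 0.3 5.5] q [-0.64  0.56  1.56 -0.    1.02 -0.56]
slide [0.0062, -0.003, -0.0088] angular [0.0006, 0.0004, -0.0004] rows>= 0.1
```

```bash
python3 plan.py 547.6,-302.1,30,85.5 596.2,-222.2,30,93 596.2,-222.2,20.5,93
```

```text
at [ 547.6 -302.1   20.5] xang 85.43 tilt 0.13 open 40.9 t 4.05 F [0.3 0.3 5.5] q [-0.64  0.56  1.56 -0.    1.02 -0.56]
slide [-0.0001, 0.0, -0.0238] angular [0.0006, 0.0004, -0.0004] rows>= 0.2
slide [0.2087, 0.1052, -0.0238] angular [0.0006, 0.0004, -0.042] rows>= 1.5
slide [0.2087, 0.1052, -0.0001] angular [0.0006, 0.0004, -0.042] rows>= 1.5
```

Request:
send_rows([
  {"slide": [0, 0, -0.024], "angular": [0, 0, 0], "hand": 1},
  {"slide": [0, 0, -0.024], "angular": [0, 0, 0], "hand": 1},
  {"slide": [0.1, 0.05, -0.024], "angular": [0, 0, -0.02], "hand": 1},
  {"slide": [0.209, 0.105, -0.024], "angular": [0, 0, -0.042], "hand": 1},
  {"slide": [0.209, 0.105, -0.024], "angular": [0, 0, -0.042], "hand": 1},
  {"slide": [0.209, 0.105, -0.024], "angular": [0, 0, -0.042], "hand": 1},
], grip_force=60)

```text
time_s: 4.8
position: [594.7, -221.2, 28.3]
tool_rot: [-2.161, -2.279, 0.001]
ft_force: [0.6, -0.1, -0.2]
opening: 41.0
```

```bash
python3 plan.py 596.2,-222.2,20.5,93
python3 - <<'E'
from h import *
s,t=snap()
crop(s,270,160,430,280,5,"pics/s5.png"); crop(t,340,150,450,240,6,"pics/t5.png")
E
```

```text
at [ 594.7 -221.2   28.3] xang 93.03 tilt 0.07 open 41.0 t 4.8 F [ 0.6 -0.1 -0.2] q [-0.49  0.56  1.53 -0.    1.05 -0.54]
slide [-0.0028, 0.0036, 0.0196] angular [-0.0004, -0.0, 0.0002] rows>= 0.1
```

View pics/s5.png

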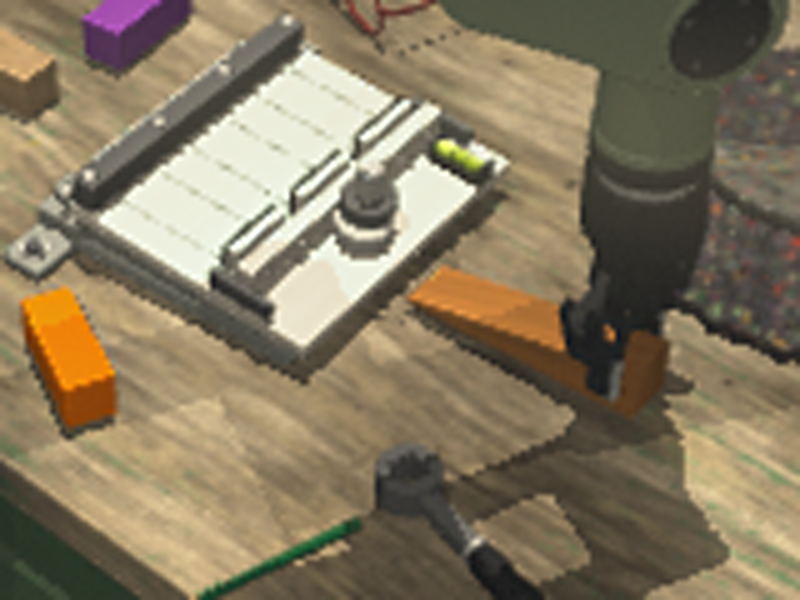

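View pics/t5.png

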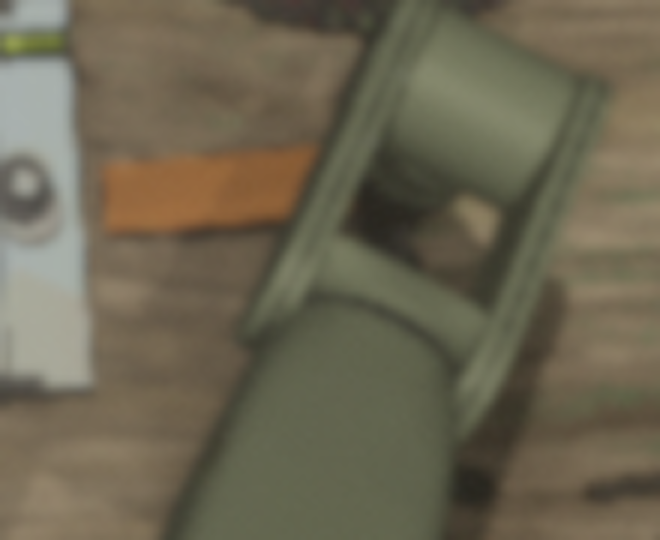

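Request:
send_rows([
  {"slide": [0, 0, 0.02], "angular": [0, 0, 0], "hand": 1},
  {"slide": [0, 0, 0.02], "angular": [0, 0, 0], "hand": 1},
  {"slide": [0, 0, 0.02], "angular": [0, 0, 0], "hand": 0.3},
  {"slide": [0, 0, 0.02], "angular": [0, 0, 0], "hand": 0.3},
  {"slide": [0, 0, 0.02], "angular": [0, 0, 0], "hand": 0.3},
  {"slide": [0, 0, 0.02], "angular": [0, 0, 0], "hand": 1},
  {"slide": [0, 0, 0.02], "angular": [0, 0, 0], "hand": 1},
  {"slide": [0, 0, 0.02], "angular": [0, 0, 0], "hand": 1},
  {"slide": [0, 0, 0.02], "angular": [0, 0, 0], "hand": 1},
], grip_force=70)

```text
time_s: 6.02
position: [595.7, -221.5, 21.4]
tool_rot: [2.162, 2.278, 0.001]
ft_force: [0.6, -0.2, 2.6]
opening: 40.3
```

```bash
python3 plan.py 590.5,-114.9,20.5,93 589.5,-94.9,20.5,93
```

```text
at [ 595.7 -221.5   21.4] xang 93.0 tilt 0.06 open 40.3 t 6.03 F [ 0.6 -0.2  2.6] q [-0.49  0.57  1.53  0.    1.04 -0.54]
slide [0.2669, 0.0009, 0.002] angular [0.0003, 0.0002, 0.0] rows>= 1.7
slide [0.317, 0.001, 0.002] angular [0.0003, 0.0002, 0.0] rows>= 2.0
```

Request:
send_rows([
  {"slide": [0.03, 0, 0], "angular": [0, 0, 0], "hand": 1},
  {"slide": [0.06, 0, 0], "angular": [0, 0, 0], "hand": 1},
  {"slide": [0.09, 0, 0], "angular": [0, 0, 0], "hand": 1},
  {"slide": [0.12, 0, 0], "angular": [0, 0, 0], "hand": 1},
  {"slide": [0.15, 0, 0], "angular": [0, 0, 0], "hand": 1},
  {"slide": [0.18, 0, 0], "angular": [0, 0, 0], "hand": 1},
  {"slide": [0.2, 0, 0], "angular": [0, 0, 0], "hand": 1},
  {"slide": [0.22, 0, 0], "angular": [0, 0, 0], "hand": 1},
  {"slide": [0.24, 0, 0], "angular": [0, 0, 0], "hand": 1},
  {"slide": [0.24, 0, 0], "angular": [0, 0, 0], "hand": 1},
], grip_force=90)

```text
time_s: 7.28
position: [591.2, -127.5, 21.4]
tool_rot: [2.158, 2.276, -0.003]
ft_force: [1.8, -10.9, 3.0]
opening: 40.5
```

```bash
python3 plan.py 589.5,-94.9,20.5,93
python3 - <<'E'
from h import *
s,t=snap()
crop(s,270,160,430,280,5,"pics/s6.png")
E
```

```text
at [ 591.2 -127.5   21.4] xang 93.04 tilt 0.31 open 40.5 t 7.28 F [  1.8 -10.9   3. ] q [-0.35  0.52  1.62 -0.    1.   -0.4 ]
slide [0.0817, 0.0002, 0.0019] angular [0.0007, 0.0016, 0.0002] rows>= 0.5
```

View pics/s6.png

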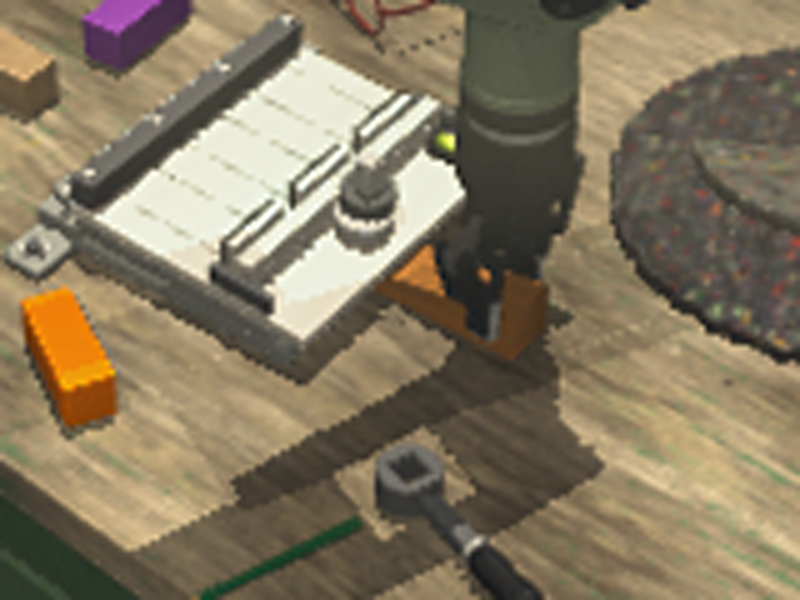

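Request:
send_rows([
  {"slide": [0.02, 0, 0], "angular": [0, 0, 0], "hand": 1},
  {"slide": [0.04, 0, 0], "angular": [0, 0, 0], "hand": 1},
  {"slide": [0.06, 0, 0], "angular": [0, 0, 0], "hand": 1},
  {"slide": [0.078, 0, 0], "angular": [0, 0, 0], "hand": 1},
  {"slide": [0.078, 0, 0], "angular": [0, 0, 0], "hand": 1},
  {"slide": [0.078, 0, 0], "angular": [0, 0, 0], "hand": 1},
], grip_force=90)

```text
time_s: 8.12
position: [589.3, -96.5, 21.4]
tool_rot: [2.159, 2.276, -0.003]
ft_force: [1.5, -9.4, 3.6]
opening: 40.1
```

```bash
python3 plan.py 589.5,-94.9,20.5,93
python3 - <<'E'
from h import *
s,t=snap()
over(s,0,"pics/s7.png",270,155,400,255,6)
E
```

```text
at [589.3 -96.5  21.4] xang 93.04 tilt 0.28 open 40.1 t 8.12 F [ 1.5 -9.4  3.6] q [-0.31  0.51  1.64 -0.    0.99 -0.36]
slide [0.004, 0.0007, 0.0023] angular [0.0005, 0.0015, 0.0002] rows>= 0.0
```

View pics/s7.png

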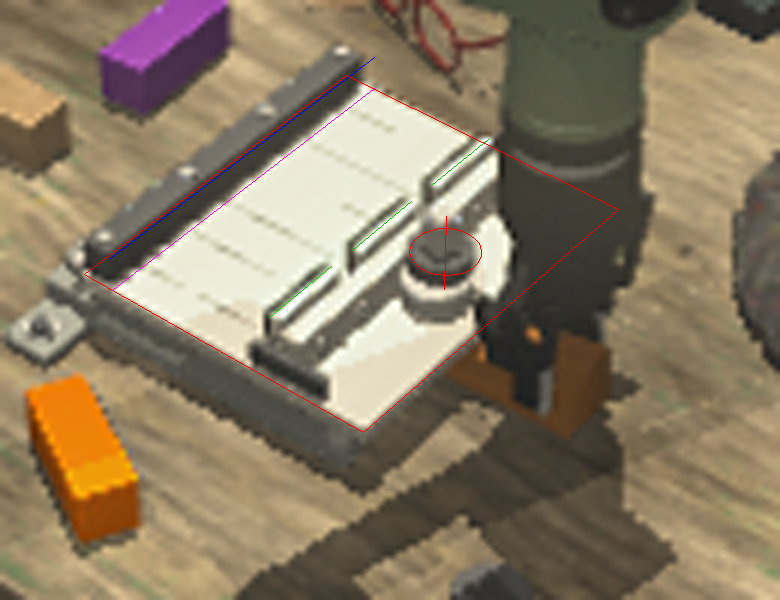

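Request:
send_rows([
  {"slide": [0, 0, 0], "angular": [0, 0, 0], "hand": 0},
  {"slide": [0, 0, 0], "angular": [0, 0, 0], "hand": 0},
  {"slide": [0, 0, 0], "angular": [0, 0, 0], "hand": 0},
  {"slide": [-0.05, 0, -0.1], "angular": [0, 0, 0], "hand": 0},
  {"slide": [-0.1, 0, -0.3], "angular": [0, 0, 0], "hand": 0},
  {"slide": [-0.3, -0.2, -0.4], "angular": [0, 0, 0], "hand": 0},
  {"slide": [-0.5, -0.2, -0.5], "angular": [0, 0, 0], "hand": 0},
  {"slide": [-0.5, -0.2, -0.5], "angular": [0, 0, 0], "hand": 0},
  {"slide": [-0.5, -0.2, -0.5], "angular": [0, 0, 0], "hand": 0},
])

```text
time_s: 9.35
position: [519.1, -301.1, 223.3]
tool_rot: [2.163, 2.273, 0.001]
ft_force: [1.1, 0.3, 0.4]
opening: 85.4
```

Run:
```python
from h import *
import pickle
s,t=snap(); pickle.dump((s,t),open("c1.pkl","wb"))
over(s,0,"pics/s8.png",270,155,400,255,6)
crop(s,345,175,385,215,14,"pics/s8b.png")
over(t,0,"pics/t8.png",280,135,420,235,5)
```

```text
(no output)
```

View pics/s8.png

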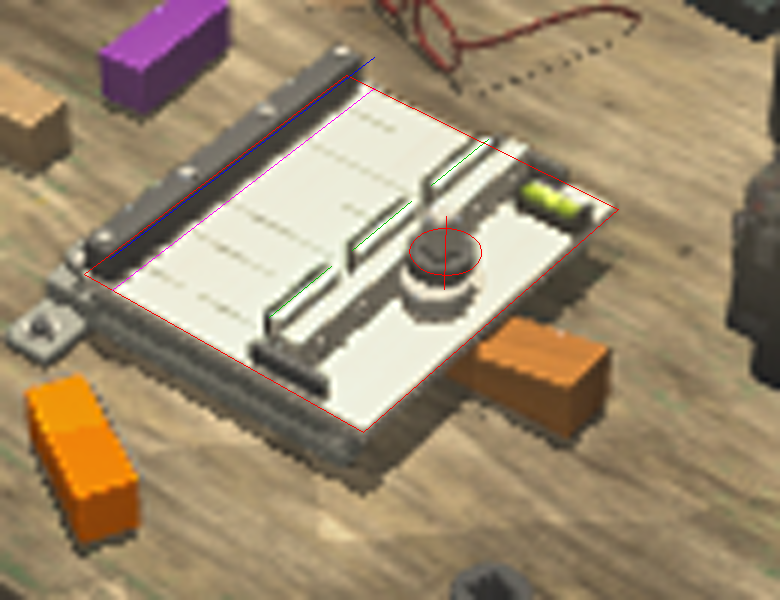

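View pics/s8b.png

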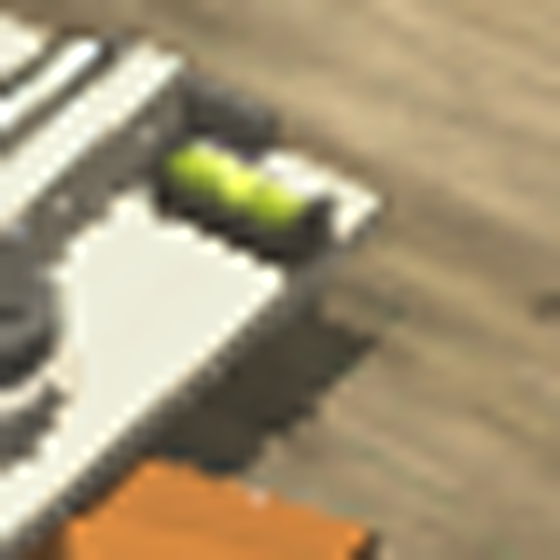

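View pics/t8.png

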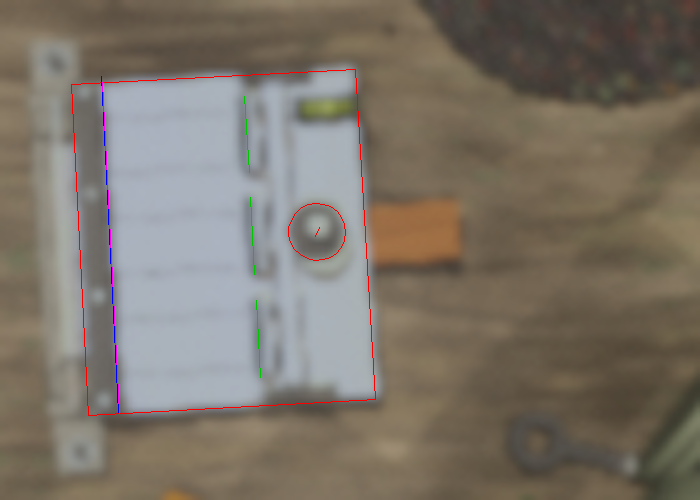

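Run:
```python
from h import *
import pickle
def fit(P):
    for _ in range(4):
        A=np.c_[P[:,:2],np.ones(len(P))]; k,*_=np.linalg.lstsq(A,P[:,2],rcond=None); r=P[:,2]-A@k; P=P[np.abs(r)<max(2*r.std(),.5)]
    return k,r.std(),len(P)
for f in("c0.pkl","c1.pkl"):
  for n,c in zip("st",pickle.load(open(f,"rb"))):
    w=cloud(c).reshape(-1,3); w=w[~np.isnan(w[:,0])]
    ca,sa=np.cos(J[2]),np.sin(J[2]); d=w[:,:2]-J[:2]; x=ca*d[:,0]+sa*d[:,1]; y=-sa*d[:,0]+ca*d[:,1]
    W=np.c_[x,y,w[:,2]]
    tb=W[(abs(x)<105)&(y>-20)&(y<58)&(W[:,2]>20)&(W[:,2]<48)]
    tb2=W[(x<-35)&(x>-105)&(y>-105)&(y<-70)&(W[:,2]>10)&(W[:,2]<55)]
    bn=W[(abs(x)<300)&(y>-300)&(y<300)&(abs(W[:,2])<14)]
    print(f,n,fit(np.r_[tb,tb2]),fit(bn))
```

```text
c0.pkl s (array([3.07125609e-03, 6.73417189e-02, 3.71610466e+01]), np.float64(2.148945261237991), 864) (array([ 1.12201074e-03, -4.03920703e-04,  2.38425019e+00]), np.float64(2.4071460960644044), 12081)
c0.pkl t (array([1.26155911e-04, 6.91420454e-02, 3.51433596e+01]), np.float64(3.136911570815992), 1293) (array([ 0.00331534, -0.00339363,  0.70687273]), np.float64(3.9136534227347837), 17691)
c1.pkl s (array([1.51702056e-03, 1.51598025e-03, 4.39880080e+01]), np.float64(2.0289793206962976), 806) (array([1.06618042e-03, 1.54541132e-04, 2.46339402e+00]), np.float64(2.342805860320882), 11809)
c1.pkl t (array([1.96921531e-03, 5.29681436e-03, 4.16103224e+01]), np.float64(3.237348352674955), 1268) (array([ 0.00281995, -0.00340554,  0.6694583 ]), np.float64(3.8574044882116194), 17207)
```

Run:
```python
from h import *
import pickle
s,t=snap()
A=[ortho(c,480,620,230,460,36,3.) for c in (s,t)]
cv2.imwrite("pics/ob2.png",np.vstack(A))
for o in A[:1]:
    hsv=cv2.cvtColor(o,cv2.COLOR_BGR2HSV)
    m=((hsv[...,2]>150)&(hsv[...,1]>95)&(hsv[...,0]<22)).astype(np.uint8)
    m=cv2.morphologyEx(m,cv2.MORPH_OPEN,np.ones((9,9)))
    cv2.imwrite("pics/obm.png",m*255)
    for k in cv2.findContours(m,0,2)[0]:
        if cv2.contourArea(k)>3000:
            (u,v),(w,h),a=cv2.minAreaRect(k); print(620-v/3,460-u/3,w/3,h/3,a)
```

```text
549.6042734781901 315.20255533854163 36.77764892578125 91.95956420898438 88.93909454345703
556.6089884440104 421.92772165934247 37.73592885335287 79.36558024088542 85.13549041748047
```

View pics/ob2.png

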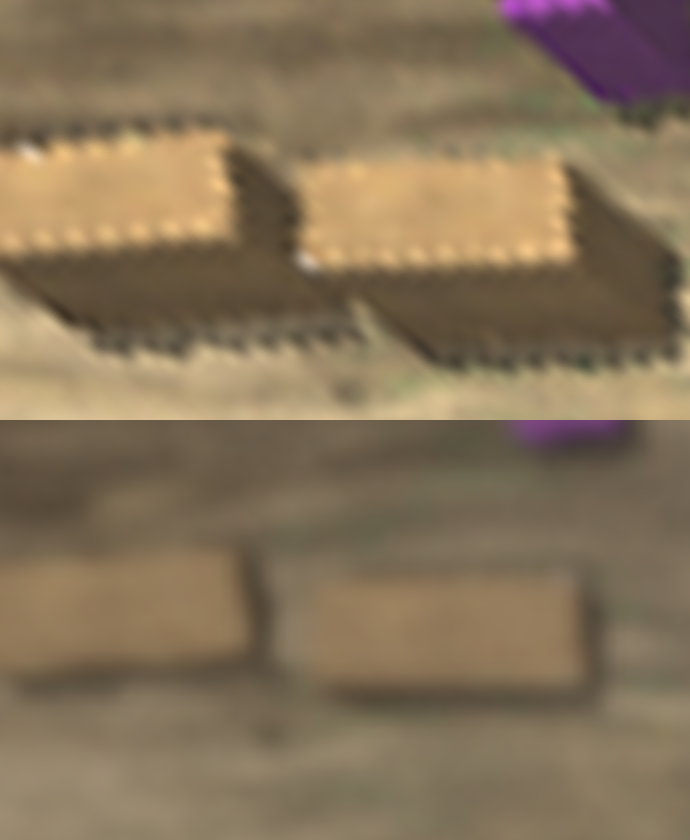

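```bash
python3 plan.py 535,6,223,92 549.6,313,150,91
```

```text
at [ 518.9 -296.7  219.6] xang 93.01 tilt 0.17 open 85.4 t 9.55 F [-0.3  1.2 -0.3] q [-0.66  0.27  1.5   0.    1.37 -0.72]
slide [0.7536, 0.08, -0.0067] angular [-0.0004, -0.0008, 0.0056] rows>= 4.9
slide [1.5176, 0.157, 0.1777] angular [-0.0004, -0.0008, 0.0112] rows>= 9.8
```

Request:
send_rows([
  {"slide": [0.76, 0.08, 0], "angular": [0, 0, 0.0056], "hand": 0},
  {"slide": [0.76, 0.08, 0], "angular": [0, 0, 0.0056], "hand": 0},
  {"slide": [0.76, 0.08, 0], "angular": [0, 0, 0.0056], "hand": 0},
  {"slide": [0.76, 0.08, 0], "angular": [0, 0, 0.0056], "hand": 0},
  {"slide": [0.76, 0.08, 0], "angular": [0, 0, 0.0056], "hand": 0},
])

```text
time_s: 10.18
position: [533.3, 11.8, 218.9]
tool_rot: [-2.176, -2.261, 0.002]
ft_force: [1.0, -0.4, 0.5]
opening: 85.6
```

```bash
python3 plan.py 549.6,313,100,91
```

```text
at [533.3  11.8 218.9] xang 92.19 tilt 0.23 open 85.6 t 10.18 F [ 1.  -0.4  0.5] q [-0.14  0.14  1.66  0.    1.34 -0.18]
slide [0.7504, 0.0705, 0.2983] angular [-0.0012, -0.0005, 0.0066] rows>= 5.2
```

Request:
send_rows([
  {"slide": [0.75, 0.07, 0.15], "angular": [0, 0, 0.0066], "hand": 0},
  {"slide": [0.75, 0.07, 0.15], "angular": [0, 0, 0.0066], "hand": 0},
  {"slide": [0.75, 0.07, 0.15], "angular": [0, 0, 0.0066], "hand": 0},
  {"slide": [0.75, 0.07, 0.15], "angular": [0, 0, 0.0066], "hand": 0},
  {"slide": [0.75, 0.07, 0.15], "angular": [0, 0, 0.0066], "hand": 0},
  {"slide": [0.75, 0.07, 0.27], "angular": [0, 0, 0.0066], "hand": 0},
  {"slide": [0.75, 0.07, 0.3], "angular": [0, 0, 0.0066], "hand": 0},
])

```text
time_s: 11.05
position: [546.8, 308.8, 95.0]
tool_rot: [-2.197, -2.238, 0.017]
ft_force: [-1.2, -0.3, 0.1]
opening: 85.7
```

```bash
python3 - <<'E'
from h import *
s,t=snap()
crop(s,220,110,320,200,7,"pics/s9.png"); crop(t,180,140,310,230,5,"pics/t9.png")
E
python3 plan.py 549.6,313,18,91
```

```text
at [549.4 307.7  97.6] xang 90.89 tilt 0.42 open 85.6 t 11.15 F [ 0.1 -0.3  0.3] q [0.37 0.47 1.51 0.   1.17 0.36]
slide [0.0136, 0.0022, 0.1989] angular [-0.0022, 0.0008, -0.0006] rows>= 1.3
```

View pics/s9.png

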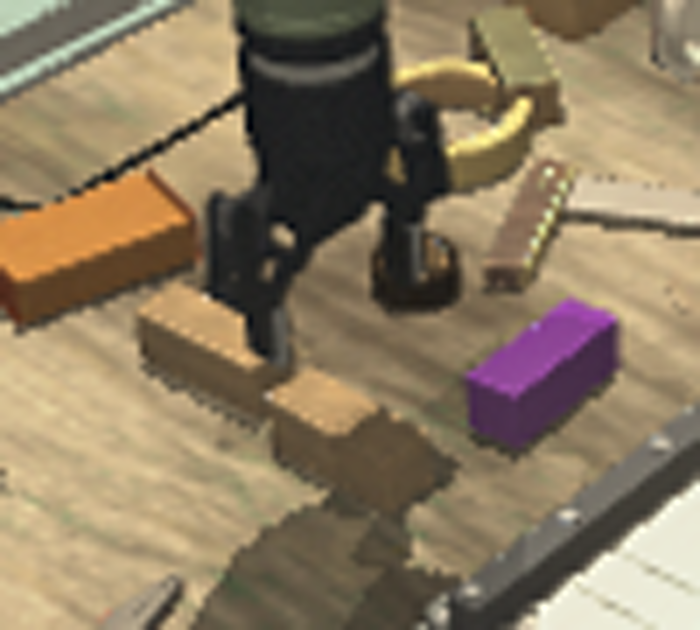

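View pics/t9.png

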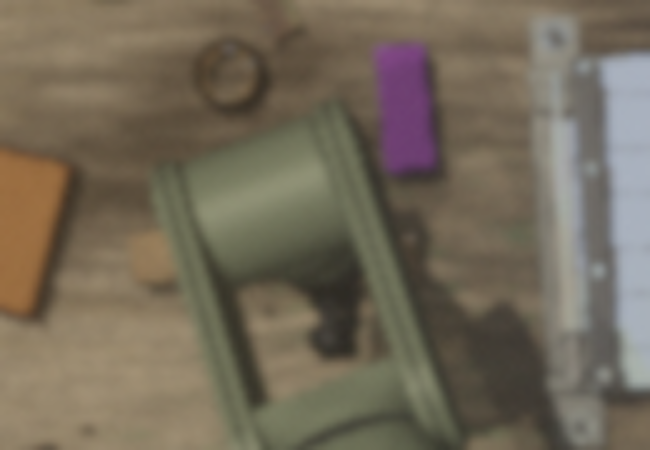

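Request:
send_rows([
  {"slide": [0.013, 0, 0.12], "angular": [0, 0, 0], "hand": 0},
  {"slide": [0.013, 0, 0.18], "angular": [0, 0, 0], "hand": 0},
  {"slide": [0.013, 0, 0.2], "angular": [0, 0, 0], "hand": 0},
  {"slide": [0.013, 0, 0.2], "angular": [0, 0, 0], "hand": 0},
  {"slide": [0.013, 0, 0.2], "angular": [0, 0, 0], "hand": 1},
  {"slide": [0.013, 0, 0.2], "angular": [0, 0, 0], "hand": 1},
  {"slide": [0.013, 0, 0.2], "angular": [0, 0, 0], "hand": 1},
  {"slide": [0.013, 0, 0.2], "angular": [0, 0, 0], "hand": 1},
  {"slide": [0.013, 0, 0.2], "angular": [0, 0, 0], "hand": 1},
], grip_force=50)

```text
time_s: 12.28
position: [553.6, 313.4, 22.0]
tool_rot: [2.205, 2.236, 0.003]
ft_force: [0.8, -0.2, 5.4]
opening: 34.3
```

```bash
python3 plan.py 549.6,313,130,91 651.9,88,130,93
```

```text
at [553.6 313.4  22. ] xang 90.81 tilt 0.12 open 34.3 t 12.28 F [ 0.8 -0.2  5.4] q [0.38 0.57 1.53 0.   1.04 0.37]
slide [-0.0007, -0.0094, -0.2699] angular [0.0006, -0.0002, -0.0011] rows>= 1.7
slide [-0.5668, 0.2384, -0.2699] angular [0.0006, -0.0002, -0.0122] rows>= 4.3
```

Request:
send_rows([
  {"slide": [0, 0, -0.1], "angular": [0, 0, 0], "hand": 1},
  {"slide": [0, 0, -0.2], "angular": [0, 0, 0], "hand": 1},
  {"slide": [-0.1, 0.05, -0.27], "angular": [0, 0, -0.0122], "hand": 1},
  {"slide": [-0.2, 0.1, -0.27], "angular": [0, 0, -0.0122], "hand": 1},
  {"slide": [-0.33, 0.15, -0.27], "angular": [0, 0, -0.0122], "hand": 1},
  {"slide": [-0.46, 0.2, -0.27], "angular": [0, 0, -0.0122], "hand": 1},
  {"slide": [-0.567, 0.238, -0.27], "angular": [0, 0, -0.0122], "hand": 1},
  {"slide": [-0.567, 0.238, -0.27], "angular": [0, 0, -0.0122], "hand": 1},
  {"slide": [-0.567, 0.238, -0.27], "angular": [0, 0, -0.0122], "hand": 1},
], grip_force=50)

```text
time_s: 13.4
position: [650.3, 87.8, 128.0]
tool_rot: [-2.162, -2.277, 0.001]
ft_force: [-0.2, -0.1, -0.6]
opening: 33.7
```

```bash
python3 plan.py 651.9,88,65,93
python3 - <<'E'
from h import *
s,t=snap()
over(s,0,"pics/s10.png",270,115,400,235,6); crop(t,280,115,370,215,6,"pics/t10.png")
E
```

```text
at [650.3  87.8 128. ] xang 92.97 tilt 0.11 open 33.7 t 13.4 F [-0.2 -0.1 -0.6] q [ 0.    0.48  1.42  0.    1.24 -0.05]
slide [0.0002, 0.0043, 0.1574] angular [-0.0006, -0.0002, -0.0002] rows>= 1.0
```

View pics/s10.png

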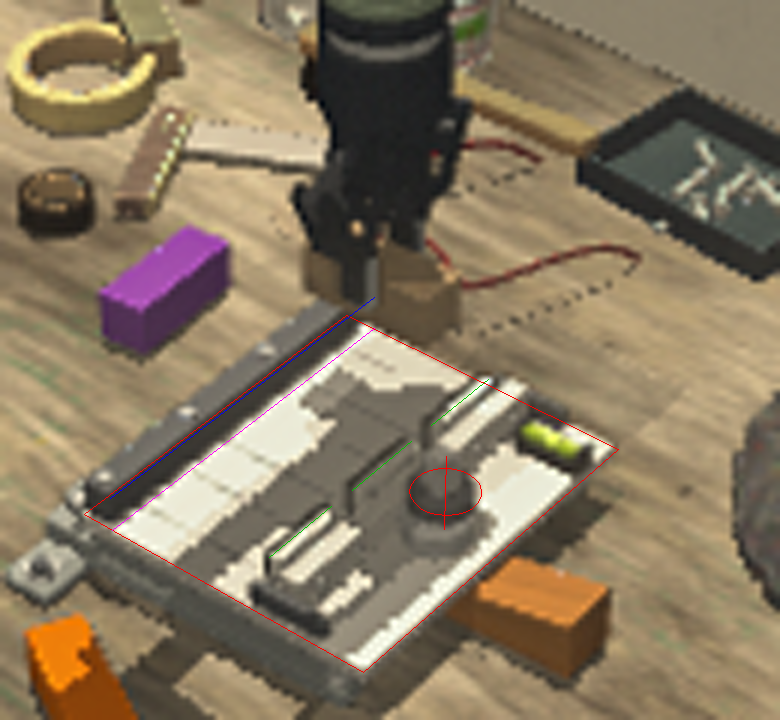

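View pics/t10.png

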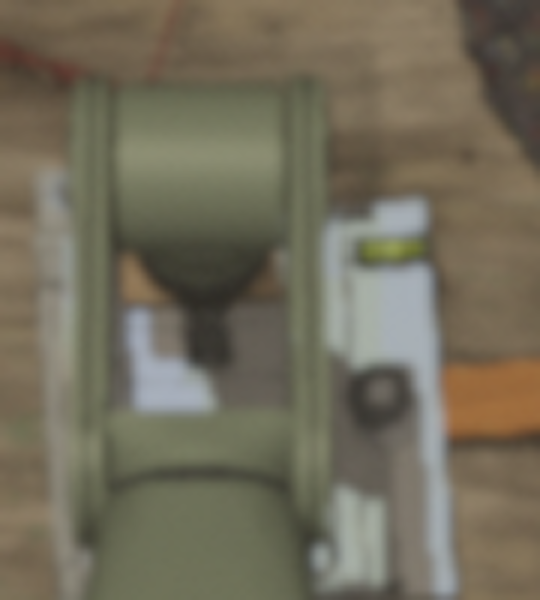

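```bash
cat >> h.py <<'E'
def box(x,y,z,a,hx=17.5,hy=45,h=36):
    ca,sa=np.cos(a),np.sin(a); out=[]
    B=[(-hx,-hy),(hx,-hy),(hx,hy),(-hx,hy)]
    f=lambda zz:[[x+ca*p-sa*q,y+sa*p+ca*q,zz] for p,q in B]
    lo,hi=f(z),f(z+h); return [lo,hi]+[[lo[i],hi[i]] for i in range(4)]
E
python3 - <<'E'
from h import *
s,t=snap()
over(s,0,"pics/s11.png",310,130,380,200,9,extra=box(650.3,87.8,106,.053))
E
```

```text
(no output)
```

View pics/s11.png

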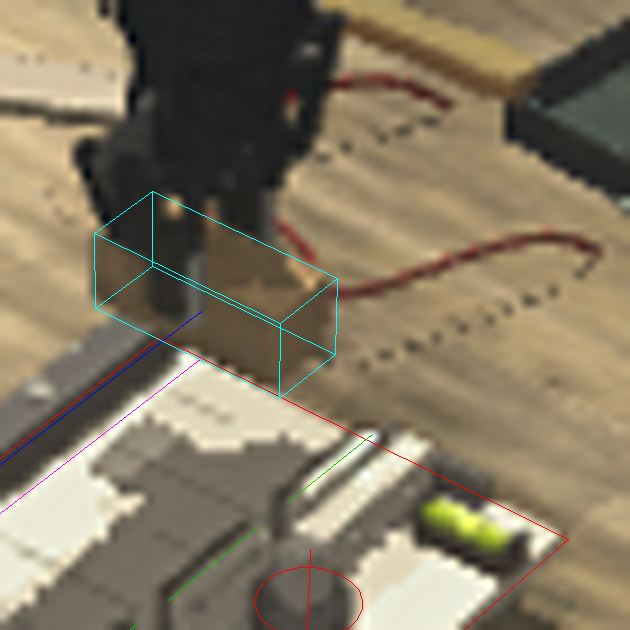

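Request:
send_rows([
  {"slide": [0, 0.003, 0.08], "angular": [0, 0, 0], "hand": 1},
  {"slide": [0, 0.003, 0.13], "angular": [0, 0, 0], "hand": 1},
  {"slide": [0, 0.003, 0.15], "angular": [0, 0, 0], "hand": 1},
  {"slide": [0, 0.003, 0.15], "angular": [0, 0, 0], "hand": 1},
  {"slide": [0, 0.003, 0.15], "angular": [0, 0, 0], "hand": 1},
])

```text
time_s: 14.22
position: [653.1, 87.7, 70.0]
tool_rot: [2.161, 2.278, 0.002]
ft_force: [0.8, -0.7, -0.6]
opening: 34.0
```

```bash
python3 plan.py 651.9,88,65,93
python3 - <<'E'
from h import *
s,t=snap()
over(s,0,"pics/s12.png",300,130,380,210,8,extra=box(651,88,44,.053))
E
```

```text
at [653.1  87.7  70. ] xang 93.0 tilt 0.11 open 34.0 t 14.22 F [ 0.8 -0.7 -0.6] q [ 0.    0.55  1.45 -0.    1.14 -0.05]
slide [0.0009, -0.0031, 0.0125] angular [0.0006, 0.0, 0.0] rows>= 0.1
```

View pics/s12.png

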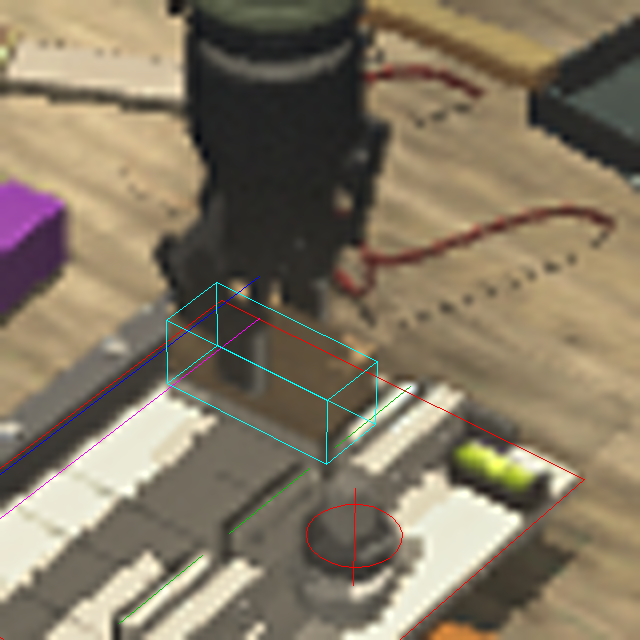

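Request:
send_rows([
  {"slide": [0, -0.003, 0.008], "angular": [0, 0, 0], "hand": 1},
  {"slide": [0, -0.003, 0.013], "angular": [0, 0, 0], "hand": 1},
  {"slide": [0, -0.003, 0.013], "angular": [0, 0, 0], "hand": 1},
])

```text
time_s: 14.7
position: [651.0, 87.5, 63.9]
tool_rot: [-2.162, -2.279, 0.0]
ft_force: [-1.8, -0.2, 1.5]
opening: 34.3
```

```bash
python3 plan.py 651.9,88,65,93
python3 - <<'E'
from h import *
s,t=snap()
over(s,0,"pics/s13.png",300,130,380,210,8,extra=box(651,88,42,.053))
E
```

```text
at [651.   87.5  63.9] xang 93.0 tilt 0.01 open 34.3 t 14.7 F [-1.8 -0.2  1.5] q [ 0.    0.55  1.46 -0.    1.13 -0.05]
slide [0.001, 0.0023, -0.0029] angular [-0.0, 0.0, 0.0] rows>= 0.0
```

View pics/s13.png

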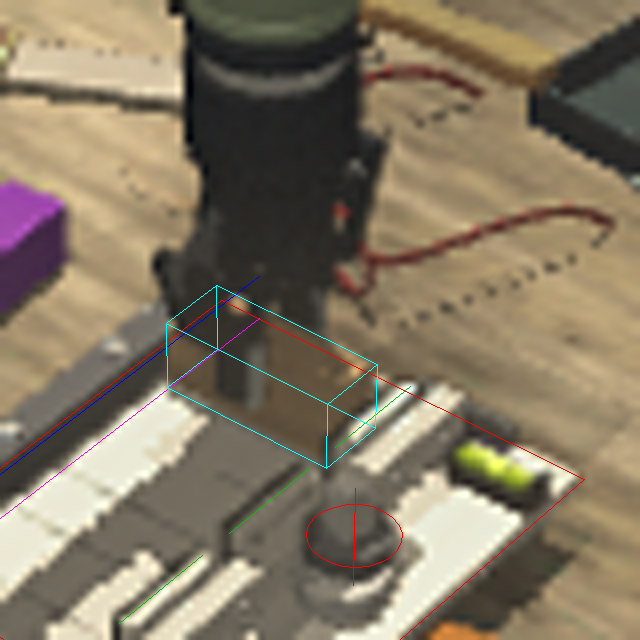

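Request:
send_rows([
  {"slide": [0, 0, 0], "angular": [0, 0, 0], "hand": 0.3},
  {"slide": [0, 0, 0], "angular": [0, 0, 0], "hand": 0.3},
  {"slide": [0, 0, 0], "angular": [0, 0, 0], "hand": 0.3},
  {"slide": [0, 0, -0.1], "angular": [0, 0, 0], "hand": 0.3},
  {"slide": [0, 0, -0.25], "angular": [0, 0, 0], "hand": 0},
  {"slide": [0.3, -0.1, -0.25], "angular": [0, 0, 0], "hand": 0},
  {"slide": [0.5, -0.2, -0.25], "angular": [0, 0, 0], "hand": 0},
  {"slide": [0.8, -0.24, -0.25], "angular": [0, 0, 0], "hand": 0},
  {"slide": [0.8, -0.24, -0.25], "angular": [0, 0, 0], "hand": 0},
  {"slide": [0.8, -0.24, -0.25], "angular": [0, 0, 0], "hand": 0},
])

```text
time_s: 16.05
position: [544.3, 382.8, 163.9]
tool_rot: [2.162, 2.279, 0.001]
ft_force: [0.9, -0.8, 0.1]
opening: 85.5
```

```bash
python3 plan.py 555.5,425,100,95
python3 - <<'E'
from h import *
s,t=snap()
over(s,0,"pics/s14.png",270,145,370,235,8,extra=box(651.5,88,42,.053))
over(t,0,"pics/t14.png",280,135,370,235,6,extra=box(651.5,88,42,.053))
crop(s,200,110,320,200,6,"pics/s14b.png")
E
```

```text
at [544.3 382.8 163.9] xang 93.0 tilt 0.03 open 85.5 t 16.05 F [ 0.9 -0.8  0.1] q [ 0.48  0.46  1.37 -0.    1.31  0.43]
slide [0.1039, 0.0335, 0.1597] angular [0.0002, -0.0, -0.0111] rows>= 1.2
```

View pics/s14.png

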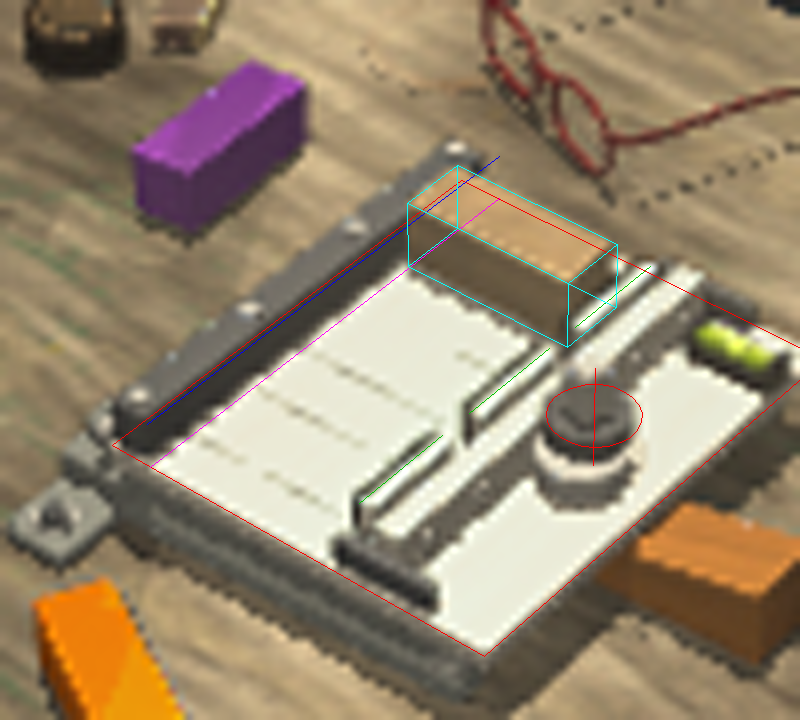

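View pics/t14.png

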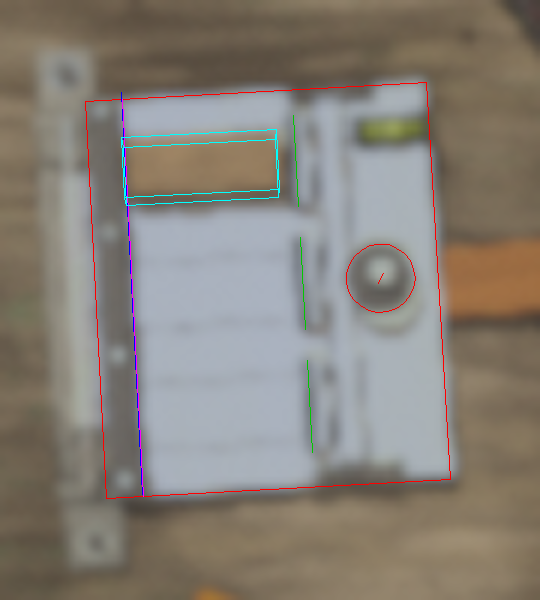

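View pics/s14b.png

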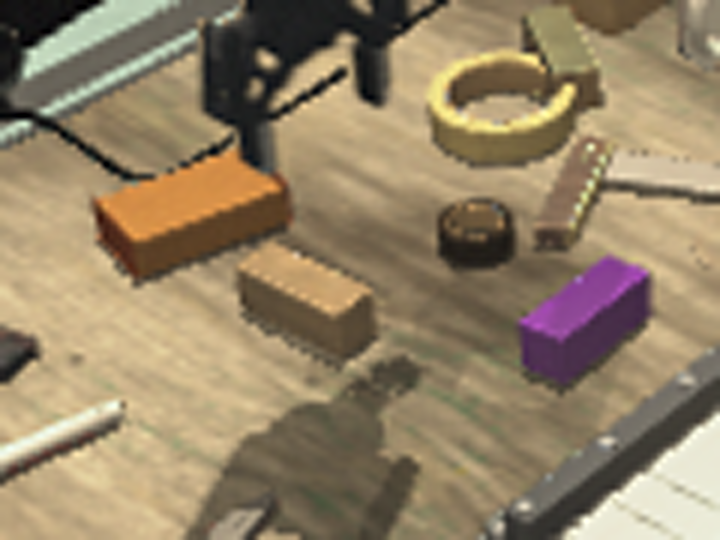

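Run:
```python
from h import *
s,t=snap()
o=ortho(s,480,640,280,500,36,3.)
hsv=cv2.cvtColor(o,cv2.COLOR_BGR2HSV)
m=((hsv[...,2]>140)&(hsv[...,1]>95)&(hsv[...,0]<22)).astype(np.uint8)
m=cv2.morphologyEx(m,cv2.MORPH_OPEN,np.ones((9,9)))
cv2.imwrite("pics/ob3.png",o)
for k in cv2.findContours(m,0,2)[0]:
        if cv2.contourArea(k)>3000:
            (u,v),(w,h),a=cv2.minAreaRect(k); print(640-v/3,500-u/3,w/3,h/3,a)
```

```text
555.9113057454427 428.4143371582031 38.50005594889323 93.18814086914062 84.92039489746094
```

View pics/ob3.png

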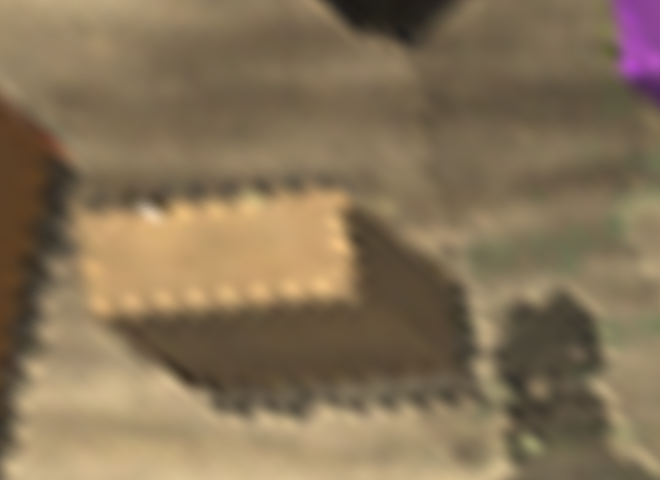

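```bash
python3 plan.py 555.9,427,60,95.1 555.9,427,20,95.1
```

```text
at [544.2 382.2 163.5] xang 93.18 tilt 0.03 open 85.6 t 16.25 F [ 0.5 -0.1  0.5] q [ 0.48  0.46  1.37 -0.    1.31  0.43]
slide [0.1105, 0.0354, 0.2586] angular [0.0, 0.0002, -0.0107] rows>= 1.8
slide [0.1105, 0.0354, 0.3586] angular [0.0, 0.0002, -0.0107] rows>= 2.4
```

Request:
send_rows([
  {"slide": [0.11, 0.035, 0.1], "angular": [0, 0, -0.0107], "hand": 0},
  {"slide": [0.11, 0.035, 0.24], "angular": [0, 0, -0.0107], "hand": 0},
  {"slide": [0.11, 0.035, 0.33], "angular": [0, 0, -0.0107], "hand": 0},
  {"slide": [0.11, 0.035, 0.36], "angular": [0, 0, -0.0107], "hand": 0},
  {"slide": [0.11, 0.035, 0.36], "angular": [0, 0, -0.0107], "hand": 0},
  {"slide": [0.11, 0.035, 0.36], "angular": [0, 0, -0.0107], "hand": 1},
  {"slide": [0.11, 0.035, 0.36], "angular": [0, 0, -0.0107], "hand": 1},
  {"slide": [0.11, 0.035, 0.36], "angular": [0, 0, -0.0107], "hand": 1},
  {"slide": [0.11, 0.035, 0.36], "angular": [0, 0, -0.0107], "hand": 1},
  {"slide": [0.11, 0.035, 0.36], "angular": [0, 0, -0.0107], "hand": 1},
], grip_force=50)

```text
time_s: 17.5
position: [557.9, 426.4, 21.6]
tool_rot: [2.123, 2.314, 0.005]
ft_force: [0.5, -0.0, 6.6]
opening: 34.3
```

```bash
python3 plan.py 555.9,427,130,95.1 508.1,80.5,130,93
```

```text
at [557.9 426.4  21.6] xang 94.94 tilt 0.18 open 34.3 t 17.5 F [ 0.5 -0.   6.6] q [ 0.53  0.69  1.34 -0.    1.11  0.44]
slide [0.0024, -0.004, -0.271] angular [0.0009, -0.0004, -0.0009] rows>= 1.7
slide [-0.8504, -0.1976, -0.2726] angular [0.0009, -0.0004, 0.0108] rows>= 5.9
```

Request:
send_rows([
  {"slide": [0, 0, -0.1], "angular": [0, 0, 0], "hand": 1},
  {"slide": [0, 0, -0.25], "angular": [0, 0, 0], "hand": 1},
  {"slide": [-0.14, -0.033, -0.27], "angular": [0, 0, 0.01], "hand": 1},
  {"slide": [-0.28, -0.066, -0.27], "angular": [0, 0, 0.01], "hand": 1},
  {"slide": [-0.42, -0.1, -0.27], "angular": [0, 0, 0.01], "hand": 1},
  {"slide": [-0.56, -0.133, -0.27], "angular": [0, 0, 0.01], "hand": 1},
  {"slide": [-0.7, -0.165, -0.27], "angular": [0, 0, 0.0108], "hand": 1},
  {"slide": [-0.85, -0.198, -0.27], "angular": [0, 0, 0.0108], "hand": 1},
  {"slide": [-0.85, -0.198, -0.27], "angular": [0, 0, 0.0108], "hand": 1},
  {"slide": [-0.85, -0.198, -0.27], "angular": [0, 0, 0.0108], "hand": 1},
], grip_force=50)

```text
time_s: 18.75
position: [506.9, 80.2, 127.6]
tool_rot: [-2.164, -2.277, -0.001]
ft_force: [-0.8, 0.6, -0.8]
opening: 34.2
```

```bash
python3 plan.py 508.1,80.5,70,93 508.1,80.5,64,93
python3 - <<'E'
from h import *
from station import arm
p=arm.read_state()["position"]
s,t=snap()
over(s,0,"pics/s15.png",260,130,380,235,6,extra=box(p[0],p[1],p[2]-22,.053))
E
```

```text
at [506.9  80.2 127.6] xang 92.93 tilt 0.04 open 34.2 t 18.75 F [-0.8  0.6 -0.8] q [-0.01  0.2   1.8   0.    1.14 -0.06]
slide [0.0005, 0.0031, 0.144] angular [-0.0, -0.0002, -0.0004] rows>= 0.9
slide [0.0004, 0.0031, 0.159] angular [-0.0, -0.0002, -0.0004] rows>= 1.0
```

View pics/s15.png

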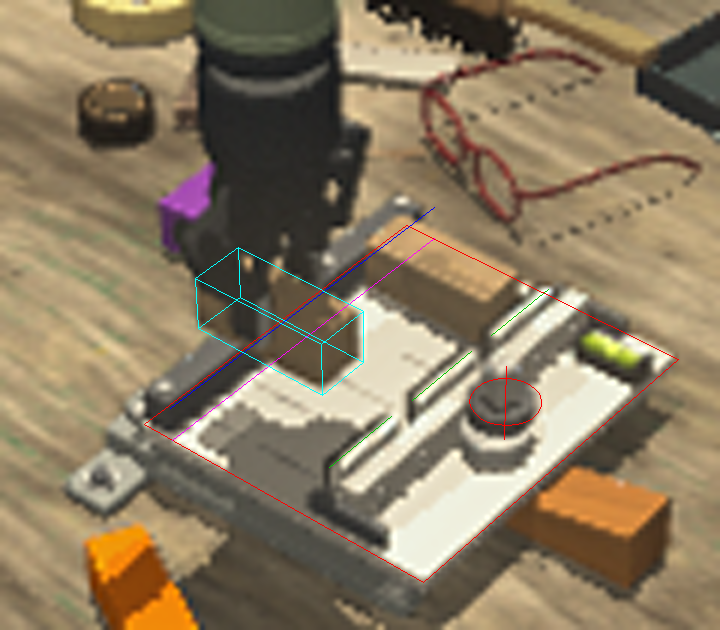

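Request:
send_rows([
  {"slide": [0, 0.003, 0.08], "angular": [0, 0, 0], "hand": 1},
  {"slide": [0, 0.003, 0.13], "angular": [0, 0, 0], "hand": 1},
  {"slide": [0, 0.003, 0.15], "angular": [0, 0, 0], "hand": 1},
  {"slide": [0, 0.003, 0.158], "angular": [0, 0, 0], "hand": 1},
  {"slide": [0, 0.003, 0.158], "angular": [0, 0, 0], "hand": 1},
])

```text
time_s: 19.48
position: [510.0, 78.3, 71.1]
tool_rot: [2.153, 2.28, -0.007]
ft_force: [-16.1, -13.7, 41.5]
opening: 33.7
```

```bash
python3 plan.py 508.1,80.5,64,93
```

```text
at [510.   78.3  71.1] xang 93.28 tilt 0.4 open 33.7 t 19.48 F [-16.1 -13.7  41.5] q [-0.01  0.29  1.83 -0.01  1.02 -0.06]
slide [0.0058, -0.0044, 0.0177] angular [0.0001, 0.0022, 0.0016] rows>= 0.1
```

Request:
send_rows([
  {"slide": [0, 0, -0.06], "angular": [0, 0, 0], "hand": 1},
  {"slide": [0, 0, -0.06], "angular": [0, 0, 0], "hand": 1},
  {"slide": [0, 0, -0.06], "angular": [0, 0, 0], "hand": 1},
])

```text
time_s: 19.85
position: [507.6, 81.1, 87.5]
tool_rot: [-2.16, -2.28, 0.001]
ft_force: [0.3, -0.3, -1.2]
opening: 34.1
```

```bash
python3 plan.py 508.1,80.5,64,93
python3 - <<'E'
from h import *
from station import arm
p=arm.read_state()["position"]
s,t=snap()
over(s,0,"pics/s16.png",260,145,350,235,8,extra=box(p[0],p[1],p[2]-22,.053))
crop(s,280,155,350,235,8,"pics/s16b.png"); crop(t,280,135,370,235,6,"pics/t16.png")
E
```

```text
at [507.6  81.1  87.5] xang 93.09 tilt 0.08 open 34.1 t 19.85 F [ 0.3 -0.3 -1.2] q [-0.01  0.26  1.82  0.    1.06 -0.06]
slide [-0.0016, 0.0013, 0.0589] angular [-0.0004, -0.0, 0.0005] rows>= 0.4
```

View pics/s16.png

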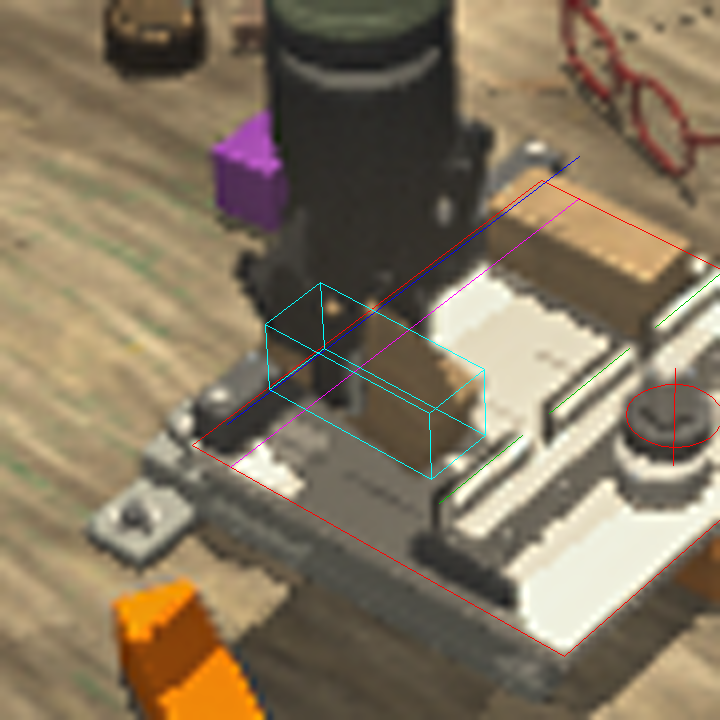

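View pics/t16.png

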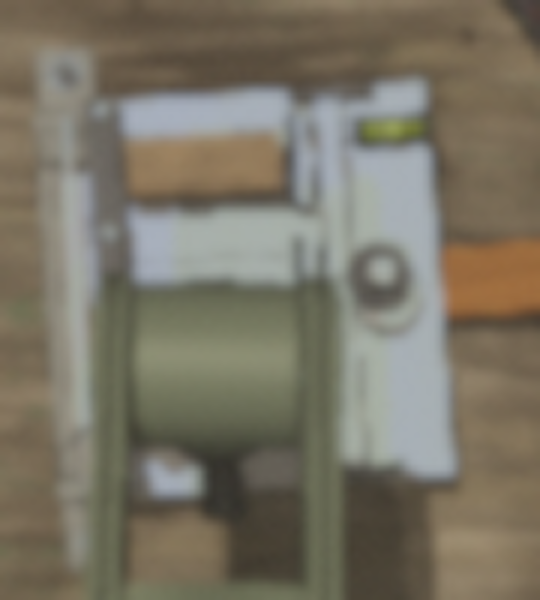

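View pics/s16b.png

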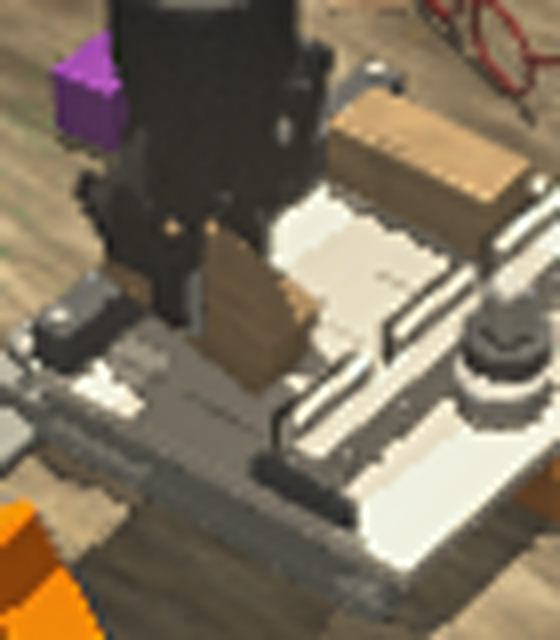

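Request:
send_rows([
  {"slide": [-0.014, 0, 0], "angular": [0, 0, 0], "hand": 1},
  {"slide": [-0.014, 0, 0.02], "angular": [0, 0, 0], "hand": 1},
  {"slide": [-0.014, 0, 0.035], "angular": [0, 0, 0], "hand": 1},
  {"slide": [-0.014, 0, 0.035], "angular": [0, 0, 0], "hand": 1},
], grip_force=25)

```text
time_s: 20.45
position: [507.6, 74.4, 73.4]
tool_rot: [-2.162, -2.277, 0.002]
ft_force: [-1.2, 0.0, -0.5]
opening: 34.2
```

```bash
python3 plan.py 508.1,76,64,93
python3 - <<'E'
from h import *
from station import arm
p=arm.read_state()["position"]
s,t=snap()
crop(s,280,155,350,235,9,"pics/s17.png")
E
```

```text
at [507.6  74.4  73.4] xang 92.97 tilt 0.13 open 34.2 t 20.45 F [-1.2  0.  -0.5] q [-0.02  0.28  1.83  0.    1.03 -0.08]
slide [0.0038, 0.0016, 0.0234] angular [-0.0007, -0.0001, -0.0002] rows>= 0.2
```

View pics/s17.png

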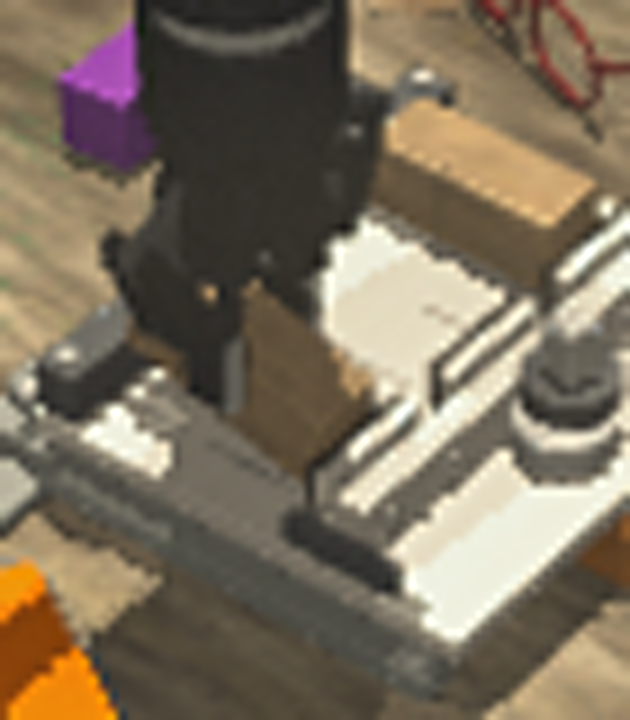

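Request:
send_rows([
  {"slide": [0.004, 0.001, 0], "angular": [0, 0, 0], "hand": 1},
  {"slide": [0.004, 0.001, 0.01], "angular": [0, 0, 0], "hand": 1},
  {"slide": [0.004, 0.001, 0.015], "angular": [0, 0, 0], "hand": 1},
  {"slide": [0.004, 0.001, 0.015], "angular": [0, 0, 0], "hand": 1},
], grip_force=20)

```text
time_s: 21.05
position: [509.7, 76.5, 70.8]
tool_rot: [2.162, 2.278, 0.002]
ft_force: [-4.0, 2.0, 13.7]
opening: 34.0
```

```bash
python3 plan.py 508.1,76,64,93
python3 - <<'E'
from h import *
from station import arm
p=arm.read_state()["position"]
s,t=snap()
crop(s,280,155,350,235,9,"pics/s18.png")
E
```

```text
at [509.7  76.5  70.8] xang 93.0 tilt 0.08 open 34.0 t 21.05 F [-4.   2.  13.7] q [-0.02  0.29  1.83  0.    1.02 -0.07]
slide [-0.001, -0.004, 0.017] angular [0.0004, -0.0, 0.0] rows>= 0.1
```

View pics/s18.png

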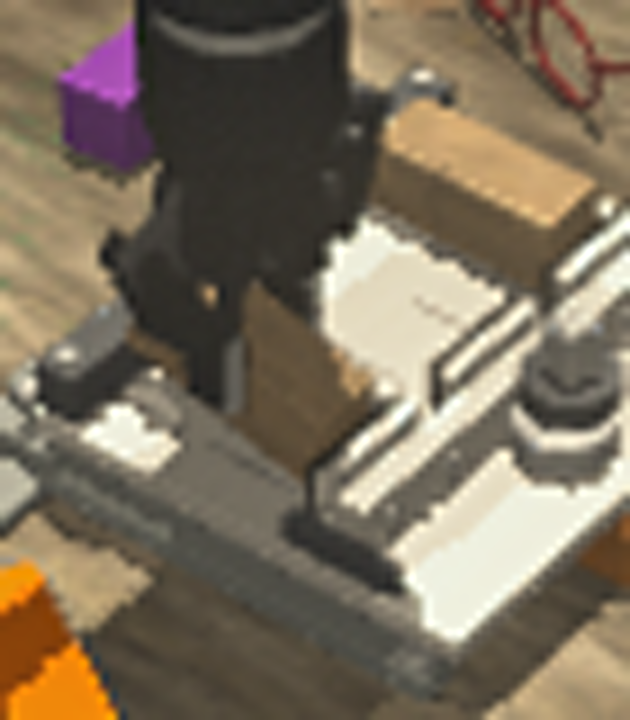

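Request:
send_rows([
  {"slide": [0, 0, -0.005], "angular": [0, 0, 0], "hand": 0.45},
  {"slide": [0, 0, -0.005], "angular": [0, 0, 0], "hand": 0.45},
  {"slide": [0, 0, -0.005], "angular": [0, 0, 0], "hand": 0.45},
  {"slide": [0, 0, -0.005], "angular": [0, 0, 0], "hand": 0.45},
])

```text
time_s: 21.65
position: [508.5, 76.1, 70.1]
tool_rot: [-2.163, -2.278, 0.001]
ft_force: [-0.4, -0.2, 0.1]
opening: 46.8
```

```bash
python3 plan.py 508.1,76,64,93
python3 - <<'E'
from h import *
from station import arm
p=arm.read_state()["position"]
s,t=snap()
crop(s,280,155,350,235,9,"pics/s19.png")
E
```

```text
at [508.5  76.1  70.1] xang 92.98 tilt 0.04 open 46.8 t 21.65 F [-0.4 -0.2  0.1] q [-0.02  0.29  1.83 -0.    1.02 -0.07]
slide [-0.0002, -0.0011, 0.0153] angular [-0.0002, -0.0, -0.0001] rows>= 0.1
```

View pics/s19.png

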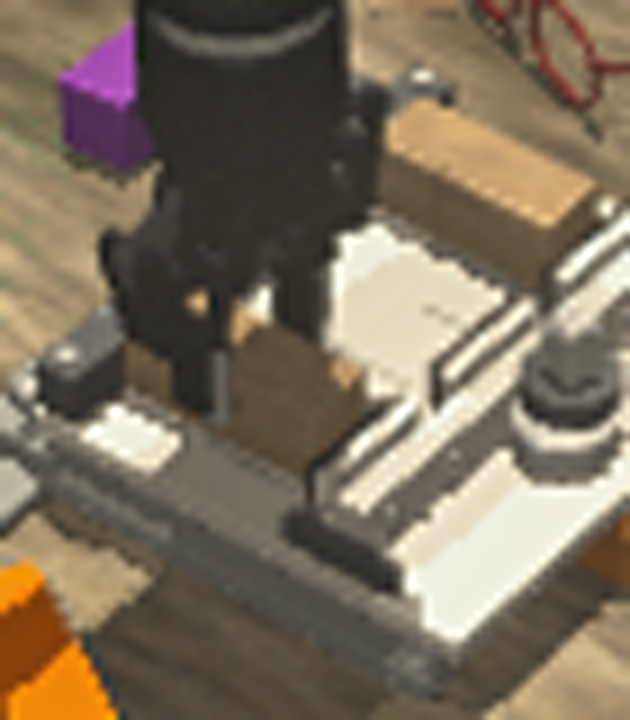

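Request:
send_rows([
  {"slide": [0, 0, -0.1], "angular": [0, 0, 0], "hand": 0.45},
  {"slide": [0, 0, -0.25], "angular": [0, 0, 0], "hand": 0.45},
  {"slide": [-0.1, -0.05, -0.38], "angular": [0, 0, 0], "hand": 0.3},
  {"slide": [-0.7, -0.15, -0.4], "angular": [0, 0, 0], "hand": 0},
  {"slide": [-0.7, -0.15, -0.4], "angular": [0, 0, 0], "hand": 0},
  {"slide": [-0.7, -0.15, -0.4], "angular": [0, 0, 0], "hand": 0},
  {"slide": [-0.7, -0.15, -0.4], "angular": [0, 0, 0], "hand": 0},
  {"slide": [-0.7, -0.15, -0.4], "angular": [0, 0, 0], "hand": 0},
])

```text
time_s: 22.75
position: [462.9, -210.7, 230.8]
tool_rot: [2.169, 2.27, -0.001]
ft_force: [1.1, 0.2, 0.3]
opening: 85.4
```

```bash
python3 plan.py 435,-180,150,90
python3 - <<'E'
from h import *
import pickle
s,t=snap(); pickle.dump((s,t),open("c2.pkl","wb"))
crop(s,270,155,370,235,8,"pics/s20.png")
over(t,0,"pics/t20.png",280,135,370,235,6)
B=[ortho(c,340,500,-320,-140,z,2.2) for c,z in ((s,24),(t,24))]
cv2.imwrite("pics/ol2.png",np.hstack(B))
E
```

```text
at [ 462.9 -210.7  230.8] xang 92.61 tilt 0.1 open 85.4 t 22.75 F [1.1 0.2 0.3] q [-0.6   0.07  1.71 -0.    1.36 -0.64]
slide [0.0802, -0.0664, 0.2019] angular [0.0002, 0.0005, 0.0145] rows>= 1.5
```

View pics/s20.png

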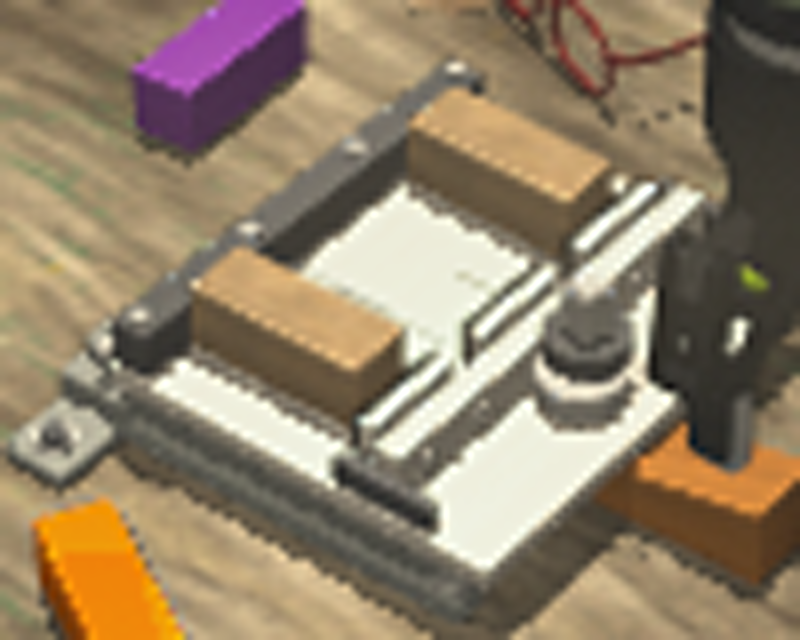

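View pics/t20.png

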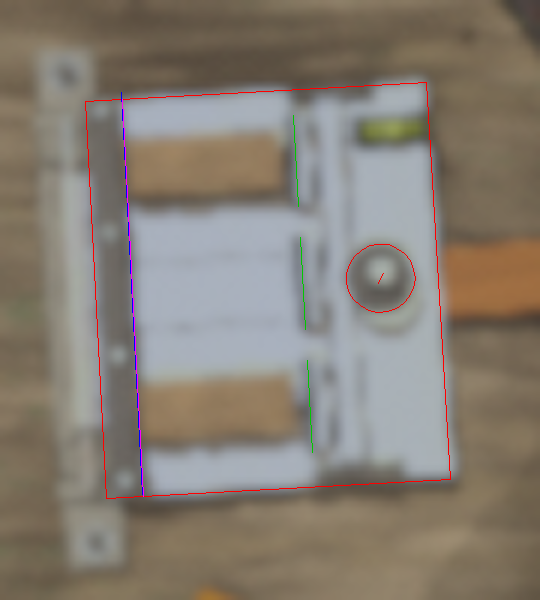

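View pics/ol2.png

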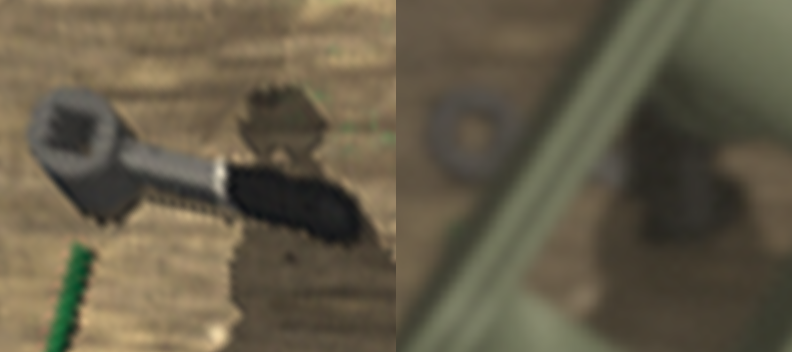

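Run:
```python
from h import *
import pickle
s,t=pickle.load(open("c1.pkl","rb"))
crop(s,328,182,362,216,20,"pics/sh.png")
crop(t,330,165,358,200,16,"pics/sht.png")
B=[ortho(c,340,500,-320,-140,z,2.2) for c,z in ((s,24),(t,24))]
cv2.imwrite("pics/ol3.png",np.hstack(B))
o=ortho(s,440,740,-120,160,65,2.5)
cv2.imwrite("pics/pads.png",o)
```

```text
(no output)
```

View pics/sh.png

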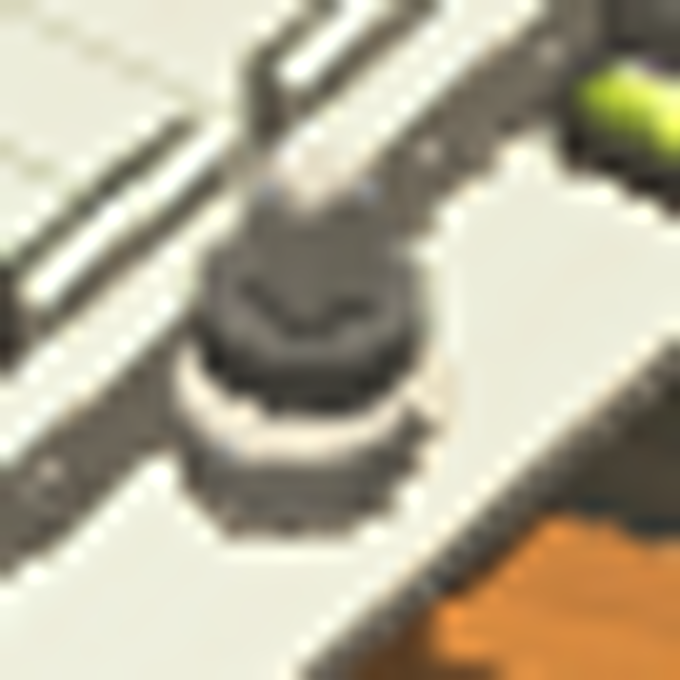

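View pics/ol3.png

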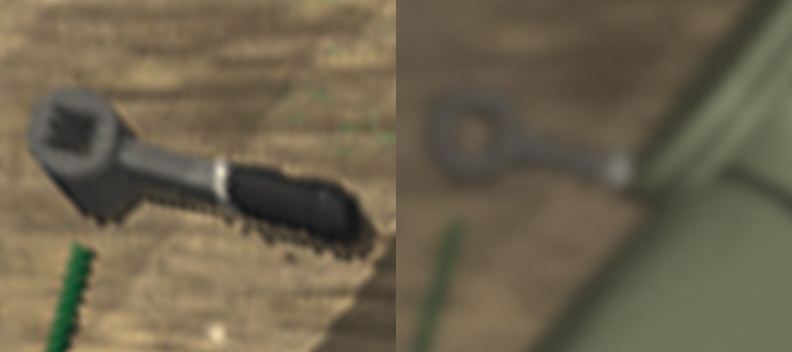

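View pics/pads.png

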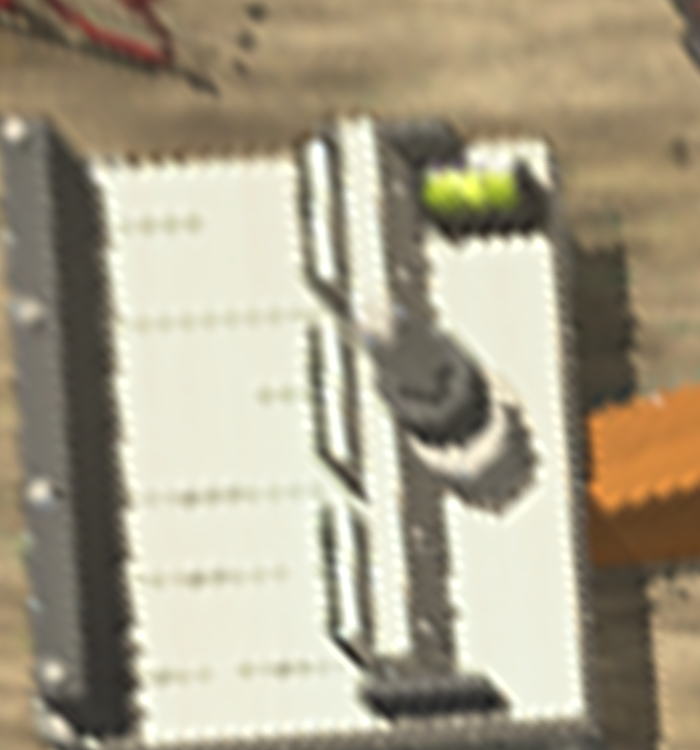

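Run:
```python
from h import *
import pickle
s,t=pickle.load(open("c1.pkl","rb"))
f=lambda a,b:P(s,328+(a+.5)/20-.5,182+(b+.5)/20-.5,70)
L,F,R=f(245,285),f(312,332),f(385,300)
print(L,F,R,np.linalg.norm(L-F),np.linalg.norm(R-F))
print(np.degrees(np.arctan2(*(F-L)[[1,0]])),np.degrees(np.arctan2(*(R-F)[[1,0]])))
for th in (0,-.12,-.25):
    q=[jigpt(J,[[8*(a*np.cos(th)-b*np.sin(th)),-73+8*(a*np.sin(th)+b*np.cos(th)),70]],0)[0] for a,b in((-1,1),(-1,-1),(1,-1),(1,1))]
    print(th,(((proj(s,np.array(q))-[328,182]+.5)*20)).round(0).tolist())
    q=np.array(q); q[:,2]+=22
    print(th,(((proj(s,np.array(q))-[328,182]+.5)*20)).round(0).tolist())
```

```text
[579.00655303  -4.17712956  70.        ] [577.44902875 -20.25328274  70.        ] [591.69911995 -24.03580258  70.        ] 16.15142665478023 14.743559795100841
-95.533781096103 -14.865688896811012
0 [[254.0, 302.0], [330.0, 341.0], [389.0, 292.0], [313.0, 253.0]]
0 [[256.0, 201.0], [333.0, 241.0], [392.0, 192.0], [315.0, 153.0]]
-0.12 [[254.0, 296.0], [322.0, 342.0], [389.0, 297.0], [321.0, 253.0]]
-0.12 [[255.0, 196.0], [325.0, 241.0], [392.0, 197.0], [323.0, 152.0]]
-0.25 [[254.0, 291.0], [313.0, 341.0], [389.0, 303.0], [330.0, 253.0]]
-0.25 [[256.0, 190.0], [316.0, 241.0], [392.0, 203.0], [332.0, 153.0]]
```

```bash
python3 plan.py 439,-174.5,80,77 439,-174.5,12,77
python3 - <<'E'
from h import *
import pickle
s,t=pickle.load(open("c2.pkl","rb"))
# blank tops on the table, z=78, scene
for n,c,z,vm in(("s",s,78,140),):
    o=ortho(c,470,690,20,150,z,3.); cv2.imwrite("pics/bt.png",o)
    hsv=cv2.cvtColor(o,cv2.COLOR_BGR2HSV); m=((hsv[...,2]>vm)&(hsv[...,1]>95)&(hsv[...,0]<22)).astype(np.uint8)
    m=cv2.morphologyEx(m,cv2.MORPH_OPEN,np.ones((9,9)))
    for k in cv2.findContours(m,0,2)[0]:
        if cv2.contourArea(k)>3000:
            (u,v),(w,h),a=cv2.minAreaRect(k); print(690-v/3,150-u/3,w/3,h/3,a)
E
```

```text
at [ 463.1 -206.8  230.2] xang 92.88 tilt 0.07 open 85.4 t 22.85 F [ 0.3  0.7 -0.4] q [-0.59  0.07  1.72  0.    1.36 -0.64]
slide [0.0833, -0.056, 0.3755] angular [-0.0002, -0.0003, 0.0882] rows>= 2.5
slide [0.0831, -0.0559, 0.5455] angular [-0.0002, -0.0003, 0.0882] rows>= 3.5
507.98274739583337 81.51841227213542 35.37692515055338 90.58108520507812 86.66614532470703
651.0960083007812 88.07979329427084 37.25346374511719 91.00299072265625 87.1375961303711
```

Request:
send_rows([
  {"slide": [0.083, -0.056, 0.1], "angular": [0, 0, 0.0882], "hand": 0},
  {"slide": [0.083, -0.056, 0.2], "angular": [0, 0, 0.0882], "hand": 0},
  {"slide": [0.083, -0.056, 0.35], "angular": [0, 0, 0.0882], "hand": 0},
  {"slide": [0.083, -0.056, 0.375], "angular": [0, 0, 0.0882], "hand": 0},
  {"slide": [0.083, -0.056, 0.375], "angular": [0, 0, 0.0882], "hand": 0},
])

```text
time_s: 23.48
position: [439.7, -173.7, 80.8]
tool_rot: [-2.454, -1.96, 0.0]
ft_force: [0.2, -0.4, 0.8]
opening: 85.0
```

```bash
python3 plan.py 439,-174.5,12,77;python3 - <<'E'
from h import *
s,t=snap()
crop(s,320,220,400,300,8,"pics/s21.png")
E
```

```text
at [ 439.7 -173.7   80.8] xang 77.21 tilt 0.05 open 85.0 t 23.48 F [ 0.2 -0.4  0.8] q [-0.56  0.19  1.92  0.    1.02 -0.34]
slide [-0.0025, -0.001, 0.1719] angular [-0.0002, -0.0001, 0.0011] rows>= 1.1
```

View pics/s21.png

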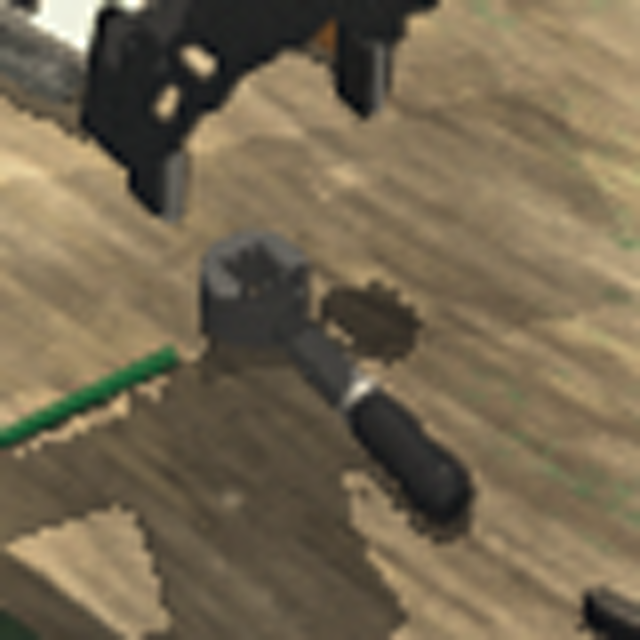

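Request:
send_rows([
  {"slide": [-0.002, -0.001, 0.05], "angular": [0, 0, 0], "hand": 0.38},
  {"slide": [-0.002, -0.001, 0.05], "angular": [0, 0, 0], "hand": 0.38},
  {"slide": [-0.002, -0.001, 0.05], "angular": [0, 0, 0], "hand": 0.38},
  {"slide": [-0.002, -0.001, 0.05], "angular": [0, 0, 0], "hand": 0.38},
])

```text
time_s: 24.08
position: [439.7, -175.9, 61.8]
tool_rot: [2.455, 1.956, 0.001]
ft_force: [0.3, 0.2, 0.2]
opening: 52.7
```

```bash
python3 plan.py 439,-174.5,15,77;python3 - <<'E'
from h import *
s,t=snap()
crop(s,320,220,400,300,8,"pics/s22.png")
E
```

```text
at [ 439.7 -175.9   61.8] xang 77.11 tilt 0.15 open 52.7 t 24.07 F [0.3 0.2 0.2] q [-0.56  0.23  1.93  0.    0.98 -0.34]
slide [0.0031, -0.0029, 0.1169] angular [0.0008, 0.0003, 0.0006] rows>= 0.7
```

View pics/s22.png

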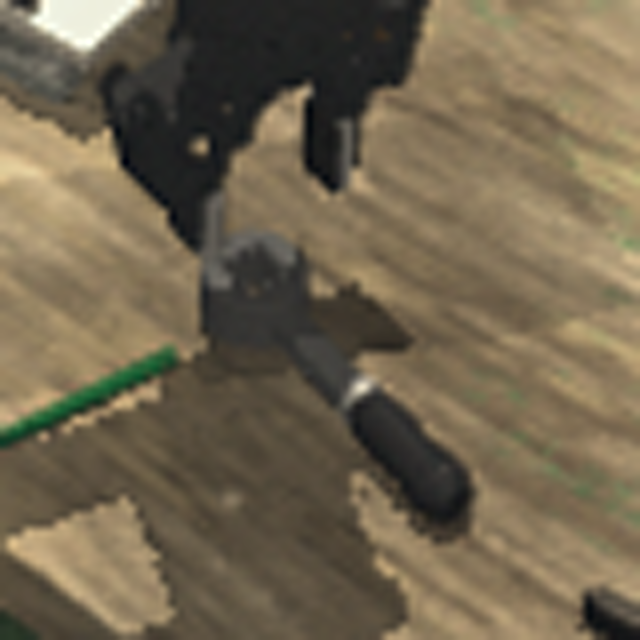

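Request:
send_rows([
  {"slide": [0.002, -0.001, 0.05], "angular": [0, 0, 0], "hand": 0.38},
  {"slide": [0.002, -0.001, 0.08], "angular": [0, 0, 0], "hand": 0.38},
  {"slide": [0.002, -0.001, 0.085], "angular": [0, 0, 0], "hand": 0.38},
])

```text
time_s: 24.55
position: [437.8, -174.0, 25.6]
tool_rot: [-2.455, -1.957, 0.001]
ft_force: [0.3, 0.7, -0.7]
opening: 52.7
```

```bash
python3 plan.py 439,-174.5,15,77;python3 - <<'E'
from h import *
s,t=snap()
crop(s,320,220,400,300,8,"pics/s23.png")
E
```

```text
at [ 437.8 -174.    25.6] xang 77.11 tilt 0.13 open 52.7 t 24.55 F [ 0.3  0.7 -0.7] q [-0.56  0.29  1.95 -0.    0.9  -0.34]
slide [-0.0006, 0.0033, 0.0265] angular [-0.0007, -0.0002, 0.0006] rows>= 0.2
```

View pics/s23.png

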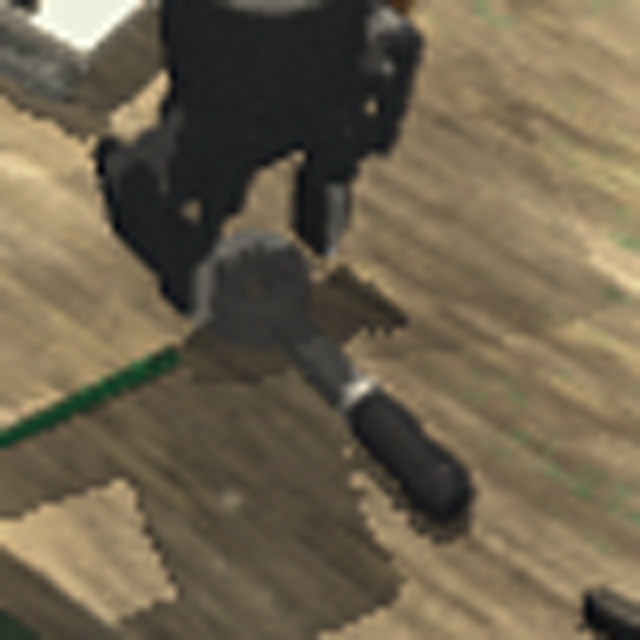

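Request:
send_rows([
  {"slide": [0, 0.003, 0.025], "angular": [0, 0, 0], "hand": 0.38},
  {"slide": [0, 0.003, 0.025], "angular": [0, 0, 0], "hand": 0.38},
  {"slide": [0, 0.003, 0.025], "angular": [0, 0, 0], "hand": 1},
  {"slide": [0, 0.003, 0.025], "angular": [0, 0, 0], "hand": 1},
  {"slide": [0, 0.003, 0.025], "angular": [0, 0, 0], "hand": 1},
  {"slide": [0, 0.003, 0.025], "angular": [0, 0, 0], "hand": 1},
  {"slide": [0, 0.003, 0.025], "angular": [0, 0, 0], "hand": 1},
], grip_force=80)

```text
time_s: 25.52
position: [440.1, -174.9, 16.9]
tool_rot: [2.456, 1.958, 0.0]
ft_force: [-0.5, 1.2, 4.8]
opening: 38.1
```

```bash
python3 plan.py 439,-174.5,80,77;python3 - <<'E'
from h import *
s,t=snap()
crop(s,320,220,400,300,8,"pics/s24.png")
E
```

```text
at [ 440.1 -174.9   16.9] xang 77.11 tilt 0.05 open 38.1 t 25.52 F [-0.5  1.2  4.8] q [-0.56  0.31  1.95 -0.    0.88 -0.34]
slide [0.0004, -0.0029, -0.1577] angular [0.0002, 0.0001, 0.0006] rows>= 1.0
```

View pics/s24.png

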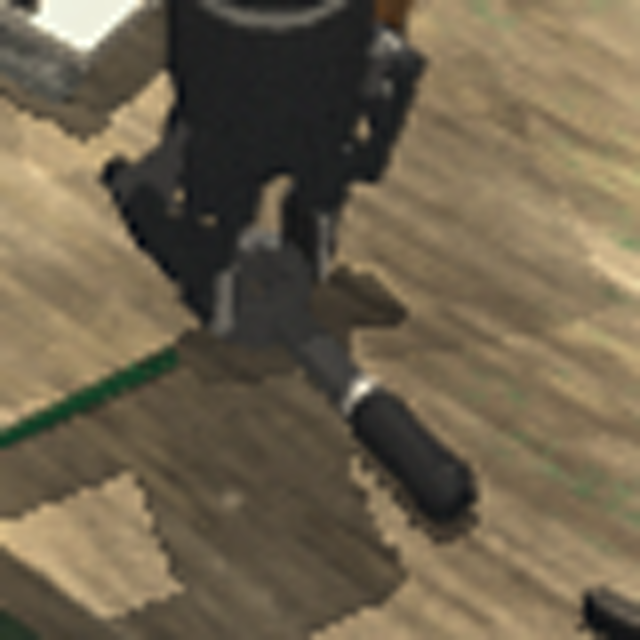

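Request:
send_rows([
  {"slide": [0, 0, -0.05], "angular": [0, 0, 0], "hand": 1},
  {"slide": [0, 0, -0.15], "angular": [0, 0, 0], "hand": 1},
  {"slide": [0, 0, -0.28], "angular": [0, 0, 0], "hand": 1},
  {"slide": [0, 0, -0.28], "angular": [0, 0, 0], "hand": 1},
  {"slide": [0, 0, -0.28], "angular": [0, 0, 0], "hand": 1},
], grip_force=100)

```text
time_s: 26.25
position: [438.7, -174.1, 127.3]
tool_rot: [-2.455, -1.957, 0.001]
ft_force: [-0.5, -0.1, -2.3]
opening: 37.7
```

```bash
python3 plan.py 585.3,-14.8,130,81.5;python3 - <<'E'
from h import *
s,t=snap()
crop(s,310,190,410,290,8,"pics/s25.png")
E
```

```text
at [ 438.7 -174.1  127.3] xang 77.11 tilt 0.13 open 37.7 t 26.25 F [-0.5 -0.1 -2.3] q [-0.56  0.12  1.9   0.    1.13 -0.34]
slide [0.4699, 0.2683, -0.007] angular [-0.0007, -0.0003, -0.0244] rows>= 3.5
```

View pics/s25.png

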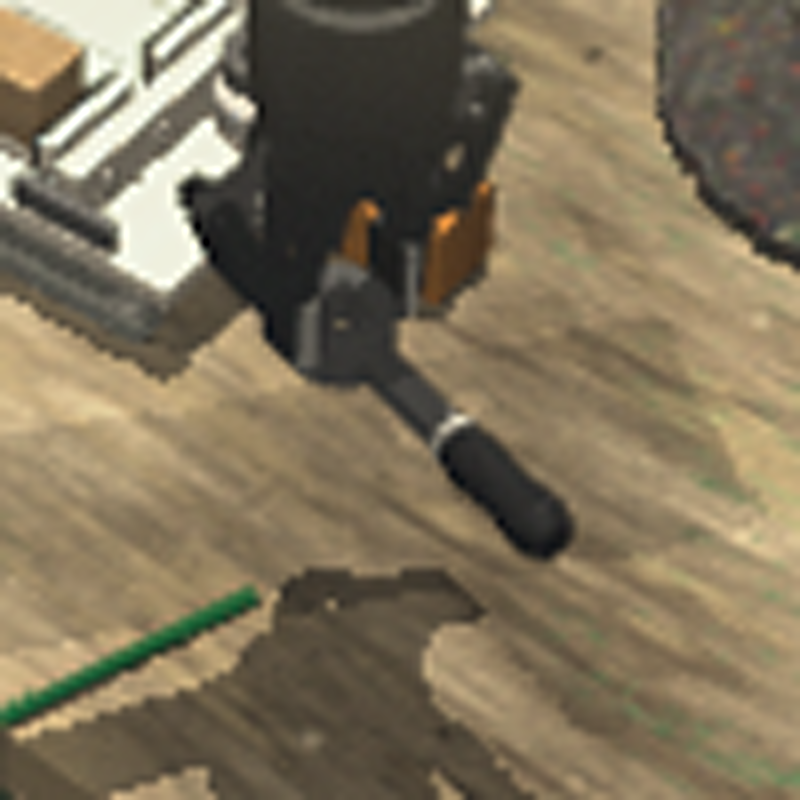

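```bash
cat > lev.py <<'E'
from h import *
def draw(c,cx,cy,cz,deg,name,u0,v0,u1,v1,k,pitch=0,extra=None):
    im=cv2.resize(c["image"][v0:v1,u0:u1,::-1],None,fx=k,fy=k,interpolation=cv2.INTER_CUBIC)
    a=np.radians(deg); d=np.array([np.cos(a)*np.cos(pitch),np.sin(a)*np.cos(pitch),np.sin(pitch)]); n=np.array([-np.sin(a),np.cos(a),0]); C=np.array([cx,cy,cz]); Z=np.array([0,0,1.])
    def L(pts,col,cl=True):
        q=(proj(c,np.array(pts))-[u0,v0]+.5)*k-.5; cv2.polylines(im,[np.round(q).astype(int)],cl,col,1)
    t=np.linspace(0,2*np.pi,25)
    for z in(-12,12): L([C+21*np.cos(x)*d+21*np.sin(x)*n+z*Z for x in t],(255,255,0))
    L([C+9.2*(p*d+q*n)+12*Z for p,q in((1,1),(1,-1),(-1,-1),(-1,1))],(0,255,255))
    L([C+20*d,C+129*d],(0,0,255),False)
    for s in(-12,12): L([C+68*d+s*n,C+129*d+s*n],(0,0,255),False)
    for s in(-12,12): L([C+68*d+s*Z,C+129*d+s*Z],(0,255,0),False)
    if extra: 
        for e in extra: L(e,(255,0,255))
    cv2.imwrite(name,im)
E
python3 - <<'E'
from lev import *
s,t=snap()
draw(s,438.7,-174.1,122.4,-103,"pics/s26.png",335,215,395,275,12)
E
```

```text
(no output)
```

View pics/s26.png

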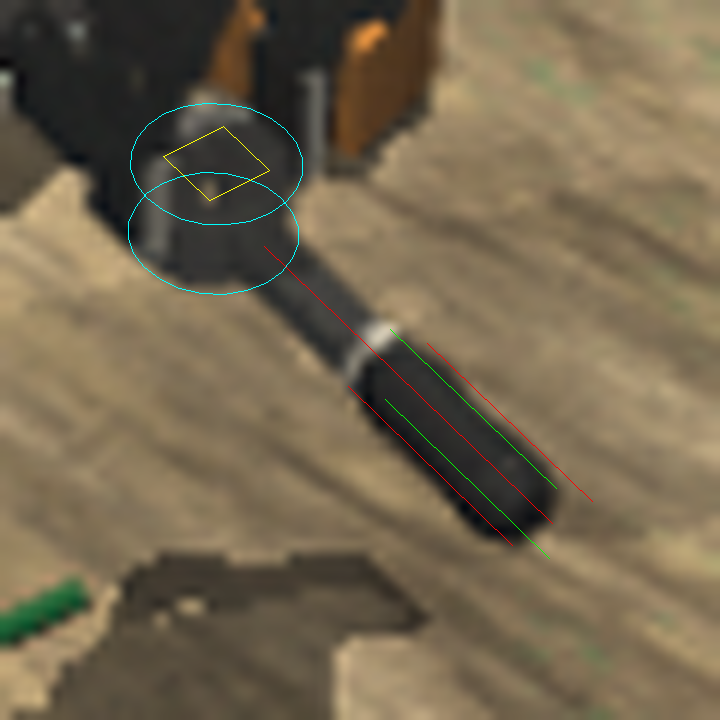

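Request:
send_rows([
  {"slide": [0.1, 0.057, 0], "angular": [0, 0, 0], "hand": 1},
  {"slide": [0.2, 0.115, 0], "angular": [0, 0, -0.01], "hand": 1},
  {"slide": [0.3, 0.172, 0], "angular": [0, 0, -0.02], "hand": 1},
  {"slide": [0.4, 0.23, 0], "angular": [0, 0, -0.0244], "hand": 1},
  {"slide": [0.47, 0.268, 0], "angular": [0, 0, -0.0244], "hand": 1},
  {"slide": [0.47, 0.268, 0], "angular": [0, 0, -0.0244], "hand": 1},
  {"slide": [0.47, 0.268, 0], "angular": [0, 0, -0.0244], "hand": 1},
], grip_force=100)

```text
time_s: 27.32
position: [585.0, -15.5, 127.0]
tool_rot: [-2.378, -2.05, 0.004]
ft_force: [0.4, -0.3, -0.4]
opening: 37.5
```

```bash
python3 plan.py 585.3,-14.8,122,81.5;python3 - <<'E'
from lev import *
from station import arm
p=arm.read_state()["position"]
s,t=snap()
sh=[jigpt(J,[[0,-73,z] for z in(70,96)],0)]
draw(s,p[0],p[1],p[2]-4.9,-98.5,"pics/s27.png",315,165,375,225,12,extra=sh)
crop(t,310,150,400,230,8,"pics/t27.png")
E
```

```text
at [585.  -15.5 127. ] xang 81.51 tilt 0.18 open 37.5 t 27.32 F [ 0.4 -0.3 -0.4] q [-0.17  0.34  1.62 -0.    1.19 -0.03]
slide [0.0017, 0.0005, 0.0126] angular [-0.001, 0.0001, 0.0001] rows>= 0.1
```

View pics/s27.png

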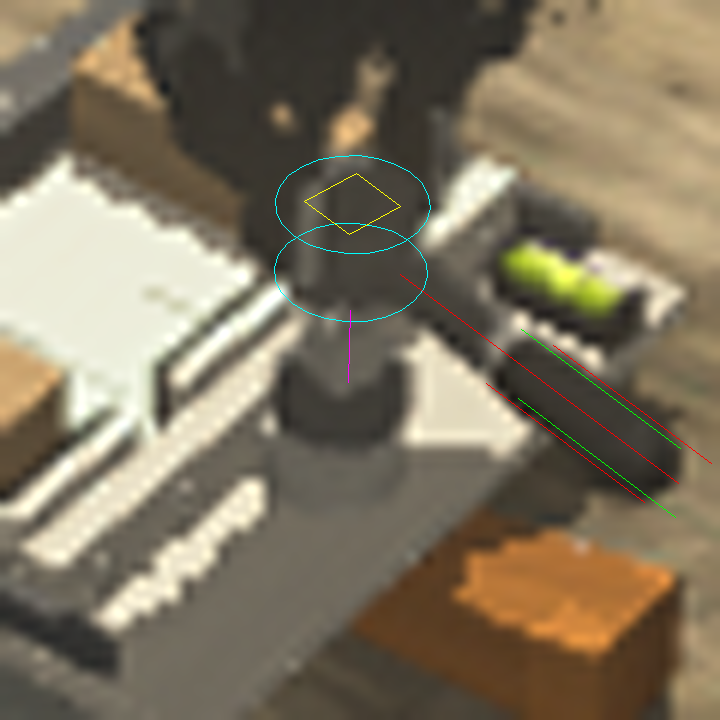

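View pics/t27.png

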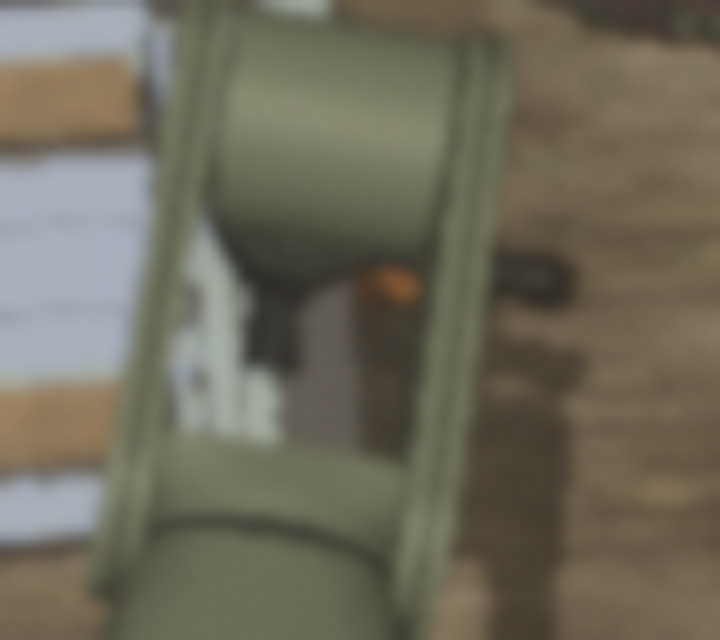

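Run:
```python
from lev import *
s,t=snap()
c=dict(s); im=s["image"].astype(float); im=255*(np.clip(im/140,0,1))**.7; c["image"]=im.astype(np.uint8)
crop(c,328,172,378,212,16,"pics/s28.png")
q=proj(s,np.array([[585,-15.5,110.1],[585,-15.5,134.1]])); print((q-[328,172]+.5)*16)
q=proj(s,jigpt(J,[[0,-73,z] for z in(70,92,96)],0)); print((q-[328,172]+.5)*16)
```

```text
[[260.01180646 250.90623413]
 [262.2825106  160.47783689]]
[[257.1406889  397.52145802]
 [259.16162199 317.32414987]
 [259.53289448 302.59082959]]
```

View pics/s28.png

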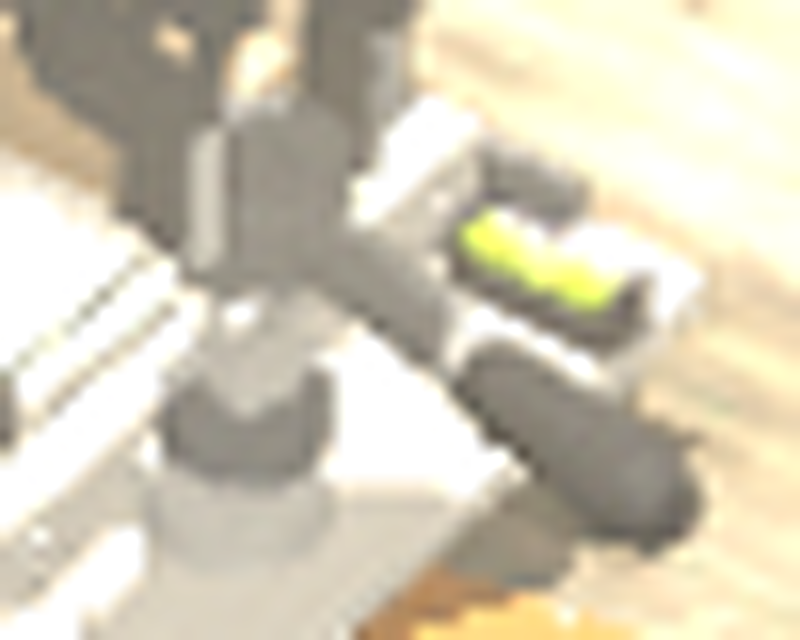

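Request:
send_rows([
  {"slide": [0.001, 0, 0.02], "angular": [0, 0, 0], "hand": 1},
  {"slide": [0.001, 0, 0.035], "angular": [0, 0, 0], "hand": 1},
  {"slide": [0.001, 0, 0.045], "angular": [0, 0, 0], "hand": 1},
  {"slide": [0.001, 0, 0.045], "angular": [0, 0, 0], "hand": 1},
])

```text
time_s: 28.02
position: [585.7, -14.9, 109.8]
tool_rot: [-2.379, -2.05, 0.001]
ft_force: [-0.4, 0.6, -2.0]
opening: 38.0
```

```bash
python3 plan.py 585.3,-14.8,87,81.5
```

```text
at [585.7 -14.9 109.8] xang 81.5 tilt 0.08 open 38.0 t 28.02 F [-0.4  0.6 -2. ] q [-0.17  0.36  1.63 -0.    1.15 -0.02]
slide [0.0001, -0.0011, 0.0569] angular [-0.0004, -0.0, -0.0] rows>= 0.4
```

Request:
send_rows([
  {"slide": [0, 0, 0.01], "angular": [0, 0, 0], "hand": 1},
  {"slide": [0, 0, 0.02], "angular": [0, 0, 0], "hand": 1},
  {"slide": [0, 0, 0.02], "angular": [0, 0, 0], "hand": 1},
])

```text
time_s: 28.4
position: [585.9, -14.9, 102.0]
tool_rot: [-2.379, -2.05, 0.001]
ft_force: [0.2, 0.4, -1.6]
opening: 37.4
```

```bash
python3 plan.py 585.3,-14.8,87,81.5
```

```text
at [585.9 -14.9 102. ] xang 81.5 tilt 0.06 open 37.4 t 28.4 F [ 0.2  0.4 -1.6] q [-0.17  0.38  1.63 -0.    1.14 -0.02]
slide [-0.0, -0.0014, 0.0374] angular [-0.0003, -0.0, 0.0] rows>= 0.2
```

Request:
send_rows([
  {"slide": [0, 0, 0.015], "angular": [0, 0, 0], "hand": 1},
  {"slide": [0, 0, 0.03], "angular": [0, 0, 0], "hand": 1},
  {"slide": [0, 0, 0.03], "angular": [0, 0, 0], "hand": 1},
])

```text
time_s: 28.78
position: [585.5, -14.8, 89.5]
tool_rot: [-2.379, -2.05, 0.002]
ft_force: [0.1, 0.2, -2.2]
opening: 37.6
```

```bash
python3 plan.py 585.3,-14.8,87,81.5;python3 - <<'E'
from lev import *
s,t=snap()
c=dict(s); im=s["image"].astype(float); im=255*(np.clip(im/140,0,1))**.7; c["image"]=im.astype(np.uint8)
crop(c,328,172,378,212,16,"pics/s29.png")
E
```

```text
at [585.5 -14.8  89.5] xang 81.5 tilt 0.11 open 37.6 t 28.77 F [ 0.1  0.2 -2.2] q [-0.17  0.39  1.64 -0.    1.11 -0.02]
slide [0.0, -0.0006, 0.0063] angular [-0.0006, -0.0, 0.0] rows>= 0.0
```

View pics/s29.png

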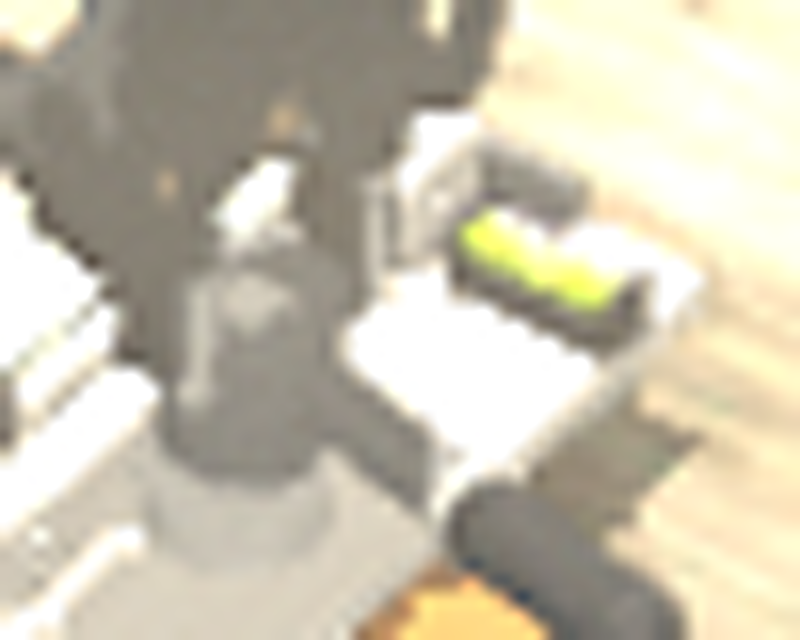

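Request:
send_rows([
  {"slide": [0, 0, 0.006], "angular": [0, 0, 0], "hand": 1},
  {"slide": [0, 0, 0.009], "angular": [0, 0, 0], "hand": 1},
  {"slide": [0, 0, 0.009], "angular": [0, 0, 0], "hand": 1},
])

```text
time_s: 29.25
position: [586.2, -15.0, 86.8]
tool_rot: [-2.38, -2.051, 0.0]
ft_force: [-0.1, -0.2, -1.2]
opening: 37.4
```

```bash
python3 plan.py 585.3,-14.8,87,81.5
```

```text
at [586.2 -15.   86.8] xang 81.5 tilt 0.01 open 37.4 t 29.25 F [-0.1 -0.2 -1.2] q [-0.17  0.4   1.64 -0.    1.11 -0.02]
slide [0.0001, -0.0022, -0.0005] angular [-0.0001, 0.0, -0.0] rows>= 0.0
```

Request:
send_rows([
  {"slide": [0, 0, 0.005], "angular": [0, 0, 0], "hand": 1},
  {"slide": [0, 0, 0.005], "angular": [0, 0, 0], "hand": 1},
])

```text
time_s: 29.5
position: [586.5, -15.0, 86.2]
tool_rot: [2.38, 2.051, 0.0]
ft_force: [-2.9, -0.6, 3.7]
opening: 37.8
```

```bash
python3 plan.py 585.3,-14.8,87,81.5
```

```text
at [586.5 -15.   86.2] xang 81.51 tilt 0.02 open 37.8 t 29.5 F [-2.9 -0.6  3.7] q [-0.17  0.4   1.64 -0.    1.11 -0.02]
slide [0.0001, -0.003, -0.002] angular [0.0001, 0.0, 0.0] rows>= 0.0
```

Request:
send_rows([
  {"slide": [0, 0, 0], "angular": [0, 0, 0.035], "hand": 1},
  {"slide": [0, 0, 0], "angular": [0, 0, 0.07], "hand": 1},
  {"slide": [0, 0, 0], "angular": [0, 0, 0.105], "hand": 1},
  {"slide": [0, 0, 0], "angular": [0, 0, 0.14], "hand": 1},
  {"slide": [0, 0, 0], "angular": [0, 0, 0.175], "hand": 1},
  {"slide": [0, 0, 0], "angular": [0, 0, 0.2], "hand": 1},
], grip_force=120)

```text
time_s: 30.25
position: [585.5, -13.8, 86.3]
tool_rot: [-2.896, -1.212, 0.002]
ft_force: [-5.2, 2.4, 7.7]
opening: 37.2
```

```bash
python3 plan.py 585.3,-14.8,87,45;python3 - <<'E'
from lev import *
from station import arm
print(arm.read_state()["moment"])
s,t=snap()
crop(s,280,150,380,230,8,"pics/s30.png")
E
```

```text
at [585.5 -13.8  86.3] xang 45.43 tilt 0.15 open 37.2 t 30.25 F [-5.2  2.4  7.7] q [-0.17  0.4   1.64  0.    1.11  0.61]
slide [-0.002, 0.0014, -0.0018] angular [-0.0008, 0.0001, 0.0024] rows>= 0.0
[0.67210348 0.96569607 0.43356358]
```

View pics/s30.png

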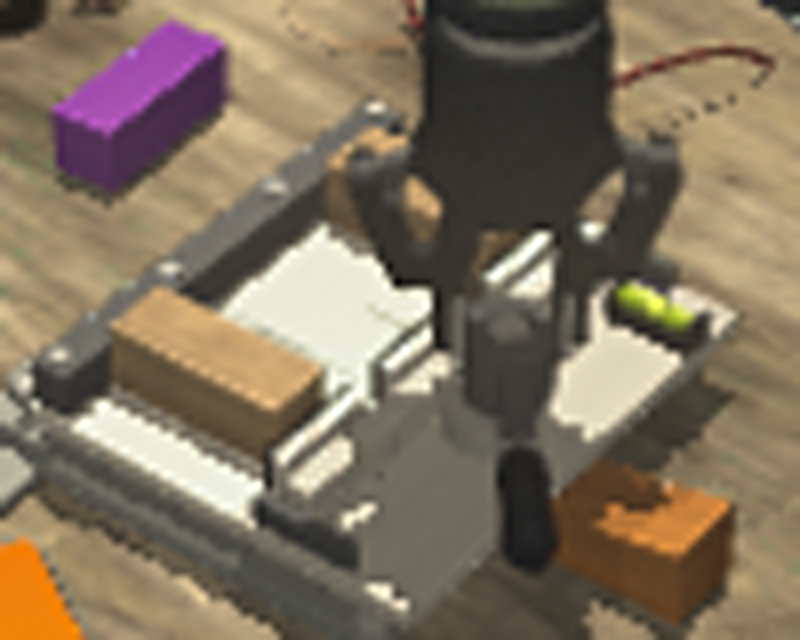

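Request:
send_rows([
  {"slide": [0, 0, 0], "angular": [0, 0, 0.035], "hand": 1},
  {"slide": [0, 0, 0], "angular": [0, 0, 0.07], "hand": 1},
  {"slide": [0, 0, 0], "angular": [0, 0, 0.105], "hand": 1},
  {"slide": [0, 0, 0], "angular": [0, 0, 0.14], "hand": 1},
  {"slide": [0, 0, 0], "angular": [0, 0, 0.15], "hand": 1},
], grip_force=120)

```text
time_s: 30.98
position: [585.2, -13.4, 86.2]
tool_rot: [-3.098, -0.505, 0.003]
ft_force: [-5.4, 4.0, 8.5]
opening: 37.1
```

```bash
python3 plan.py 585.3,-14.8,87,18;python3 - <<'E'
from lev import *
from station import arm
print(arm.read_state()["moment"])
s,t=snap()
crop(s,280,150,380,230,8,"pics/s31.png")
E
```

```text
at [585.2 -13.4  86.2] xang 18.52 tilt 0.2 open 37.1 t 30.98 F [-5.4  4.   8.5] q [-0.17  0.4   1.64  0.    1.11  1.07]
slide [-0.0009, 0.0034, -0.0019] angular [-0.001, 0.0006, 0.0029] rows>= 0.1
[0.91407772 0.95708525 0.47573263]
```

View pics/s31.png

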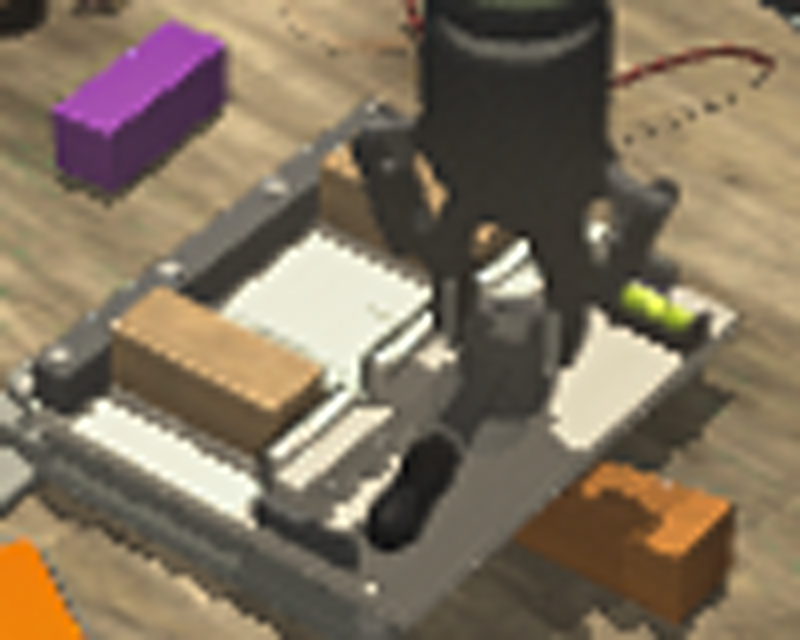

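Request:
send_rows([
  {"slide": [0, 0, 0], "angular": [0, 0, 0.025], "hand": 1},
  {"slide": [0, 0, 0], "angular": [0, 0, 0.045], "hand": 1},
  {"slide": [0, 0, 0], "angular": [0, 0, 0.045], "hand": 1},
], grip_force=120)

```text
time_s: 31.45
position: [585.2, -13.2, 86.3]
tool_rot: [-3.126, -0.286, 0.004]
ft_force: [-6.9, 4.1, 8.6]
opening: 37.3
```

```bash
python3 plan.py 585.3,-14.8,87,18;python3 - <<'E'
from lev import *
from station import arm
print(arm.read_state()["moment"])
E
```

```text
at [585.2 -13.2  86.3] xang 10.46 tilt 0.21 open 37.3 t 31.45 F [-6.9  4.1  8.6] q [-0.17  0.4   1.64  0.    1.11  1.22]
slide [-0.0005, 0.0039, -0.0018] angular [-0.001, 0.0006, -0.0419] rows>= 0.7
[0.90660549 1.03560189 0.30608369]
```

Request:
send_rows([
  {"slide": [0, 0, 0], "angular": [0, 0, 0.02], "hand": 1},
  {"slide": [0, 0, 0], "angular": [0, 0, 0.03], "hand": 1},
  {"slide": [0, 0, 0], "angular": [0, 0, 0.03], "hand": 1},
], grip_force=120)

```text
time_s: 31.82
position: [585.2, -13.2, 86.2]
tool_rot: [-3.136, -0.142, 0.004]
ft_force: [-5.9, 3.9, 7.9]
opening: 37.0
```

```bash
python3 plan.py 585.3,-14.8,87,18;python3 - <<'E'
from lev import *
from station import arm
print(arm.read_state()["moment"])
s,t=snap()
crop(s,280,150,380,230,8,"pics/s32.png")
E
```

```text
at [585.2 -13.2  86.2] xang 5.18 tilt 0.2 open 37.0 t 31.82 F [-5.9  3.9  7.9] q [-0.17  0.4   1.64  0.    1.11  1.31]
slide [-0.0001, 0.0041, -0.0019] angular [-0.0009, 0.0007, -0.0712] rows>= 1.2
[0.99589901 0.98792324 0.84037598]
```

View pics/s32.png

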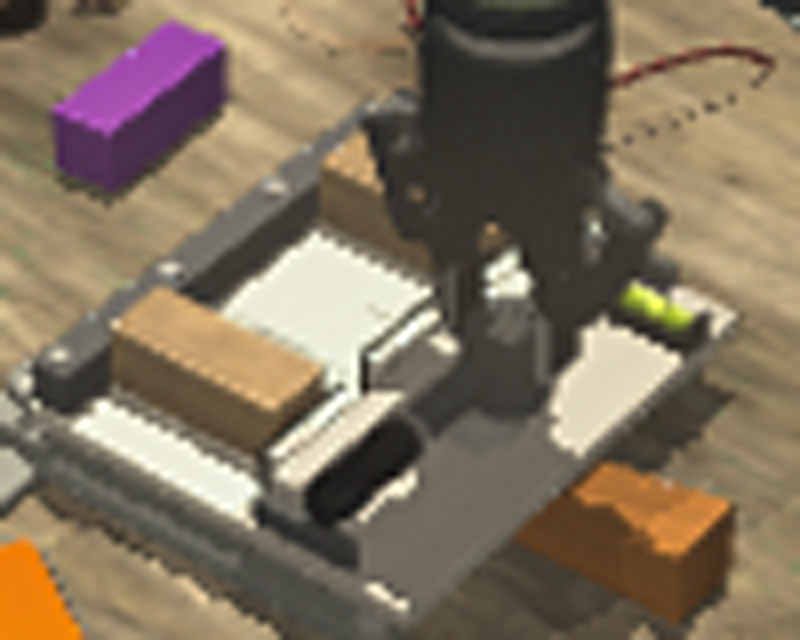

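Request:
send_rows([
  {"slide": [0, 0, 0], "angular": [0, 0, 0.02], "hand": 1},
  {"slide": [0, 0, 0], "angular": [0, 0, 0.02], "hand": 1},
  {"slide": [0, 0, 0], "angular": [0, 0, 0.02], "hand": 1},
], grip_force=120)

```text
time_s: 32.3
position: [585.2, -13.1, 86.3]
tool_rot: [-3.139, -0.045, 0.004]
ft_force: [-6.6, 4.5, 9.1]
opening: 37.2
```

```bash
python3 plan.py 585.3,-14.8,87,18;python3 - <<'E'
from lev import *
from station import arm
st=arm.read_state();print(st["moment"]); p=st["position"]
s,t=snap()
draw(s,p[0],p[1],82,-168,"pics/s33.png",310,170,370,230,12)
E
```

```text
at [585.2 -13.1  86.3] xang 1.64 tilt 0.2 open 37.2 t 32.3 F [-6.6  4.5  9.1] q [-0.17  0.4   1.64  0.    1.11  1.37]
slide [0.0002, 0.0043, -0.0019] angular [-0.0008, 0.0007, -0.0909] rows>= 1.5
[1.04869747 0.96155831 1.09519899]
```

View pics/s33.png

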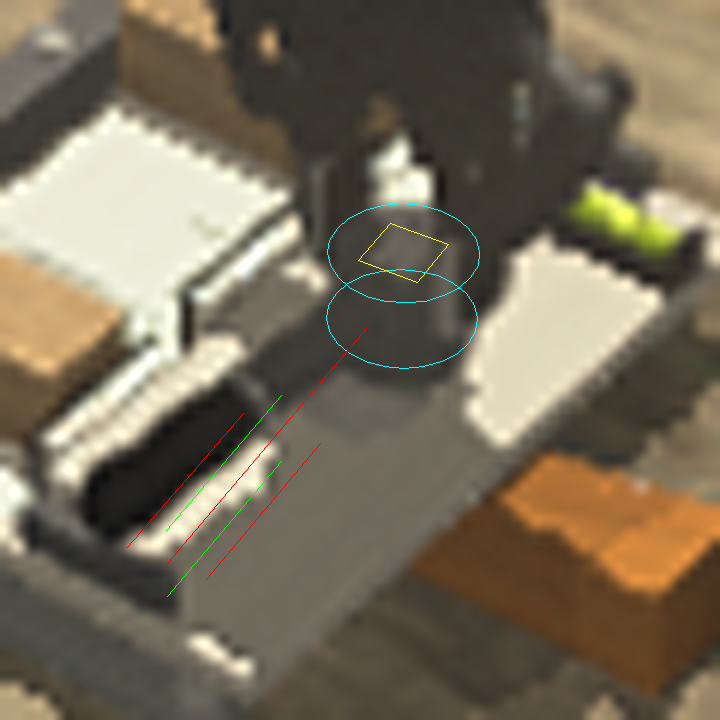

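Request:
send_rows([
  {"slide": [0, 0, 0], "angular": [0, 0, 0], "hand": 1},
  {"slide": [0, 0, 0], "angular": [0, 0, -0.02], "hand": 1},
  {"slide": [0, 0, 0], "angular": [0, 0, -0.035], "hand": 1},
  {"slide": [0, 0, -0.003], "angular": [0, 0, -0.035], "hand": 0.4},
  {"slide": [0, 0, -0.003], "angular": [0, 0, -0.035], "hand": 0.4},
  {"slide": [0, 0, -0.003], "angular": [0, 0, -0.035], "hand": 0.4},
  {"slide": [0, 0, -0.003], "angular": [0, 0, -0.035], "hand": 0.4},
], grip_force=120)

```text
time_s: 33.28
position: [586.4, -15.2, 86.1]
tool_rot: [3.134, 0.21, 0.0]
ft_force: [-0.2, 0.4, -0.9]
opening: 51.3
```

```bash
python3 plan.py 585.3,-14.8,87,18;python3 - <<'E'
from lev import *
from station import arm
st=arm.read_state();print(st["moment"]); p=st["position"]
s,t=snap()
draw(s,p[0],p[1],82,-170,"pics/s34.png",310,170,370,230,12)
E
```

```text
at [586.4 -15.2  86.1] xang 7.68 tilt 0.02 open 51.3 t 33.27 F [-0.2  0.4 -0.9] q [-0.17  0.4   1.64 -0.    1.11  1.26]
slide [-0.0027, -0.0013, -0.0023] angular [0.0001, -0.0001, -0.0573] rows>= 1.0
[-0.00748462 -0.03261029 -0.01981506]
```

View pics/s34.png

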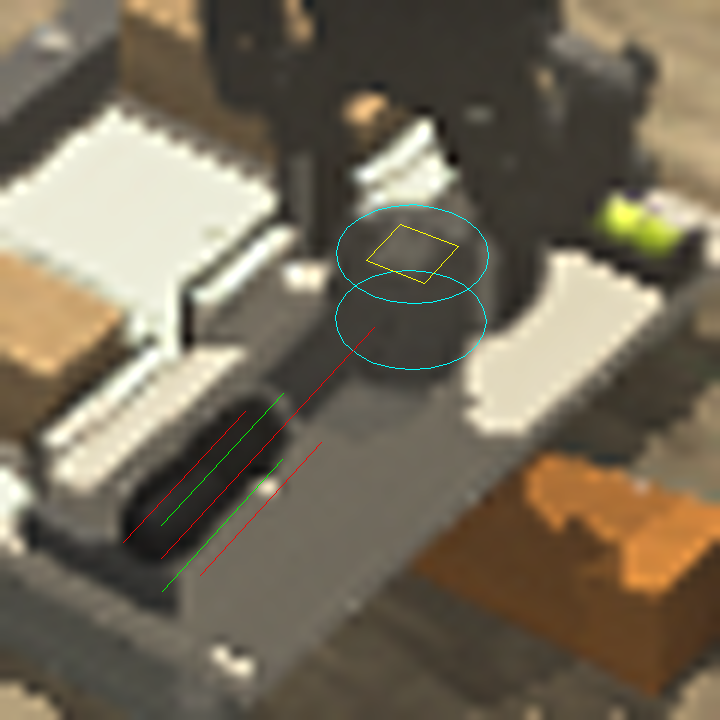

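Request:
send_rows([
  {"slide": [-0.001, -0.001, 0], "angular": [0, 0, 0], "hand": 1},
  {"slide": [-0.001, -0.001, 0], "angular": [0, 0, 0], "hand": 1},
  {"slide": [-0.001, -0.001, 0], "angular": [0, 0, 0], "hand": 1},
  {"slide": [-0.001, -0.001, 0], "angular": [0, 0, 0], "hand": 1},
  {"slide": [-0.001, -0.001, -0.01], "angular": [0, 0, 0], "hand": 1},
  {"slide": [-0.001, -0.001, -0.03], "angular": [0, 0, 0], "hand": 1},
], grip_force=80)

```text
time_s: 34.12
position: [585.4, -11.7, 95.1]
tool_rot: [-3.129, -0.21, -0.0]
ft_force: [7.8, 11.3, -15.6]
opening: 37.9
```

```bash
python3 plan.py 585.3,-14.8,150,7.7;python3 - <<'E'
from lev import *
from station import arm
st=arm.read_state();print(st["moment"])
E
```

```text
at [585.4 -11.7  95.1] xang 7.69 tilt 0.32 open 37.9 t 34.12 F [  7.8  11.3 -15.6] q [-0.17  0.38  1.64  0.01  1.12  1.26]
slide [-0.0013, 0.007, -0.1373] angular [-0.0018, -0.0002, -0.0001] rows>= 0.9
[ 1.61676165 -1.37454058  0.15896652]
```

Request:
send_rows([
  {"slide": [0, -0.006, 0], "angular": [0, 0, 0], "hand": 1},
  {"slide": [0, -0.006, 0], "angular": [0, 0, 0], "hand": 1},
], grip_force=80)

```text
time_s: 34.38
position: [585.5, -11.2, 95.6]
tool_rot: [-3.133, -0.212, -0.001]
ft_force: [6.5, 4.2, -12.6]
opening: 38.0
```

```bash
python3 plan.py 585.3,-14.8,150,7.7;python3 - <<'E'
from lev import *
from station import arm
st=arm.read_state();print(st["moment"])
s,t=snap()
crop(s,280,150,380,230,8,"pics/s35.png")
E
```

```text
at [585.5 -11.2  95.6] xang 7.74 tilt 0.08 open 38.0 t 34.38 F [  6.5   4.2 -12.6] q [-0.17  0.38  1.64  0.    1.12  1.27]
slide [-0.0015, 0.0087, -0.136] angular [-0.0004, -0.0002, 0.0002] rows>= 0.9
[ 0.43239195 -1.0197348   0.08527038]
```

View pics/s35.png

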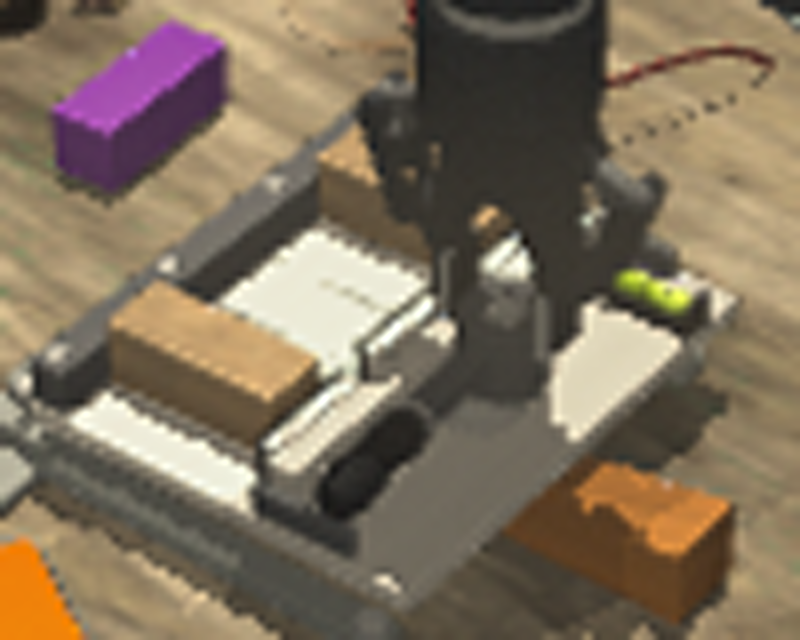

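Request:
send_rows([
  {"slide": [0, 0, 0.012], "angular": [0, 0, 0], "hand": 1},
  {"slide": [0, 0, 0.024], "angular": [0, 0, 0], "hand": 1},
  {"slide": [0, 0, 0.024], "angular": [0, 0, 0], "hand": 1},
], grip_force=80)

```text
time_s: 34.85
position: [585.7, -12.9, 87.9]
tool_rot: [3.133, 0.211, 0.0]
ft_force: [4.4, -2.0, -7.9]
opening: 37.7
```

```bash
python3 plan.py 585.3,-14.8,150,7.7;python3 - <<'E'
from lev import *
from station import arm
st=arm.read_state();print(st["moment"])
s,t=snap()
crop(s,280,150,380,230,8,"pics/s36.png")
E
```

```text
at [585.7 -12.9  87.9] xang 7.69 tilt 0.06 open 37.7 t 34.85 F [ 4.4 -2.  -7.9] q [-0.17  0.39  1.64 -0.    1.11  1.27]
slide [-0.0015, 0.0047, -0.1553] angular [0.0003, -0.0001, -0.0] rows>= 1.0
[-0.23007876 -0.81855747  0.04012973]
```

View pics/s36.png

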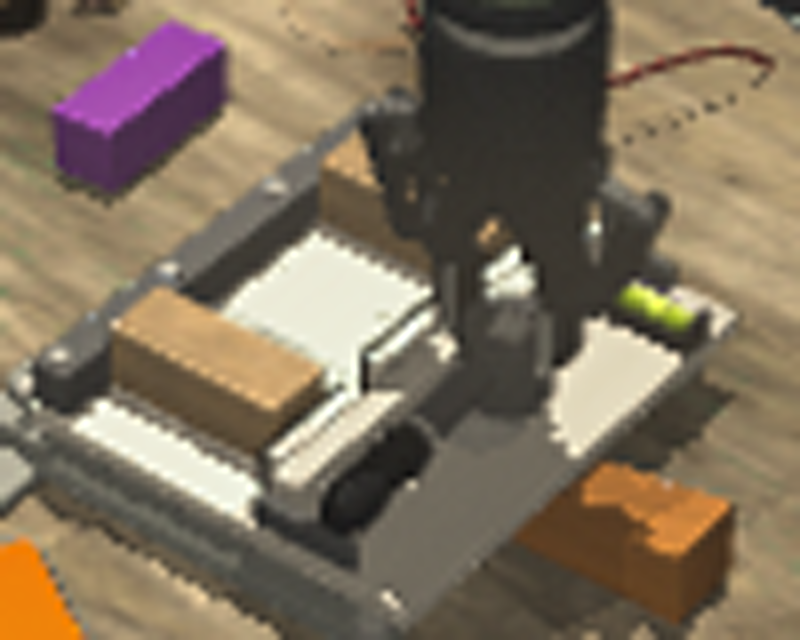

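Request:
send_rows([
  {"slide": [0, 0, 0.005], "angular": [0, 0, 0], "hand": 0.4},
  {"slide": [0, 0, 0.005], "angular": [0, 0, 0], "hand": 0.4},
  {"slide": [0.0035, 0.0017, 0.002], "angular": [0, 0, 0], "hand": 0.4},
  {"slide": [0.0035, 0.0017, 0.002], "angular": [0, 0, 0], "hand": 1},
  {"slide": [0.0035, 0.0017, 0.002], "angular": [0, 0, 0], "hand": 1},
  {"slide": [0.0035, 0.0017, 0.002], "angular": [0, 0, 0], "hand": 1},
  {"slide": [0.0035, 0.0017, 0.002], "angular": [0, 0, 0], "hand": 1},
  {"slide": [0.0035, 0.0017, 0.002], "angular": [0, 0, 0], "hand": 1},
], grip_force=40)

```text
time_s: 35.95
position: [587.5, -12.7, 88.8]
tool_rot: [3.134, 0.211, 0.002]
ft_force: [-0.9, 0.3, 6.1]
opening: 39.3
```

```bash
python3 plan.py 585.3,-14.8,150,7.7;python3 - <<'E'
from lev import *
from station import arm
st=arm.read_state();print(st["moment"])
E
```

```text
at [587.5 -12.7  88.8] xang 7.71 tilt 0.07 open 39.3 t 35.95 F [-0.9  0.3  6.1] q [-0.17  0.39  1.64  0.    1.11  1.27]
slide [-0.006, 0.0045, -0.153] angular [0.0001, -0.0004, 0.0] rows>= 1.0
[0.08840067 0.26877233 0.0357521 ]
```

Request:
send_rows([
  {"slide": [0, 0, -0.005], "angular": [0, 0, 0], "hand": 1},
  {"slide": [0, 0, -0.012], "angular": [0, 0, 0], "hand": 1},
  {"slide": [0, 0, -0.018], "angular": [0, 0, 0], "hand": 1},
], grip_force=60)

```text
time_s: 36.33
position: [587.1, -12.7, 94.5]
tool_rot: [-3.134, -0.211, -0.0]
ft_force: [3.4, 0.5, -3.8]
opening: 38.3
```

```bash
python3 plan.py 585.3,-14.8,150,7.7;python3 - <<'E'
from lev import *
from station import arm
st=arm.read_state();print(st["moment"])
s,t=snap()
crop(s,280,150,380,230,8,"pics/s37.png")
E
```

```text
at [587.1 -12.7  94.5] xang 7.69 tilt 0.02 open 38.3 t 36.33 F [ 3.4  0.5 -3.8] q [-0.17  0.39  1.63  0.    1.12  1.27]
slide [-0.0051, 0.0045, -0.1389] angular [-0.0, -0.0001, -0.0] rows>= 0.9
[ 0.05778025 -0.587334    0.02707481]
```

View pics/s37.png

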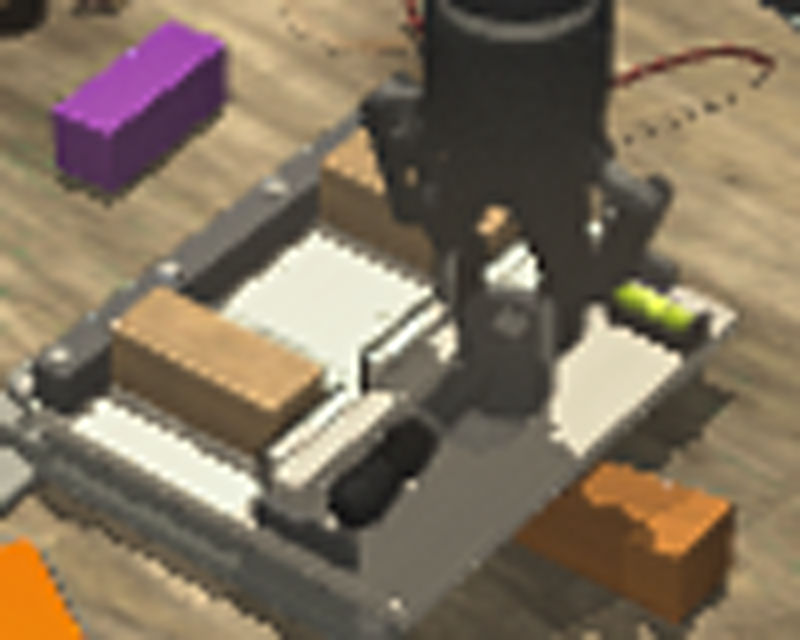

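Request:
send_rows([
  {"slide": [0.002, 0, -0.008], "angular": [0, 0, 0], "hand": 1},
  {"slide": [0.002, 0, -0.016], "angular": [0, 0, 0], "hand": 1},
  {"slide": [0.002, 0, -0.025], "angular": [0, 0, 0], "hand": 1},
  {"slide": [0.002, 0, -0.033], "angular": [0, 0, 0], "hand": 1},
], grip_force=60)

```text
time_s: 36.92
position: [587.4, -12.6, 108.4]
tool_rot: [-3.134, -0.211, 0.001]
ft_force: [-0.2, -0.2, -2.5]
opening: 38.7
```

```bash
python3 plan.py 585.3,-14.8,150,7.7;python3 - <<'E'
from lev import *
from station import arm
st=arm.read_state();print(st["moment"])
s,t=snap()
crop(s,280,150,380,230,8,"pics/s38.png")
E
```

```text
at [587.4 -12.6 108.4] xang 7.7 tilt 0.05 open 38.7 t 36.92 F [-0.2 -0.2 -2.5] q [-0.17  0.37  1.62 -0.    1.15  1.27]
slide [-0.006, 0.0047, -0.104] angular [-0.0, 0.0003, -0.0] rows>= 0.7
[ 0.01194449 -0.0437384   0.01219978]
```

View pics/s38.png

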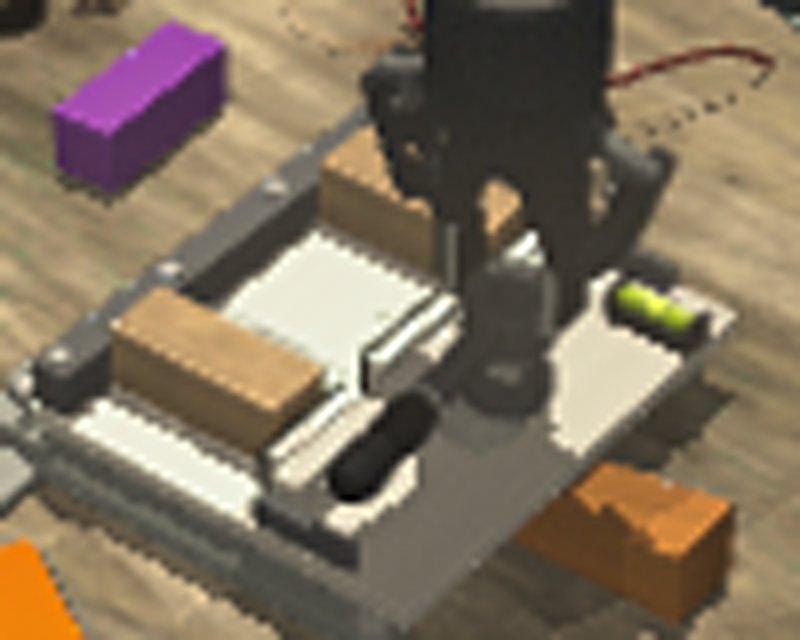

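```bash
python3 plan.py 587,-12.6,150,7.7 560,-210,150,7.7  560,-210,24,7.7
```

```text
at [587.7 -12.6 108.7] xang 7.7 tilt 0.01 open 38.2 t 37.02 F [-0.7  0.4 -2.2] q [-0.17  0.37  1.62 -0.    1.15  1.27]
slide [-0.0018, -0.0003, -0.1032] angular [0.0, -0.0, 0.0] rows>= 0.7
slide [-0.1348, 0.4797, -0.1032] angular [0.0, -0.0, 0.0] rows>= 3.3
slide [-0.1348, 0.4797, 0.2118] angular [0.0, -0.0, 0.0] rows>= 3.5
```

Request:
send_rows([
  {"slide": [0, 0, -0.06], "angular": [0, 0, 0], "hand": 1},
  {"slide": [0, 0, -0.103], "angular": [0, 0, 0], "hand": 1},
  {"slide": [0, 0, -0.103], "angular": [0, 0, 0], "hand": 1},
  {"slide": [-0.035, 0.12, -0.103], "angular": [0, 0, 0], "hand": 1},
  {"slide": [-0.07, 0.24, -0.103], "angular": [0, 0, 0], "hand": 1},
  {"slide": [-0.1, 0.36, -0.103], "angular": [0, 0, 0], "hand": 1},
  {"slide": [-0.135, 0.48, -0.103], "angular": [0, 0, 0], "hand": 1},
  {"slide": [-0.135, 0.48, -0.103], "angular": [0, 0, 0], "hand": 1},
  {"slide": [-0.135, 0.48, -0.103], "angular": [0, 0, 0], "hand": 1},
], grip_force=80)

```text
time_s: 38.15
position: [559.4, -209.6, 148.4]
tool_rot: [-3.133, -0.21, 0.002]
ft_force: [-0.3, -0.2, -2.5]
opening: 37.6
```

```bash
python3 plan.py 560,-210,30,7.7  560,-210,20,7.7
python3 - <<'E'
from h import *
import pickle
s,t=snap(); pickle.dump((s,t),open("c3.pkl","wb"))
over(s,0,"pics/s39.png",270,150,430,270,5)
E
```

```text
at [ 559.4 -209.6  148.4] xang 7.66 tilt 0.12 open 37.6 t 38.15 F [-0.3 -0.2 -2.5] q [-0.5   0.34  1.57  0.    1.23  0.93]
slide [0.0018, 0.0017, 0.2959] angular [-0.0006, 0.0004, -0.0002] rows>= 1.9
slide [0.0018, 0.0017, 0.3209] angular [-0.0006, 0.0004, -0.0002] rows>= 2.1
```

View pics/s39.png

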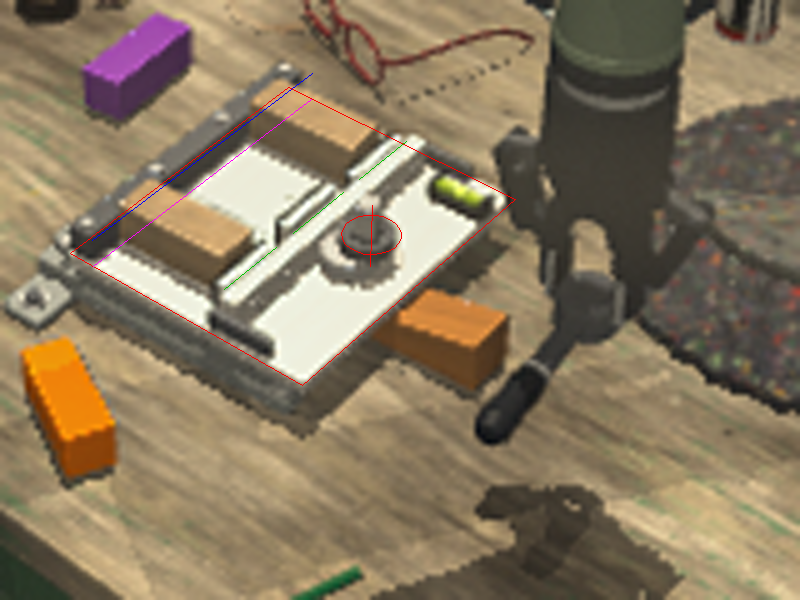

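Jig looks clamped: pads against both blanks, bubble central. Lower the lever.

Request:
send_rows([
  {"slide": [0, 0, 0.12], "angular": [0, 0, 0], "hand": 1},
  {"slide": [0, 0, 0.24], "angular": [0, 0, 0], "hand": 1},
  {"slide": [0, 0, 0.3], "angular": [0, 0, 0], "hand": 1},
  {"slide": [0, 0, 0.31], "angular": [0, 0, 0], "hand": 1},
  {"slide": [0, 0, 0.318], "angular": [0, 0, 0], "hand": 1},
  {"slide": [0, 0, 0.318], "angular": [0, 0, 0], "hand": 1},
])

```text
time_s: 39.0
position: [561.2, -210.4, 23.6]
tool_rot: [3.133, 0.212, 0.004]
ft_force: [0.7, -0.7, -1.3]
opening: 37.5
```

```bash
python3 plan.py 560,-210,20,7.7
python3 - <<'E'
from h import *
s,t=snap()
crop(s,330,180,430,270,8,"pics/s40.png")
E
```

```text
at [ 561.2 -210.4   23.6] xang 7.73 tilt 0.16 open 37.5 t 39.0 F [ 0.7 -0.7 -1.3] q [-0.5   0.51  1.63  0.    1.    0.93]
slide [-0.0029, -0.0014, 0.0089] angular [0.0005, -0.0007, 0.0002] rows>= 0.1
```

View pics/s40.png

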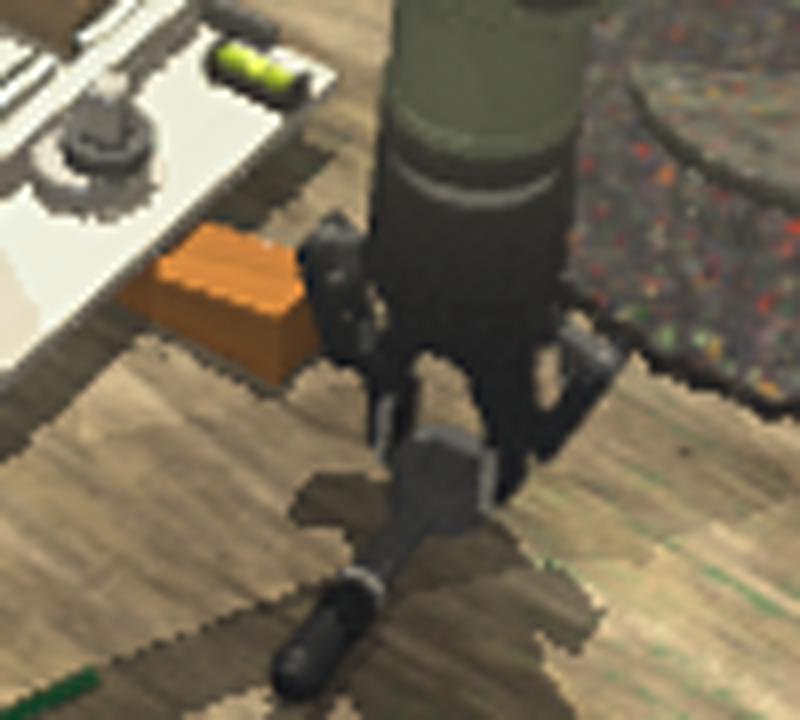

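Request:
send_rows([
  {"slide": [0, 0, 0.007], "angular": [0, 0, 0], "hand": 1},
  {"slide": [0, 0, 0.012], "angular": [0, 0, 0], "hand": 1},
  {"slide": [0, 0, 0.012], "angular": [0, 0, 0], "hand": 1},
])

```text
time_s: 39.48
position: [560.8, -210.6, 20.0]
tool_rot: [3.134, 0.211, 0.002]
ft_force: [-4.2, 2.6, 12.2]
opening: 37.9
```

```bash
python3 plan.py 560,-210,20,7.7
```

```text
at [ 560.8 -210.6   20. ] xang 7.7 tilt 0.09 open 37.9 t 39.48 F [-4.2  2.6 12.2] q [-0.5   0.52  1.63 -0.    0.99  0.93]
slide [-0.0018, -0.0018, -0.0] angular [0.0003, -0.0004, 0.0] rows>= 0.0
```

Contact. Release and retreat.

Request:
send_rows([
  {"slide": [0, 0, -0.003], "angular": [0, 0, 0], "hand": 0.35},
  {"slide": [0, 0, -0.003], "angular": [0, 0, 0], "hand": 0.35},
  {"slide": [0, 0, -0.003], "angular": [0, 0, 0], "hand": 0.35},
  {"slide": [0, 0, -0.1], "angular": [0, 0, 0], "hand": 0.35},
  {"slide": [0, 0, -0.25], "angular": [0, 0, 0], "hand": 0.35},
  {"slide": [0, 0, -0.4], "angular": [0, 0, 0], "hand": 0.35},
  {"slide": [0, 0.3, -0.5], "angular": [0, 0, 0], "hand": 0.35},
  {"slide": [0, 0.35, -0.5], "angular": [0, 0, 0], "hand": 0.35},
  {"slide": [0, 0.35, -0.5], "angular": [0, 0, 0], "hand": 0.35},
  {"slide": [0, 0.35, -0.5], "angular": [0, 0, 0], "hand": 0.35},
])

```text
time_s: 40.72
position: [578.6, -350.7, 217.2]
tool_rot: [3.134, 0.207, 0.001]
ft_force: [-0.2, 0.2, -0.3]
opening: 55.6
```

```bash
python3 plan.py 560,-210,20,7.7
python3 - <<'E'
from h import *
import pickle
s,t=snap(); pickle.dump((s,t),open("c4.pkl","wb"))
over(s,0,"pics/s41.png",270,150,430,270,5)
over(t,0,"pics/t41.png",280,130,440,240,5)
cv2.imwrite("pics/full.png",s["image"][:,:,::-1])
exec(open("/dev/null").read())
def fit(P):
    for _ in range(4):
        A=np.c_[P[:,:2],np.ones(len(P))]; k,*_=np.linalg.lstsq(A,P[:,2],rcond=None); r=P[:,2]-A@k; P=P[np.abs(r)<max(2*r.std(),.5)]
    return k.round(4),len(P)
for f in("c0.pkl","c1.pkl","c4.pkl"):
  for n,c in zip("st",pickle.load(open(f,"rb"))):
    w=cloud(c).reshape(-1,3); w=w[~np.isnan(w[:,0])]
    ca,sa=np.cos(J[2]),np.sin(J[2]); d=w[:,:2]-J[:2]; x=ca*d[:,0]+sa*d[:,1]; y=-sa*d[:,0]+ca*d[:,1]
    W=np.c_[x,y,w[:,2]]
    tb=W[(abs(x)<30)&(y>-5)&(y<58)&(W[:,2]>20)&(W[:,2]<48)]
    tb2=W[(x<-35)&(x>-105)&(y>-105)&(y<-70)&(W[:,2]>10)&(W[:,2]<55)]
    print(f,n,fit(np.r_[tb,tb2]))
E
```

```text
at [ 578.6 -350.7  217.2] xang 7.56 tilt 0.03 open 55.6 t 40.73 F [-0.2  0.2 -0.3] q [-0.67  0.44  1.29  0.    1.42  0.77]
slide [0.0, -0.3549, 0.4929] angular [0.0001, -0.0001, -0.0008] rows>= 3.9
c0.pkl s (array([4.60000e-03, 6.71000e-02, 3.71259e+01]), 324)
c0.pkl t (array([1.10000e-02, 6.27000e-02, 3.53061e+01]), 421)
c1.pkl s (array([ 1.67000e-02, -8.70000e-03,  4.41974e+01]), 328)
c1.pkl t (array([-8.20000e-03,  1.08000e-02,  4.12053e+01]), 419)
c4.pkl s (array([-3.50000e-03,  5.80000e-03,  4.38798e+01]), 280)
c4.pkl t (array([-2.12000e-02,  4.40000e-03,  4.15346e+01]), 410)
```

View pics/s41.png

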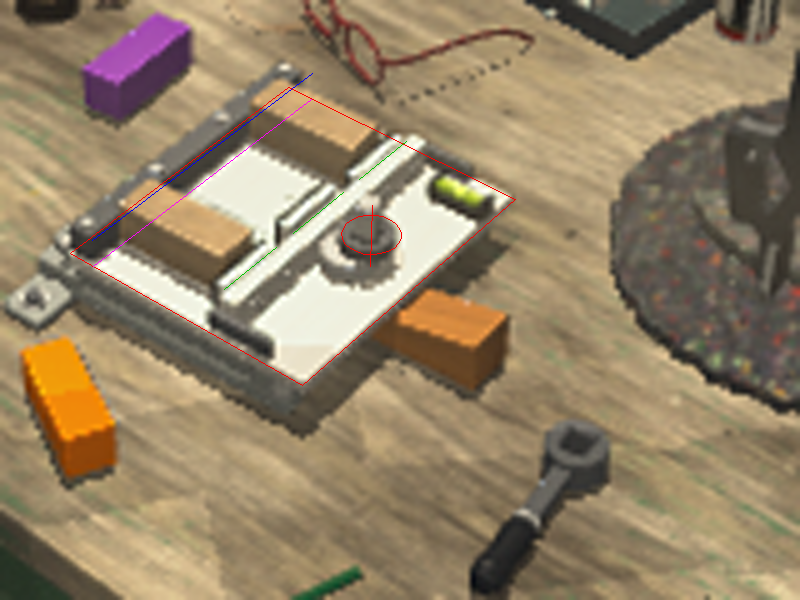

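View pics/t41.png

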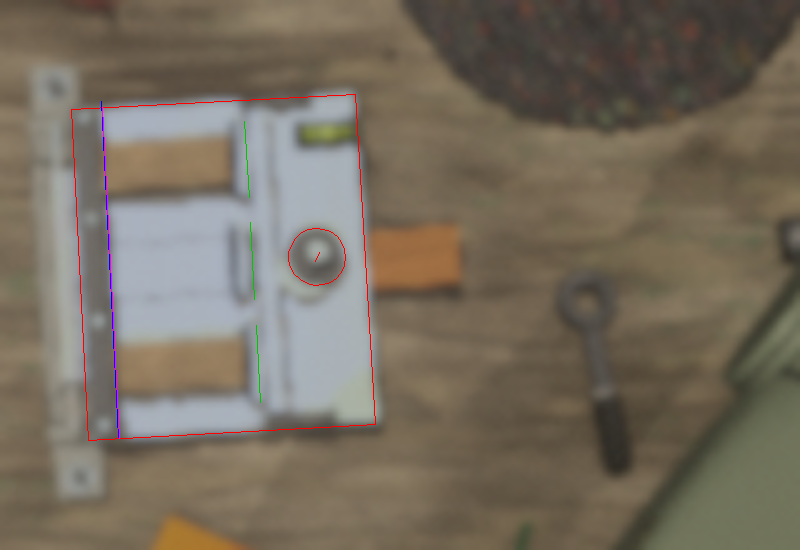

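View pics/full.png

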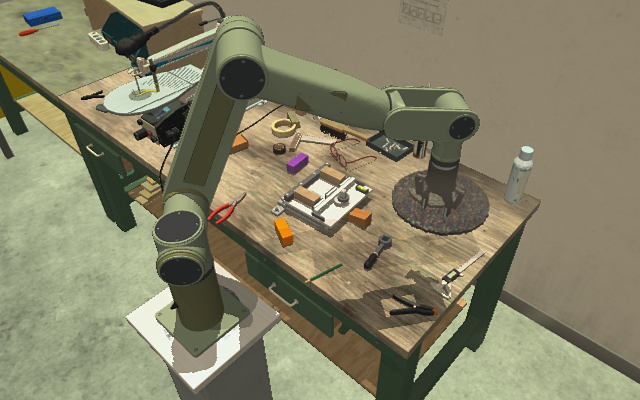

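Run:
```python
from h import *
import pickle
R={}
for f in("c0.pkl","c1.pkl","c3.pkl","c4.pkl"):
  for n,c in zip("st",pickle.load(open(f,"rb"))):
    w=cloud(c).reshape(-1,3); w=w[~np.isnan(w[:,0])]
    ca,sa=np.cos(J[2]),np.sin(J[2]); d=w[:,:2]-J[:2]; x=ca*d[:,0]+sa*d[:,1]; y=-sa*d[:,0]+ca*d[:,1]
    m=(x<-35)&(x>-105)&(y>-105)&(y<-60)&(w[:,2]>10)&(w[:,2]<60)
    m2=(abs(x)<30)&(y>-3)&(y<50)&(w[:,2]>10)&(w[:,2]<60)
    print(f,n,np.median(w[m,2]).round(2),np.median(w[m2,2]).round(2),m.sum(),m2.sum())
a,b,c=[pickle.load(open(f,"rb"))[0] for f in("c1.pkl","c3.pkl","c4.pkl")]
crop(a,300,195,360,245,12,"pics/e1.png"); crop(c,300,195,360,245,12,"pics/e4.png")
ga,gc=[cv2.cvtColor(k["image"],cv2.COLOR_RGB2GRAY).astype(np.float32) for k in(a,c)]
for r in((318,222,338,236),(352,200,372,216),(365,185,385,200)):
    u0,v0,u1,v1=r; print(cv2.phaseCorrelate(ga[v0:v1,u0:u1].copy(),gc[v0:v1,u0:u1].copy()))
```

```text
c0.pkl s 31.31 38.41 205 187
c0.pkl t 30.17 37.12 242 250
c1.pkl s 43.48 44.2 199 177
c1.pkl t 41.67 41.89 240 253
c3.pkl s 43.15 44.55 191 140
c3.pkl t 41.85 42.34 250 253
c4.pkl s 43.72 44.63 196 139
c4.pkl t 42.56 41.71 249 249
((0.07927677499136543, 0.19654843608864958), 0.8913692100842794)
((0.0006093652543146533, -0.058583970690371245), 0.9955223057419061)
((0.005206704031836651, 0.5068431932873674), 1.0031716366608938)
```

Run:
```python
from h import *
import pickle
C={f:pickle.load(open(f+".pkl","rb")) for f in("c0","c1","c4")}
k=10
def disp(i,f,patch):
    u0,v0,u1,v1=patch
    A=cv2.resize(C["c0"][i]["image"][v0:v1,u0:u1],None,fx=k,fy=k,interpolation=cv2.INTER_CUBIC)
    B=cv2.resize(C[f][i]["image"][v0-9:v1+5,u0-5:u1+5],None,fx=k,fy=k,interpolation=cv2.INTER_CUBIC)
    r=cv2.matchTemplate(B,A,cv2.TM_CCOEFF_NORMED); _,mx,_,loc=cv2.minMaxLoc(r); return loc[0]/k-5,loc[1]/k-9,round(mx,3)
pts={"level":[[95,-90,50]],"corner":[[-118,-110,42]],"collar":[[0,-73,60]],"far":[[118,-110,42]]}
for i,n in((0,"scene"),(1,"top")):
  c=C["c0"][i]
  for name,p in pts.items():
    q0=proj(c,jigpt(J,p,-.07))[0]
    pr=[(proj(c,jigpt(J,p,t))[0]-q0).round(2).tolist() for t in(-.01,-.005,0,.005)]
    w=7; P_=[int(q0[0])-w,int(q0[1])-w,int(q0[0])+w,int(q0[1])+w]
    print(n,name,q0.round(1),"pred",pr,"c1",disp(i,"c1",P_),"c4",disp(i,"c4",P_))
```

```text
scene level [364.1 191.7] pred [[0.07, -2.62], [0.07, -2.84], [0.06, -3.06], [0.06, -3.29]] c1 (0.0, -2.8, 0.937) c4 (0.0, -2.8, 0.932)
scene corner [330.  229.9] pred [[0.04, -2.83], [0.04, -3.08], [0.03, -3.32], [0.02, -3.56]] c1 (0.0, -2.8, 0.933) c4 (0.0, -2.9000000000000004, 0.927)
scene collar [343.7 201.5] pred [[-0.18, -2.52], [-0.2, -2.73], [-0.22, -2.94], [-0.25, -3.16]] c1 (-0.20000000000000018, -2.8, 0.907) c4 (-0.5999999999999996, -3.3, 0.555)
scene far [372.4 192.7] pred [[0.25, -2.8], [0.26, -3.03], [0.27, -3.27], [0.28, -3.51]] c1 (0.0, -3.0, 0.866) c4 (0.0, -3.0, 0.864)
top level [345.5 155.3] pred [[0.09, -0.52], [0.09, -0.57], [0.09, -0.61], [0.08, -0.65]] c1 (0.09999999999999964, -0.5, 0.955) c4 (0.20000000000000018, -0.5, 0.954)
top corner [354.3 214.6] pred [[0.32, -0.15], [0.34, -0.16], [0.36, -0.18], [0.37, -0.19]] c1 (0.5, 0.0, 0.991) c4 (0.5999999999999996, 0.09999999999999964, 0.988)
top collar [342.7 181.6] pred [[-0.12, -0.31], [-0.14, -0.34], [-0.16, -0.36], [-0.18, -0.39]] c1 (-0.40000000000000036, -0.40000000000000036, 0.98) c4 (-0.2999999999999998, -0.3000000000000007, 0.951)
top far [350.3 149.1] pred [[0.29, -0.63], [0.31, -0.68], [0.32, -0.73], [0.33, -0.78]] c1 (0.0, -0.40000000000000036, 0.988) c4 (0.0, -0.40000000000000036, 0.988)
```

Run:
```python
from h import *
import pickle
s,t=pickle.load(open("c4.pkl","rb"))
o=ortho(s,470,690,20,150,78,3.)
hsv=cv2.cvtColor(o,cv2.COLOR_BGR2HSV); m=((hsv[...,2]>140)&(hsv[...,1]>95)&(hsv[...,0]<22)).astype(np.uint8)
m=cv2.morphologyEx(m,cv2.MORPH_OPEN,np.ones((9,9)))
for k in cv2.findContours(m,0,2)[0]:
    if cv2.contourArea(k)>3000:
        (u,v),(w,h),a=cv2.minAreaRect(k); x,y=690-v/3,150-u/3; d=np.array([x,y])-J[:2]; ca,sa=np.cos(J[2]),np.sin(J[2])
        print(x,y,w/3,h/3,a,"jig",ca*d[0]+sa*d[1],-sa*d[0]+ca*d[1])
w=cloud(s)
# lever height near hub/handle
for q in ((383,240),(386,238),(373,258),(380,245)): print(w[q[1],q[0]].round(1))
```

```text
507.93391927083337 81.45689392089844 35.272361755371094 90.6080830891927 86.633544921875 jig -72.08850322802745 27.91499355487048
650.0991363525391 90.6616465250651 38.09316762288412 91.3300272623698 85.76361083984375 jig 70.36471306567982 29.575591631067677
[ 547.  -212.4   27.5]
[ 567.6 -209.4   18.6]
[ 464.7 -237.    30.1]
[ 529.4 -214.7   20.2]
```

```bash
python3 -c "
from station import arm
print(arm.read_state()['ft_force']); print(arm.hand_in())"
```

```text
[ 0.47536862 -0.20332813  0.57278587]
the job is handed in; nothing more can be done
None
```

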